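# Load the tool rail and file its job plate

## Robot

A 6-joint arm with a two-finger parallel gripper is mounted at the origin on a cart in front of the work surface, level with it; the furniture and walls round the work are solid. World frame = base frame: x ahead of the robot, y to its left, z up, the work surface at z = 0. Lengths are in m, angles in rad, forces in N, time in s.
With the tool pointing down it reaches from about 0.3 to 0.875 m from the base axis. Payload 4.2 kg.
Tool frame: the origin (TCP) lies between the finger pads; the fingertips stand manip.finger_overhang ahead of it and the grasp point (between the pads) is the TCP (manip.finger_overhang is the distance from the TCP to the fingertips, in m); z points along the fingers, y is the line along which they close (so a half turn about z gives the same grasp; the last joint's range is limited). The gripper opens to 85 mm and grips with 20 to 120 N. Pads are 22 mm wide; open, the fingers measure 114 mm over their backs; the gripper's body (76 mm by 85 mm) begins 54 mm behind the grasp point. The pads swing forward as they close: fully open they stand 13 mm farther back than shut.
Start: joints at [1.178, 0.32, 1.565, -0, 1.257, -0.02], TCP at [0.209, 0.536, 0.25] pointing down, gripper open.
Joint ranges: [-3.11, 3.11], [-0.84, 2.01], [0.21, 2.61], [-1.34, 4.49], [0.05, 2.63], [-2.56, 2.56]. Speed limits (rad/s): [2.57, 2.57, 3.14, 3.14, 3.14, 3.14].

## Interface

Orientations are given as a unit quaternion [x, y, z, w].
In Python, from cell import status, eyes, ticket, manip gives the robot as it stands. The module is installed in compiled form; this text tells all that it offers.
- The arm moves only by the shell command python3 -m crank 'ROWS' [FORCE]. ROWS is JSON, a list of rows, each an object of numbers: "gripper": the finger opening in m, from 0 to 0.0854; "tx", "ty", "tz": the shift along the world's x, y, z in m; "rx", "ry", "rz": the turn, a rotation vector about the world's x, y, z in degrees. A call has 1 to 12 rows; each row shifts and turns the commanded pose from where the row before left it; what a row does not reach is not made up. A row lasts 1/12 s, in which the tool goes at most 41.7 mm and 7.16 degrees, less where a joint would pass 70% of its speed; a pose out of reach is approached as far as the arm can. A call with a gripper value outside its range is refused whole. The fingers move at their own pace and stop on an object; FORCE is the grip in N (left out, the last holds). Time passes only in rows, so rows that do not move let the fingers close. It gives the time, the measured TCP pose, the force, the opening and the grip force at its end, in the units of the state.
- status.get_obs(): the state, without advancing time (a new reading comes with each control period).
- eyes.read_camera(name): name is "scene" or "top"; returns the picture (384x512x3 uint8, red, green, blue); there is no depth.
- eyes.camera_model(name): a dict with "camera_matrix" (3x3 intrinsics, pixels), "rvec" (rotation vector, rad) and "tvec" (3), from world to camera coordinates, as OpenCV has them. Camera axes: x right, y down, z forward; pixel columns grow to the right and rows downward; lengths in m; the calibration is good to about 2 mm. A picture is of the moment at which its call begins. camera_model takes no time and is no camera call.
- ticket.sign_off(): hands the job in; it is judged then, once.
The state is a dict: "time_s": time; "joint_positions": joint angles; "dq": joint speeds; "joint_torque": joint torques, N m; "tcp_pos": TCP position; "eef_rot": TCP orientation; "ft_force": force on the tool from outside, world axes, zero at the start; "ft_torque": the same for the moment, N m; "opening": finger opening in m; "finger_force": force on a finger pad.
Only numpy, scipy, OpenCV 4.12 (cv2) and the standard library are available. Lean on these libraries where they do the work, as an engineer would, in place of code of your own. Each camera call takes 0.05 s, during which the arm holds its last target. There are 200 camera calls.

## Task

Kit out the tool rail: press every end mill lying on the bench sideways into a free place on the clip rail until it snaps home in both spring clips. When all are in, lift the yellow job plate up and off its hanger and slide it upright, all the way down, into the slotted block; leave the dish and the blue-lidded tin where they stand.

Things in the scene. Friction and masses are not known exactly. Their poses are not given: they have to be found in the camera images.
- mill_0_mid (a point): centre of an end mill (bare steel cutter) 0. 82 mm long along its y axis, 16 mm across, but solid to the touch as a box 12 mm wide (x) by 16 mm high (z), 60 g. Lies on its side on the bench, so its centre is 8 mm up; either end may point either way. May be absent.
- mill_1_mid (a point): centre of an end mill (bare steel cutter) 1. 82 mm long along its y axis, 16 mm across, but solid to the touch as a box 12 mm wide (x) by 16 mm high (z), 60 g. Lies on its side on the bench, so its centre is 8 mm up; either end may point either way. May be absent.
- mill_2_mid (a point): centre of an end mill (bare steel cutter) 2. 82 mm long along its y axis, 16 mm across, but solid to the touch as a box 12 mm wide (x) by 16 mm high (z), 60 g. Lies on its side on the bench, so its centre is 8 mm up; either end may point either way. May be absent.
- mill_3_mid (a point): centre of an end mill (bare steel cutter) 3. 82 mm long along its y axis, 16 mm across, but solid to the touch as a box 12 mm wide (x) by 16 mm high (z), 60 g. Lies on its side on the bench, so its centre is 8 mm up; either end may point either way. May be absent.
- clip_0 (a point): Seat centre of clip place 0 of four (110 mm apart) on the rail. x points from the open (robot) side INTO the clips, y along the rail, z up. Two 8 mm wide spring clips at y = -29 and +29 mm; between them 50 mm are free in front and behind above z = -28 mm, room for a finger behind the mill.
- clip_1 (a point): As clip_0, place 1. Each clip: ledge at z = -8 mm from x = -18 mm inward (sloped lip in front, to x = -25), back stop at x = +8.5 mm, and above a sprung steel jaw whose round nose at x = -12.5 mm hangs down to z = +1 mm; its flared entry reaches out to x = -32 mm, rising to z = +12 mm.
- clip_2 (a point): As clip_0, place 2. To load: mill along y, centre at z = 0 to +2 mm, pushed along +x from x = -45 mm or farther; it lifts the jaws (5 to 20 N in all), passes under the noses, which then drop in front of it. Home once its centre is past x = -4.5 mm; at x = +2 mm it meets the stops.
- clip_3 (a point): As clip_0, place 3 (at the left end of the rail, seen from the robot). Every place also has a black end cheek at y = -47 and +47 mm (6 mm beyond each end of a mill that lies centred), from x = -5 mm inward, 66 mm high, flared a little in front.
- rail: Clip rail, fixed: aluminium bar 36 x 450 mm, 25 mm high, on a grey foot 46 x 470 mm, with black spring clips on top up to 70 mm high. Origin under its middle on the bench; y along the rail, x away from the robot. The four seats are 55 mm above the bench. Keep clear of the silvery air duct (160 mm high) that lies on the bench beyond world x = 0.59, y from +0.08 to the right.
- plate: yellow job plate, 8 mm thick (x) x 100 mm wide (y) x 110 mm tall (z), 120 g; origin at the centre of its bottom edge, z up. A window 64 mm wide runs from z = 54 to 80 mm; the solid band above it, z = 80 to 110 mm, is the place to grip. It hangs by the window's top edge.
- hanger: Grey hanger stand, fixed. Origin on the bench right below the hanging plate, x towards its post (x = 70 mm, 163 mm high). Two level prongs, 8 mm thick, at y = -24 and +24 mm, upper side at z = 160 mm, point to -x; tips at x = -25 mm turn up 9 mm. To unhook: lift the plate 12 to 15 mm (the window allows 18), then draw it 50 mm or more along -x.
- slot (a point): centre of the floor of the slot in the grey slotted block, 12 mm above the bench. The slot is 10.4 mm wide (x) by 112 mm long (y); its straight walls reach z = 30 mm above this point and a flared mouth a few mm more. x, y, z as the plate's own axes when it stands in it (the plate fits either way round).
- dish: white ceramic dish, 67 mm across, 24 mm high; bystander
- blue_tin: paste tin with a blue lid, 70 mm across, 38 mm high; bystander
Not all that is in view belongs to the job. What is shaped like the part that bears mill_0_mid but red is not meant.

How it is judged:
By the outcome, as a careful person would: the job done as asked, in the order asked, and still so for the second after the job is handed in, with the robot touching nothing.
Of mill_0, mill_1, mill_2, mill_3 only 3 to 4 are there at a start; the rules pass over those that are not, and their reading is None.
At some moment in a run one of mill_0, mill_1, mill_2, mill_3 may be knocked a few centimetres aside while the robot is not near it.
It also fails if it takes over 210 s, if anything falls off the work surface, if the arm or the gripper's body presses on something with over 40 N, if the wrist force passes 120 N, or if a joint passes its speed limit or range.

## Working session

There is one attempt and no reset: what is moved stays moved. The work goes in short steps, Python scripts to look and compute and a shell command to move; the robot and the scene stay as the last step left them, time stands still between calls to the robot, and variables do not carry over. Pictures are saved under pics/ and viewed, at most 14 in all, crops included, and the job is handed in when it is done.

```bash
mkdir -p pics; cat > h.py <<'E'
import numpy as np,cv2
from cell import status,eyes,ticket,manip
def cam(n):
    m=eyes.camera_model(n);return np.array(m["camera_matrix"],float),np.array(m["rvec"],float),np.array(m["tvec"],float)
def back(n,u,v,z):
    K,r,t=cam(n);R=cv2.Rodrigues(r)[0];t=t.reshape(3);d=R.T@np.linalg.inv(K)@[u,v,1];c=-R.T@t
    return c+d*(z-c[2])/d[2]
def proj(n,P):
    K,r,t=cam(n);return cv2.projectPoints(np.array(P,float).reshape(-1,1,3),r,t,K,None)[0].reshape(-1,2)
def snap(n,f,crop=None,s=1):
    im=eyes.read_camera(n);np.save(f'pics/{f}.npy',im)
    if crop: im=im[crop[1]:crop[3],crop[0]:crop[2]]
    cv2.imwrite(f'pics/{f}.png',cv2.resize(im[:,:,::-1],None,fx=s,fy=s,interpolation=cv2.INTER_CUBIC));return im
E
python3 - <<'E'
from h import *
for n in("top","scene"):
    snap(n,n+"0",None,1.5); K,r,t=cam(n);R=cv2.Rodrigues(r)[0];print(n,K.tolist(),-R.T@t.reshape(3),R.round(2).tolist())
print(manip.finger_overhang,status.get_obs())
E
```

```text
top [[437.0202924737658, 0.0, 251.88332617472187], [0.0, 437.0202924737658, 187.39945910388613], [0.0, 0.0, 1.0]] [0.43083912 0.03341279 1.34289823] [[-0.02, -1.0, -0.02], [-0.99, 0.02, -0.12], [0.12, 0.02, -0.99]]
scene [[393.76845926657614, 0.0, 258.5575570123348], [0.0, 393.76845926657614, 191.35571080522826], [0.0, 0.0, 1.0]] [ 0.14153816 -0.69677513  1.04272285] [[0.85, -0.53, -0.02], [-0.41, -0.63, -0.66], [0.34, 0.57, -0.75]]
0.019 {'time_s': 0.1, 'joint_positions': array([ 1.17799715e+00,  3.20206154e-01,  1.56557047e+00, -1.78288603e-05,
        1.25740153e+00, -2.00223940e-02]), 'dq': array([-0.00012773,  0.00050153, -0.00355672,  0.00015854,  0.00154801,
        0.00046403]), 'joint_torque': array([-4.69454844e-04, -4.16407120e+01, -2.34700727e+01, -4.14844479e-06,
        5.02120005e-03, -1.20764165e-05]), 'tcp_pos': array([0.20927742, 0.53512781, 0.24957363]), 'eef_rot': array([ 1.85308290e-01,  9.82680115e-01, -7.77659627e-04, -1.54174584e-04]), 'ft_force': array([ 0.39750451,  0.40162266, -0.25154786]), 'ft_torque': array([-0.02207415,  0.03485062,  0.0241583 ]), 'finger_force': 0.0, 'opening': 0.08552505953545628}
```

View pics/top0.png

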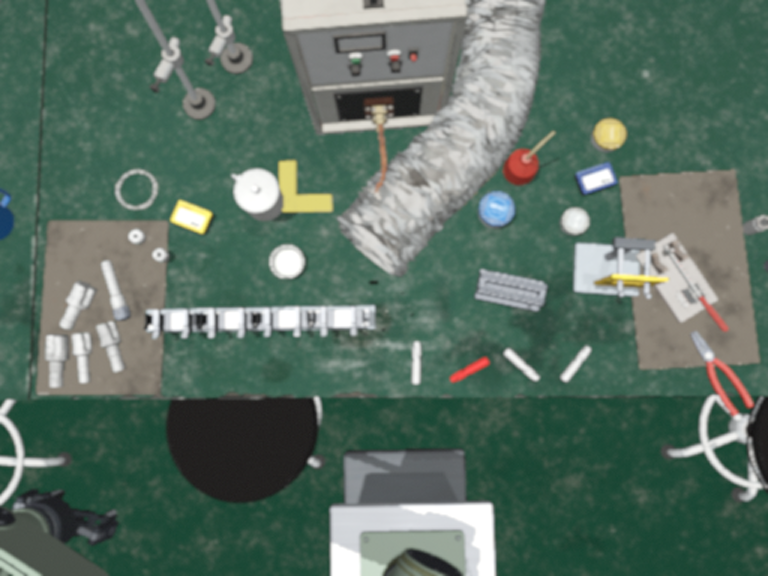

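View pics/scene0.png

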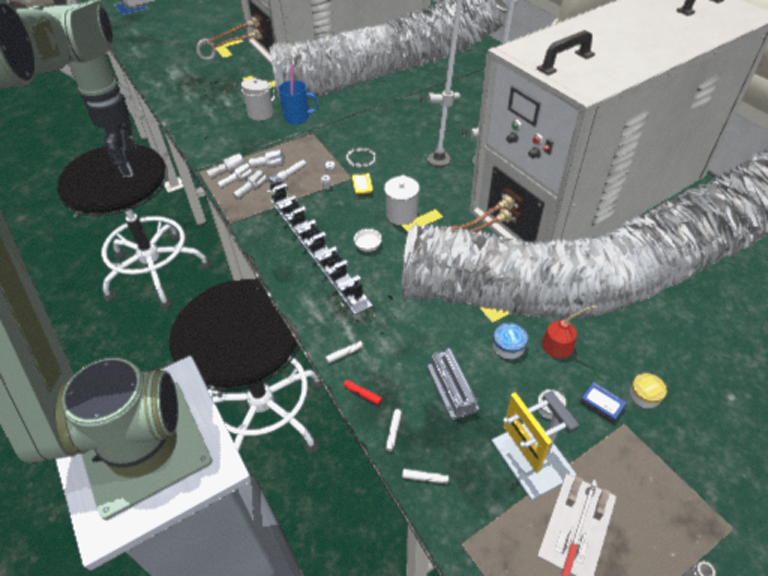

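The top picture (1.5x) shows white bars at (416,362), (521,365) and (576,363). There is a red one at (470,369), the rail from (150,320) to (375,318), the block at (511,290), and the hanger with the yellow plate at (635,280).

Things that could be taken for a mill:
- The red bar at (470,369), ruled out by colour.
- The grey fittings on the mat, around (60–115,290–360), which have stepped shapes.
- The three white bars, which I choose as the mills.

Next is a close crop to check this.

```bash
python3 - <<'E'
from h import *
im=np.load('pics/top0.npy')
a=cv2.resize(im[195:265,90:260],None,fx=4.6,fy=4.6,interpolation=cv2.INTER_CUBIC)[:,:,::-1]
b=cv2.resize(im[150:262,262:462],None,fx=3.91,fy=3.91,interpolation=cv2.INTER_CUBIC)[:,:,::-1]
b=cv2.resize(im[155:227,300:470],None,fx=4.6,fy=4.6,interpolation=cv2.INTER_CUBIC)[:,:,::-1]
cv2.imwrite('pics/c1.png',np.vstack([a[:290],b[:305]]))
sc=np.load('pics/scene0.npy')
cv2.imwrite('pics/c2.png',cv2.resize(sc[110:335,170:400],None,fx=2.6,fy=2.6,interpolation=cv2.INTER_CUBIC)[:,:,::-1])
# mills
g=im.astype(int);m=((g.min(2)>150)).astype(np.uint8);m[:225]=0;m[262:]=0;m[:,:262]=0;m[:,410:]=0
n,l,s,c=cv2.connectedComponentsWithStats(m)
for i in range(1,n):
    if s[i][4]<40: continue
    ys,xs=np.where(l==i);P=np.array([back('top',u,v,.012) for u,v in zip(xs,ys)])[:,:2]
    (cx,cy),(w,h),ang=cv2.minAreaRect((P*1000).astype(np.float32));d=np.linalg.svd(P-P.mean(0))[2][0]
    print(s[i][4],c[i].round(1),P.mean(0).round(4),(cx,cy),sorted((w,h)),'axis deg',np.degrees(np.arctan2(d[1],d[0])).round(1))
E
```

```text
154 [277.1 241.4] [ 0.432  -0.0181] (431.9113464355469, -17.62338638305664) [16.95213508605957, 86.967529296875] axis deg 176.3
156 [383.5 242.4] [ 0.4222 -0.3375] (422.774169921875, -338.3921203613281) [16.925254821777344, 84.50895690917969] axis deg 138.9
156 [347.  242.7] [ 0.4236 -0.2282] (422.62762451171875, -229.38705444335938) [16.916778564453125, 85.80619812011719] axis deg -134.1
```

View pics/c1.png

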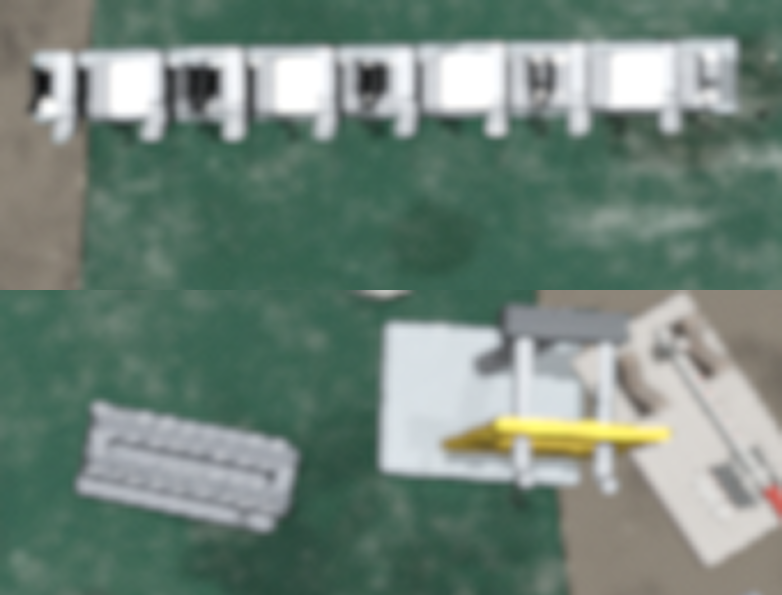

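View pics/c2.png

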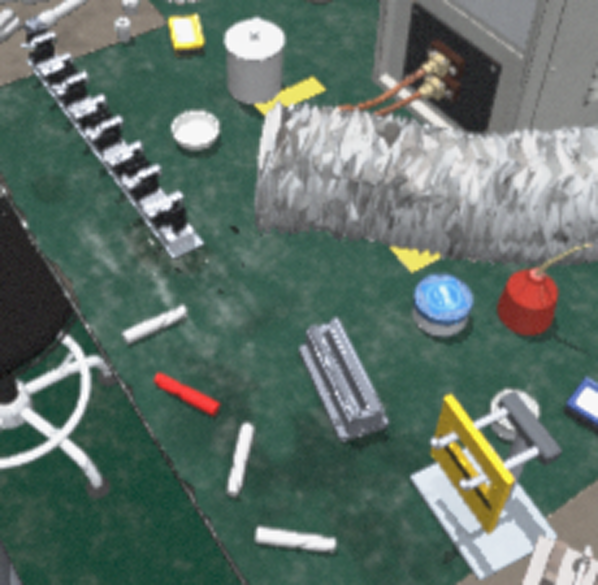

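The crops show three white mills and one red bar. All four rail places are empty, with jaw tips at crop row ~133. The slotted block is skewed, and the plate hangs on prongs that point to −x (down in the image). Next I fit the poses of the rail, block and plate.

```bash
cat > fit.py <<'E'
from h import *
from scipy.optimize import least_squares as LS
im=np.load('pics/top0.npy')
px=lambda a,ox,oy:np.array(a,float)/4.6+[ox-.4,oy-.4]
tips=px([(62,138),(150,138),(235,138),(325,137),(405,135),(497,133),(578,132),(670,131)],90,195)
ys=[s*.11+o for s in(1.5,.5,-.5,-1.5) for o in(.029,-.029)]
T=lambda p,L:np.array([[p[0]+x*np.cos(p[2])-y*np.sin(p[2]),p[1]+x*np.sin(p[2])+y*np.cos(p[2]),z] for x,y,z in L])
L=[(-.032,y,.067) for y in ys]
f=lambda p:(proj('top',T(p,L))-tips).ravel()
r=LS(f,[.5,.25,0]);print('rail',r.x,np.degrees(r.x[2]),r.fun.reshape(-1,2).round(2).tolist())
for s in range(4): print('clip',s,T(r.x,[(0,(s-1.5)*.11,.055)])[0].round(4))
for z in(.025,.03): print('bar right end corners',z,[proj('top',T(r.x,[(x,-.225,z)]))[0].round(1) for x in(-.018,.018)])
print('seen',px([(737,110),(737,40)],90,195))
# slot: ends of channel
for q in[(108,440),(272,478),(90,452),(285,487)]:
    u=px([(q[0],q[1]-290)],300,155)[0];print('block',q,back('top',*u,.012).round(4),back('top',*u,.045).round(4))
for q in[(95,402),(298,452),(78,492),(272,530)]:
    u=px([(q[0],q[1]-290)],300,155)[0];print('blkcorner',q,back('top',*u,.045).round(4))
for q in[(497,422),(668,430),(668,440),(445,448)]:
    u=px([(q[0],q[1]-290)],300,155)[0];print('plate',q,back('top',*u,.182).round(4),back('top',*u,.072).round(4))
for q in[(524,340),(606,345),(524,485),(608,490),(503,308),(630,315)]:
    u=px([(q[0],q[1]-290)],300,155)[0];print('hanger',q,back('top',*u,.163).round(4))
E
python3 fit.py
```

```text
rail [ 0.52106815  0.29795395 -0.00900862] -0.5161561669439726 [[-0.13, 0.27], [0.43, 0.01], [-0.37, -0.22], [-0.18, -0.26], [0.16, -0.06], [-0.04, 0.11], [0.14, 0.09], [0.0, 0.05]]
clip 0 [0.5196 0.133  0.055 ]
clip 1 [0.5206 0.243  0.055 ]
clip 2 [0.5216 0.353  0.055 ]
clip 3 [0.5226 0.4629 0.055 ]
bar right end corners 0.025 [array([246.3, 218.9]), array([246.2, 207. ])]
bar right end corners 0.03 [array([246.2, 218.8]), array([246.1, 206.9])]
seen [[249.8173913  218.51304348]
 [249.8173913  203.29565217]]
block (108, 440) [ 0.5934 -0.1635  0.012 ] [ 0.5894 -0.1586  0.045 ]
block (272, 478) [ 0.5655 -0.2708  0.012 ] [ 0.5622 -0.2632  0.045 ]
block (90, 452) [ 0.5857 -0.1512  0.012 ] [ 0.5819 -0.1466  0.045 ]
block (285, 487) [ 0.5593 -0.279   0.012 ] [ 0.5561 -0.2713  0.045 ]
blkcorner (95, 402) [ 0.6145 -0.1512  0.045 ]
blkcorner (298, 452) [ 0.5787 -0.2809  0.045 ]
blkcorner (78, 492) [ 0.556  -0.1378  0.045 ]
blkcorner (272, 530) [ 0.5285 -0.2615  0.045 ]
plate (497, 422) [ 0.5778 -0.3633  0.182 ] [ 0.5918 -0.4009  0.072 ]
plate (668, 430) [ 0.5708 -0.4611  0.182 ] [ 0.5841 -0.508   0.072 ]
plate (668, 440) [ 0.565  -0.4607  0.182 ] [ 0.5777 -0.5075  0.072 ]
plate (445, 448) [ 0.5634 -0.3324  0.182 ] [ 0.576  -0.3671  0.072 ]
hanger (524, 340) [ 0.6287 -0.3888  0.163 ]
hanger (606, 345) [ 0.6246 -0.4367  0.163 ]
hanger (524, 485) [ 0.5427 -0.383   0.163 ]
hanger (608, 490) [ 0.5386 -0.4317  0.163 ]
hanger (503, 308) [ 0.6482 -0.3778  0.163 ]
hanger (630, 315) [ 0.6422 -0.4521  0.163 ]
```

```bash
python3 -m crank '[{"tx":0.016,"ty":-0.037,"rz":1.5,"gripper":0.05},{"tx":0.016,"ty":-0.037,"rz":1.5},{"tx":0.016,"ty":-0.037,"rz":1.5},{"tx":0.016,"ty":-0.037,"rz":1.5},{"tx":0.016,"ty":-0.037,"rz":1.5},{"tx":0.016,"ty":-0.037,"rz":1.5},{"tx":0.016,"ty":-0.037,"rz":1.5},{"tx":0.016,"ty":-0.037,"rz":1.5},{"tx":0.016,"ty":-0.037,"rz":1.5},{"tx":0.016,"ty":-0.037,"rz":1.5},{"tx":0.016,"ty":-0.037,"rz":1.5},{"tx":0.016,"ty":-0.037,"rz":1.5}]' 40
cat > st.py <<'E'
from h import *
import sys
from scipy.spatial.transform import Rotation as Ro
o=status.get_obs();R=Ro.from_quat(o["eef_rot"]).as_matrix();y=R[:,1]
print('t',round(o["time_s"],2),'tcp',o["tcp_pos"].round(4),'close',round(np.degrees(np.arctan2(y[1],y[0]))%180,2),'tz',R[:,2].round(4),'F',o["ft_force"].round(1),'op',round(o["opening"],4),'ff',round(o["finger_force"],1),'q',o["joint_positions"].round(2))
if len(sys.argv)>3: print('delta',(np.array([float(a) for a in sys.argv[1:4]])-o["tcp_pos"]).round(4))
E
python3 st.py 0.432 -0.018 0.12
```

```text
t 0.1 tcp [0.2093 0.5351 0.2496] close 68.64 tz [-6.0e-04 -1.5e-03 -1.0e+00] F [ 0.4  0.4 -0.3] op 0.0855 ff 0.0 q [ 1.18  0.32  1.57 -0.    1.26 -0.02]
delta [ 0.2227 -0.5531 -0.1296]invalid input at $[0]: expected keys gripper, tx, ty, tz, rx, ry, rz
```

```bash
python3 -m crank '[{"gripper":0.05,"tx":0.016,"ty":-0.037,"tz":0,"rx":0,"ry":0,"rz":1.5},{"gripper":0.05,"tx":0.016,"ty":-0.037,"tz":0,"rx":0,"ry":0,"rz":1.5},{"gripper":0.05,"tx":0.016,"ty":-0.037,"tz":0,"rx":0,"ry":0,"rz":1.5},{"gripper":0.05,"tx":0.016,"ty":-0.037,"tz":0,"rx":0,"ry":0,"rz":1.5},{"gripper":0.05,"tx":0.016,"ty":-0.037,"tz":0,"rx":0,"ry":0,"rz":1.5},{"gripper":0.05,"tx":0.016,"ty":-0.037,"tz":0,"rx":0,"ry":0,"rz":1.5},{"gripper":0.05,"tx":0.016,"ty":-0.037,"tz":0,"rx":0,"ry":0,"rz":1.5},{"gripper":0.05,"tx":0.016,"ty":-0.037,"tz":0,"rx":0,"ry":0,"rz":1.5},{"gripper":0.05,"tx":0.016,"ty":-0.037,"tz":0,"rx":0,"ry":0,"rz":1.5},{"gripper":0.05,"tx":0.016,"ty":-0.037,"tz":0,"rx":0,"ry":0,"rz":1.5},{"gripper":0.05,"tx":0.016,"ty":-0.037,"tz":0,"rx":0,"ry":0,"rz":1.5},{"gripper":0.05,"tx":0.016,"ty":-0.037,"tz":0,"rx":0,"ry":0,"rz":1.5}]' 40
python3 st.py 0.432 -0.018 0.12
```

```text
time_s: 1.1
tcp_pos: [0.4015, 0.0895, 0.2503]
eef_rot: [0.029, 1.0, 0.0, -0.0]
ft_force: [0.6, 0.4, 0.7]
opening: 0.0501
finger_force: 0.0
t 1.1 tcp [0.4015 0.0895 0.2503] close 86.72 tz [-0.e+00  2.e-04 -1.e+00] F [0.6 0.4 0.7] op 0.0501 ff 0.0 q [ 0.19  0.06  1.9   0.    1.18 -1.32]
delta [ 0.0305 -0.1075 -0.1303]
```

```bash
python3 -m crank '[{"gripper":0.05,"tx":0.01,"ty":-0.036,"tz":-0.038,"rx":0,"ry":0,"rz":0},{"gripper":0.05,"tx":0.01,"ty":-0.036,"tz":-0.038,"rx":0,"ry":0,"rz":0},{"gripper":0.05,"tx":0.01,"ty":-0.036,"tz":-0.034,"rx":0,"ry":0,"rz":-0.4},{"gripper":0.05,"tx":0,"ty":0,"tz":-0.03,"rx":0,"ry":0,"rz":0},{"gripper":0.05,"tx":0,"ty":0,"tz":-0.03,"rx":0,"ry":0,"rz":0},{"gripper":0.05,"tx":0,"ty":0,"tz":-0.03,"rx":0,"ry":0,"rz":0},{"gripper":0.05,"tx":0,"ty":0,"tz":-0.018,"rx":0,"ry":0,"rz":0},{"gripper":0.05,"tx":0,"ty":0,"tz":0,"rx":0,"ry":0,"rz":0}]' 40
python3 st.py 0.432 -0.018 0.021
python3 -c "
from h import *
snap('scene','s1',(190,190,340,302),5.2)"
```

```text
time_s: 1.77
tcp_pos: [0.4223, 0.0054, 0.0516]
eef_rot: [0.033, 0.999, -0.0, -0.004]
ft_force: [0.3, 0.1, -0.7]
opening: 0.0498
finger_force: 0.0
t 1.77 tcp [0.4223 0.0054 0.0516] close 86.22 tz [-8.9e-03  2.0e-04 -1.0e+00] F [ 0.3  0.1 -0.7] op 0.0498 ff 0.0 q [-0.01  0.33  2.16  0.    0.65 -1.52]
delta [ 0.0097 -0.0234 -0.0306]
```

View pics/s1.png

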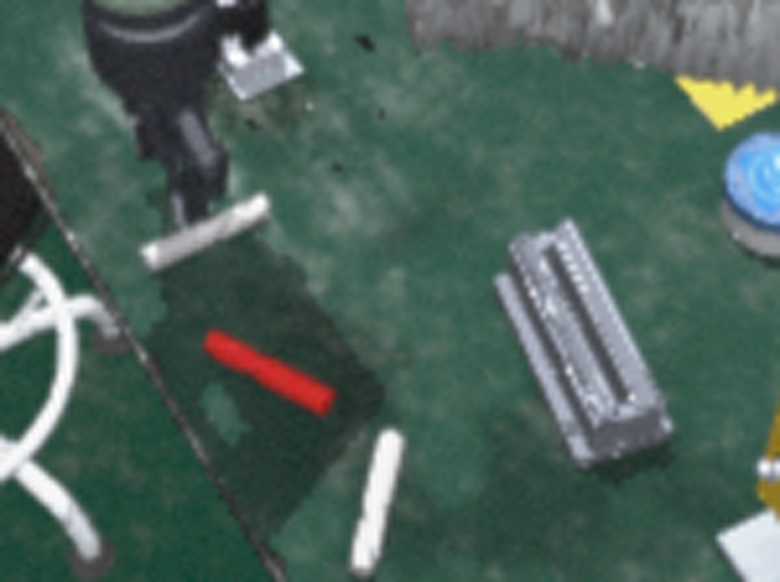

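The picture shows the gripper about 23 mm short of mill A, well clear of it, with the fingertips above its height. Some steps were capped by joint speed, so I'll use smaller ones.

```bash
python3 -m crank '[{"gripper":0.05,"tx":0.005,"ty":-0.012,"tz":0,"rx":0,"ry":-0.5,"rz":0},{"gripper":0.05,"tx":0.005,"ty":-0.0115,"tz":0,"rx":0,"ry":0,"rz":0},{"gripper":0.05,"tx":0,"ty":0,"tz":0,"rx":0,"ry":0,"rz":0}]' 40; python3 st.py 0.432 -0.018 0.021
```

```text
time_s: 2.07
tcp_pos: [0.4376, -0.019, 0.0565]
eef_rot: [0.033, 0.999, -0.0, 0.007]
ft_force: [1.0, -0.8, -0.1]
opening: 0.05
finger_force: 0.0
t 2.07 tcp [ 0.4376 -0.019   0.0565] close 86.19 tz [ 1.330e-02 -5.000e-04 -9.999e-01] F [ 1.  -0.8 -0.1] op 0.05 ff 0.0 q [-0.07  0.34  2.14  0.    0.65 -1.57]
delta [-0.0056  0.001  -0.0355]
```

```bash
python3 -m crank '[{"gripper":0.05,"tx":0,"ty":0,"tz":0,"rx":0,"ry":0,"rz":0},{"gripper":0.05,"tx":0,"ty":0,"tz":0,"rx":0,"ry":0,"rz":0},{"gripper":0.05,"tx":0,"ty":0,"tz":0,"rx":0,"ry":0,"rz":0}]' 40 >/dev/null; python3 st.py 0.432 -0.018 0.021
```

```text
t 2.32 tcp [ 0.4353 -0.0176  0.0554] close 86.26 tz [ 9.5e-03  1.0e-04 -1.0e+00] F [-0.9 -0.3  0.4] op 0.0501 ff 0.0 q [-0.07  0.34  2.14  0.    0.65 -1.57]
delta [-0.0033 -0.0004 -0.0344]
```

```bash
python3 -m crank '[{"gripper":0.05,"tx":-0.003,"ty":0,"tz":-0.01,"rx":0,"ry":0.5,"rz":0},{"gripper":0.05,"tx":0,"ty":0,"tz":-0.01,"rx":0,"ry":0,"rz":0},{"gripper":0.05,"tx":0,"ty":0,"tz":-0.01,"rx":0,"ry":0,"rz":0},{"gripper":0.05,"tx":0,"ty":0,"tz":-0.004,"rx":0,"ry":0,"rz":0},{"gripper":0.05,"tx":0,"ty":0,"tz":0,"rx":0,"ry":0,"rz":0},{"gripper":0.05,"tx":0,"ty":0,"tz":0,"rx":0,"ry":0,"rz":0},{"gripper":0.05,"tx":0,"ty":0,"tz":0,"rx":0,"ry":0,"rz":0}]' 40 >/dev/null; python3 st.py 0.432 -0.018 0.021
python3 -m crank '[{"gripper":0.0,"tx":0,"ty":0,"tz":0,"rx":0,"ry":0,"rz":0},{"gripper":0.0,"tx":0,"ty":0,"tz":0,"rx":0,"ry":0,"rz":0},{"gripper":0.0,"tx":0,"ty":0,"tz":0,"rx":0,"ry":0,"rz":0},{"gripper":0.0,"tx":0,"ty":0,"tz":0,"rx":0,"ry":0,"rz":0},{"gripper":0.0,"tx":0,"ty":0,"tz":0,"rx":0,"ry":0,"rz":0},{"gripper":0.0,"tx":0,"ty":0,"tz":0,"rx":0,"ry":0,"rz":0}]' 60 >/dev/null; python3 st.py
```

```text
t 2.9 tcp [ 0.4325 -0.0179  0.021 ] close 86.25 tz [ 3.e-04  1.e-04 -1.e+00] F [ 0.7  0.1 -0.7] op 0.0498 ff 0.0 q [-0.07  0.4   2.18  0.    0.57 -1.57]
delta [-0.0005 -0.0001 -0.    ]
t 3.4 tcp [ 0.4325 -0.018   0.0214] close 86.24 tz [ 8.e-04  0.e+00 -1.e+00] F [-1.7  0.6  6.4] op 0.0098 ff 59.6 q [-0.07  0.4   2.18  0.    0.57 -1.57]
```

```bash
python3 -m crank '[{"gripper":0.0,"tx":0,"ty":0,"tz":0.015,"rx":0,"ry":0,"rz":0},{"gripper":0.0,"tx":0,"ty":0,"tz":0.02,"rx":0,"ry":0,"rz":0},{"gripper":0.0,"tx":0,"ty":0.005,"tz":0.02,"rx":0,"ry":0,"rz":-7},{"gripper":0.0,"tx":0,"ty":0.01,"tz":0.02,"rx":0,"ry":0,"rz":-7},{"gripper":0.0,"tx":0,"ty":0.02,"tz":0.02,"rx":0,"ry":0,"rz":-7},{"gripper":0.0,"tx":0.0,"ty":0.02,"tz":0,"rx":0,"ry":0,"rz":-7},{"gripper":0.0,"tx":0.0,"ty":0.02,"tz":0,"rx":0,"ry":0,"rz":-7},{"gripper":0.0,"tx":0.0,"ty":0.02,"tz":0,"rx":0,"ry":0,"rz":-7},{"gripper":0.0,"tx":0.0,"ty":0.02,"tz":0,"rx":0,"ry":0,"rz":-7},{"gripper":0.0,"tx":0.0,"ty":0.02,"tz":0,"rx":0,"ry":0,"rz":-7},{"gripper":0,"tx":0,"ty":0.015,"tz":0,"rx":0,"ry":0,"rz":-7},{"gripper":0,"tx":0,"ty":0,"tz":0,"rx":0,"ry":0,"rz":-7}]' 60 >/dev/null
python3 -m crank '[{"gripper":0.0,"tx":0,"ty":0,"tz":0.0,"rx":0,"ry":0,"rz":-7},{"gripper":0.0,"tx":0,"ty":0,"tz":0,"rx":0,"ry":0,"rz":-7},{"gripper":0,"tx":0,"ty":0,"tz":0,"rx":0,"ry":0,"rz":-2.7},{"gripper":0,"tx":0,"ty":0,"tz":0,"rx":0,"ry":0,"rz":0},{"gripper":0,"tx":0,"ty":0,"tz":0,"rx":0,"ry":0,"rz":0}]' 60 >/dev/null; python3 st.py 0.455 0.133 0.069
python3 -c "
from h import *
snap('top','t2',(215,190,335,270),6.5)"
```

```text
t 4.82 tcp [0.4321 0.132  0.1157] close 179.63 tz [-3.e-04 -1.e-04 -1.e+00] F [-0.3 -0.4 -1.4] op 0.0096 ff 58.8 q [ 0.27  0.27  2.03 -0.    0.84  0.28]
delta [ 0.0229  0.001  -0.0467]
```

View pics/t2.png

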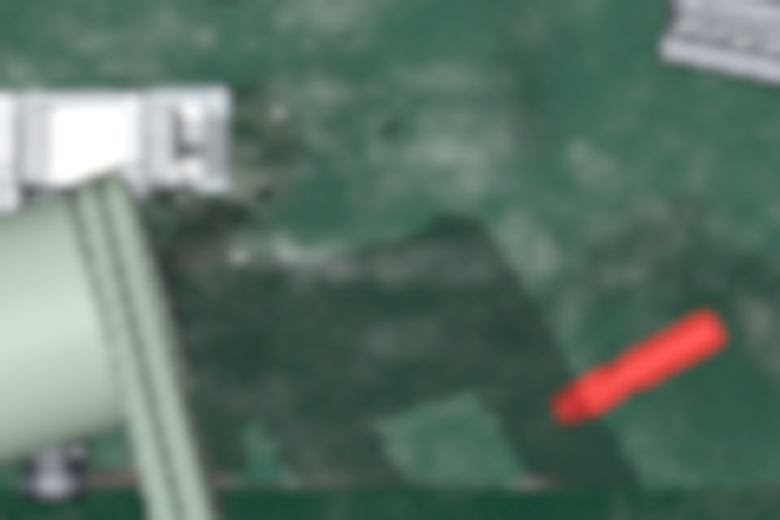

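The picture shows the mill gone from the bench, hidden under the arm, with the red bar untouched at crop (640,365). I'll lower to insertion height and check it in the scene view.

```bash
python3 -m crank '[{"gripper":0.0,"tx":0.007,"ty":0.001,"tz":-0.015,"rx":0,"ry":0,"rz":0},{"gripper":0.0,"tx":0.008,"ty":0,"tz":-0.015,"rx":0,"ry":0,"rz":0},{"gripper":0,"tx":0,"ty":0,"tz":-0.012,"rx":0,"ry":0,"rz":0},{"gripper":0,"tx":0,"ty":0,"tz":-0.0047,"rx":0,"ry":0,"rz":0},{"gripper":0,"tx":0,"ty":0,"tz":0,"rx":0,"ry":0,"rz":0},{"gripper":0,"tx":0,"ty":0,"tz":0,"rx":0,"ry":0,"rz":0},{"gripper":0,"tx":0,"ty":0,"tz":0,"rx":0,"ry":0,"rz":0}]' 60 >/dev/null; python3 st.py 0.5196 0.133 0.0692
python3 -c "
from h import *
snap('scene','s2',(170,120,270,220),6)
o=status.get_obs()['tcp_pos'];
print((proj('scene',[o-[0,.041,.013],o+[0,.041,-.013]])-[170,120])*6)"
```

```text
t 5.45 tcp [0.4476 0.1331 0.0698] close 179.56 tz [ 1.2e-03  3.0e-04 -1.0e+00] F [ 0.1 -0.  -1. ] op 0.0093 ff 58.8 q [ 0.26  0.35  2.05 -0.    0.73  0.27]
delta [ 0.072  -0.0001 -0.0006]
[[279.074646   480.28338324]
 [211.54183618 387.02944092]]
```

View pics/s2.png

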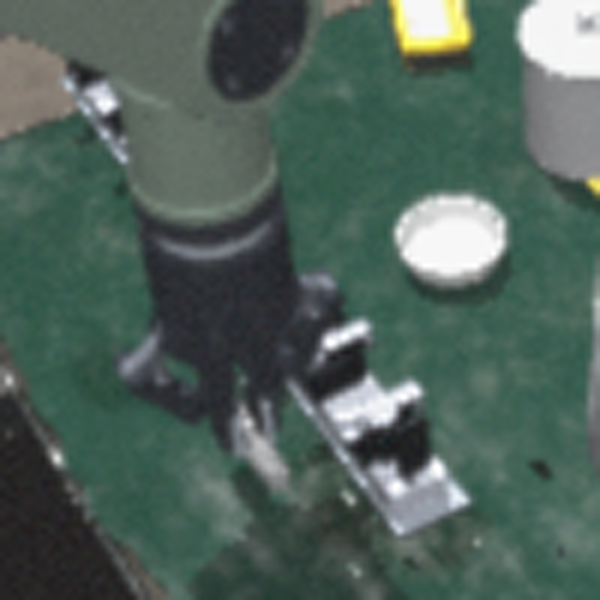

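The mill is held level at its expected pixel (the near end at about (280,485), predicted (279,480)), in line with place 0. Pushing it in.

```bash
python3 -m crank '[{"gripper":0,"tx":0.01,"ty":0,"tz":-0.0006,"rx":0,"ry":0,"rz":0},{"gripper":0,"tx":0.01,"ty":0,"tz":0,"rx":0,"ry":0,"rz":0},{"gripper":0,"tx":0.01,"ty":0,"tz":0,"rx":0,"ry":0,"rz":0},{"gripper":0,"tx":0.007,"ty":0,"tz":0,"rx":0,"ry":0,"rz":0},{"gripper":0,"tx":0.005,"ty":0,"tz":0,"rx":0,"ry":0,"rz":0},{"gripper":0,"tx":0.005,"ty":0,"tz":0,"rx":0,"ry":0,"rz":0},{"gripper":0,"tx":0.005,"ty":0,"tz":0,"rx":0,"ry":0,"rz":0},{"gripper":0,"tx":0,"ty":0,"tz":0,"rx":0,"ry":0,"rz":0}]' 60 >/dev/null; python3 st.py 0.5196 0.133 0.0692
python3 -m crank '[{"gripper":0,"tx":0.005,"ty":0,"tz":0,"rx":0,"ry":0,"rz":0},{"gripper":0,"tx":0.005,"ty":0,"tz":0,"rx":0,"ry":0,"rz":0},{"gripper":0,"tx":0.005,"ty":0,"tz":0,"rx":0,"ry":0,"rz":0},{"gripper":0,"tx":0.005,"ty":0,"tz":0,"rx":0,"ry":0,"rz":0},{"gripper":0,"tx":0,"ty":0,"tz":0,"rx":0,"ry":0,"rz":0},{"gripper":0,"tx":0,"ty":0,"tz":0,"rx":0,"ry":0,"rz":0}]' 60 >/dev/null; python3 st.py 0.5196 0.133 0.0692
```

```text
t 6.17 tcp [0.4985 0.1327 0.0683] close 179.53 tz [-3.3e-03 -7.0e-04 -1.0e+00] F [-3.9 -1.1  0.4] op 0.0097 ff 59.3 q [0.24 0.42 1.94 0.   0.79 0.25]
delta [0.0211 0.0003 0.0009]
t 6.67 tcp [0.5204 0.1331 0.0687] close 179.53 tz [ 2.e-03  3.e-04 -1.e+00] F [-0.2 -0.3 -0.1] op 0.0093 ff 59.0 q [ 0.23  0.44  1.89 -0.    0.8   0.24]
delta [-0.0008 -0.0001  0.0005]
```

```bash
python3 -m crank '[{"gripper":0,"tx":0.002,"ty":0,"tz":0,"rx":0,"ry":0,"rz":0},{"gripper":0,"tx":0.001,"ty":0,"tz":0,"rx":0,"ry":0,"rz":0},{"gripper":0,"tx":0,"ty":0,"tz":0,"rx":0,"ry":0,"rz":0},{"gripper":0,"tx":0,"ty":0,"tz":0,"rx":0,"ry":0,"rz":0}]' 60 >/dev/null; python3 st.py 0.5196 0.133 0.0692
```

```text
t 7.0 tcp [0.5216 0.133  0.0684] close 179.53 tz [-1.4e-03 -2.0e-04 -1.0e+00] F [-3.1  0.5 -0.2] op 0.0096 ff 59.3 q [0.23 0.45 1.89 0.   0.81 0.24]
delta [-0.002   0.      0.0008]
```

Contact with the stops came at about +2 mm, after the jaw resistance had peaked and dropped, so the mill is home. Releasing, rising, and moving towards mill B.

```bash
python3 -m crank '[{"gripper":0.035,"tx":0,"ty":0,"tz":0,"rx":0,"ry":0,"rz":0},{"gripper":0.035,"tx":0,"ty":0,"tz":0,"rx":0,"ry":0,"rz":0},{"gripper":0.035,"tx":0,"ty":0,"tz":0,"rx":0,"ry":0,"rz":0},{"gripper":0.035,"tx":0,"ty":0,"tz":0,"rx":0,"ry":0,"rz":0},{"gripper":0.035,"tx":0,"ty":0,"tz":0.015,"rx":0,"ry":0,"rz":0},{"gripper":0.035,"tx":0,"ty":0,"tz":0.02,"rx":0,"ry":0,"rz":0},{"gripper":0.035,"tx":0,"ty":0,"tz":0.02,"rx":0,"ry":0,"rz":0},{"gripper":0.035,"tx":0,"ty":0,"tz":0.02,"rx":0,"ry":0,"rz":0},{"gripper":0.04,"tx":0,"ty":0,"tz":0.015,"rx":0,"ry":0,"rz":0}]' 60 >/dev/null; python3 st.py
python3 -m crank '[{"gripper":0.05,"tx":-0.008,"ty":-0.03,"tz":0,"rx":0,"ry":0,"rz":-4},{"gripper":0.05,"tx":-0.008,"ty":-0.03,"tz":0,"rx":0,"ry":0,"rz":-4},{"gripper":0.05,"tx":-0.008,"ty":-0.03,"tz":0,"rx":0,"ry":0,"rz":-4},{"gripper":0.05,"tx":-0.008,"ty":-0.03,"tz":0,"rx":0,"ry":0,"rz":-4},{"gripper":0.05,"tx":-0.008,"ty":-0.03,"tz":0,"rx":0,"ry":0,"rz":-4},{"gripper":0.05,"tx":-0.008,"ty":-0.03,"tz":0,"rx":0,"ry":0,"rz":-4},{"gripper":0.05,"tx":-0.008,"ty":-0.03,"tz":0,"rx":0,"ry":0,"rz":-4},{"gripper":0.05,"tx":-0.008,"ty":-0.03,"tz":0,"rx":0,"ry":0,"rz":-4},{"gripper":0.05,"tx":-0.008,"ty":-0.02,"tz":0,"rx":0,"ry":0,"rz":-4},{"gripper":0.05,"tx":-0.008,"ty":0,"tz":0,"rx":0,"ry":0,"rz":-4},{"gripper":0.05,"tx":0,"ty":0,"tz":0,"rx":0,"ry":0,"rz":-3.6},{"gripper":0.05,"tx":0,"ty":0,"tz":0,"rx":0,"ry":0,"rz":0}]' 60 >/dev/null; python3 st.py
cat > mills.py <<'E'
from h import *
import sys
im=snap('top',sys.argv[1])
g=im.astype(int);m=(g.min(2)>150).astype(np.uint8);m[:222]=0;m[264:]=0;m[:,255:]=m[:,255:];m[:,:240]=0;m[:,440:]=0
n,l,s,c=cv2.connectedComponentsWithStats(m)
for i in range(1,n):
    if s[i][4]<40: continue
    ys,xs=np.where(l==i);P=np.array([back('top',u,v,.012) for u,v in zip(xs,ys)])[:,:2]
    (cx,cy),wh,_=cv2.minAreaRect((P*1000).astype(np.float32));d=np.linalg.svd(P-P.mean(0))[2][0]
    print(s[i][4],c[i].round(1),'mean',P.mean(0).round(4),'rect',round(cx),round(cy),sorted(wh),'axis',np.degrees(np.arctan2(d[1],d[0])).round(1)%180)
E
python3 mills.py t3
python3 -c "
from h import *
im=np.load('pics/t3.npy');cv2.imwrite('pics/t3c.png',cv2.resize(im[130:280,90:290],None,fx=4,fy=4,interpolation=cv2.INTER_CUBIC)[:,:,::-1])"
```

```text
t 7.75 tcp [0.5231 0.1331 0.1604] close 179.54 tz [ 2.7e-03  5.0e-04 -1.0e+00] F [1.1 0.2 0.4] op 0.0397 ff 0.0 q [ 0.23  0.34  1.78 -0.    1.02  0.24]
t 8.75 tcp [ 0.4421 -0.1276  0.1588] close 135.8 tz [ 8.e-04 -4.e-04 -1.e+00] F [-0.1 -0.1 -0. ] op 0.0498 ff 0.0 q [-0.31  0.23  1.95 -0.    0.96  0.47]
1457 [338.5 237.4] mean [ 0.4401 -0.2036] rect 425 -199 [122.63549041748047, 164.63258361816406] axis 100.1
234 [369.1 244.9] mean [ 0.4157 -0.2941] rect 417 -295 [22.592302322387695, 114.72772979736328] axis 172.0
121 [384.5 241.3] mean [ 0.4253 -0.3408] rect 424 -338 [15.345110893249512, 82.4610595703125] axis 139.5
```

View pics/t3c.png

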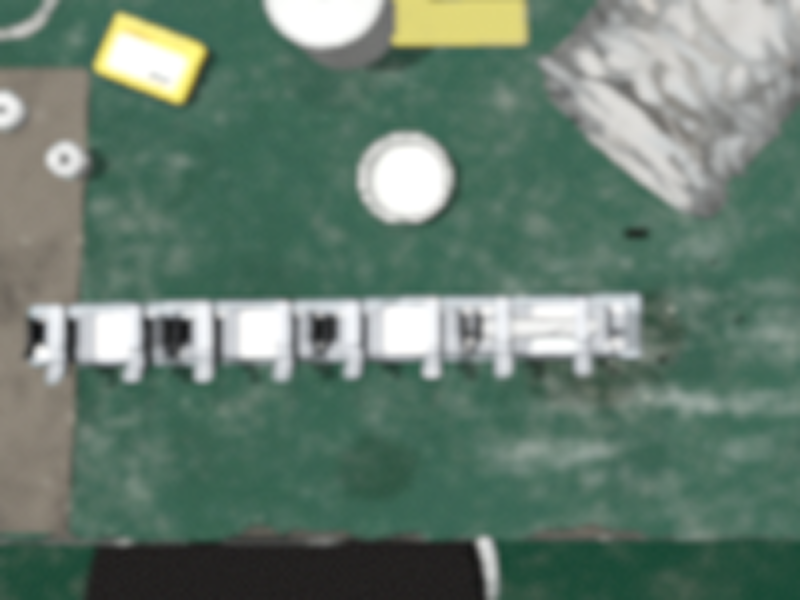

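The crop shows the mill seated in place 0, at about (545,325). The arm hides mill B from the top camera, so I check B and C in the scene camera numerically.

```bash
cat > sm.py <<'E'
from h import *
import sys
im=snap('scene',sys.argv[1]) if len(sys.argv)>1 else np.load('pics/scene0.npy')
g=im.astype(int);m=(g.min(2)>130).astype(np.uint8)
n,l,s,c=cv2.connectedComponentsWithStats(m)
for i in range(1,n):
    if not 60<s[i][4]<600: continue
    ys,xs=np.where(l==i);P=np.array([back('scene',u,v,.009) for u,v in zip(xs,ys)])[:,:2]
    (cx,cy),wh,_=cv2.minAreaRect((P*1000).astype(np.float32));d=np.linalg.svd(P-P.mean(0))[2][0]
    if .3<cx/1000<.56 and -.5<cy/1000<.1: print(s[i][4],c[i].round(1),'mean',P.mean(0).round(4),'rect',round(cx),round(cy),np.sort(wh).round(),'axis',np.degrees(np.arctan2(d[1],d[0])).round(1)%180)
E
python3 sm.py; echo now; python3 sm.py s3
```

```text
now
90 [292.6 257.4] mean [ 0.5514 -0.1969] rect 552 -196 [  9. 107.] axis 76.4
119 [262.1 286.2] mean [ 0.4218 -0.2287] rect 422 -228 [13. 85.] axis 46.19999999999999Traceback (most recent call last):
  File "sm.py", line 8, in <module>
    ys,xs=np.where(l==i);P=np.array([back('scene',u,v,.009) for u,v in zip(xs,ys)])[:,:2]
                                     ~~~~^^^^^^^^^^^^^^^^^^
  File "h.py", line 6, in back
    K,r,t=cam(n);R=cv2.Rodrigues(r)[0];t=t.reshape(3);d=R.T@np.linalg.inv(K)@[u,v,1];c=-R.T@t
          ~~~^^^
  File "h.py", line 4, in cam
    m=eyes.camera_model(n);return np.array(m["camera_matrix"],float),np.array(m["rvec"],float),np.array(m["tvec"],float)
ValueError: time passes only in moves, steps and waits
Traceback (most recent call last):
  File "sm.py", line 8, in <module>
    ys,xs=np.where(l==i);P=np.array([back('scene',u,v,.009) for u,v in zip(xs,ys)])[:,:2]
                                     ~~~~^^^^^^^^^^^^^^^^^^
  File "h.py", line 6, in back
    K,r,t=cam(n);R=cv2.Rodrigues(r)[0];t=t.reshape(3);d=R.T@np.linalg.inv(K)@[u,v,1];c=-R.T@t
          ~~~^^^
  File "h.py", line 4, in cam
    m=eyes.camera_model(n);return np.array(m["camera_matrix"],float),np.array(m["rvec"],float),np.array(m["tvec"],float)
ValueError: time passes only in moves, steps and waits
```

```bash
sed -i 's/^def cam/import functools\n@functools.lru_cache\ndef cam/' h.py
python3 -m crank '[{"gripper":0.05,"tx":-0.004,"ty":-0.02,"tz":-0.01,"rx":0,"ry":0,"rz":0.2},{"gripper":0.05,"tx":-0.004,"ty":-0.02,"tz":-0.01,"rx":0,"ry":0,"rz":0},{"gripper":0.05,"tx":-0.004,"ty":-0.02,"tz":-0.01,"rx":0,"ry":0,"rz":0},{"gripper":0.05,"tx":-0.004,"ty":-0.02,"tz":-0.01,"rx":0,"ry":0,"rz":0},{"gripper":0.05,"tx":-0.0036,"ty":-0.0214,"tz":-0.01,"rx":0,"ry":0,"rz":0},{"gripper":0.05,"tx":0,"ty":0,"tz":-0.015,"rx":0,"ry":0,"rz":0},{"gripper":0.05,"tx":0,"ty":0,"tz":-0.015,"rx":0,"ry":0,"rz":0},{"gripper":0.05,"tx":0,"ty":0,"tz":-0.015,"rx":0,"ry":0,"rz":0},{"gripper":0.05,"tx":0,"ty":0,"tz":0,"rx":0,"ry":0,"rz":0},{"gripper":0.05,"tx":0,"ty":0,"tz":0,"rx":0,"ry":0,"rz":0}]' 40 >/dev/null; python3 st.py 0.4225 -0.229 0.0215
```

```text
t 9.68 tcp [ 0.4228 -0.228   0.0632] close 136.23 tz [-1.1e-03  6.0e-04 -1.0e+00] F [-0.4 -0.1  0. ] op 0.05 ff 0.0 q [-0.52  0.38  2.03 -0.    0.73  0.25]
delta [-0.0003 -0.001  -0.0417]
```

```bash
python3 -m crank '[{"gripper":0.05,"tx":0,"ty":-0.001,"tz":-0.012,"rx":0,"ry":0,"rz":0},{"gripper":0.05,"tx":0,"ty":0,"tz":-0.012,"rx":0,"ry":0,"rz":0},{"gripper":0.05,"tx":0,"ty":0,"tz":-0.012,"rx":0,"ry":0,"rz":0},{"gripper":0.05,"tx":0,"ty":0,"tz":-0.0057,"rx":0,"ry":0,"rz":0},{"gripper":0.05,"tx":0,"ty":0,"tz":0,"rx":0,"ry":0,"rz":0},{"gripper":0.05,"tx":0,"ty":0,"tz":0,"rx":0,"ry":0,"rz":0},{"gripper":0.0,"tx":0,"ty":0,"tz":0,"rx":0,"ry":0,"rz":0},{"gripper":0.0,"tx":0,"ty":0,"tz":0,"rx":0,"ry":0,"rz":0},{"gripper":0.0,"tx":0,"ty":0,"tz":0,"rx":0,"ry":0,"rz":0},{"gripper":0.0,"tx":0,"ty":0,"tz":0,"rx":0,"ry":0,"rz":0},{"gripper":0.0,"tx":0,"ty":0,"tz":0,"rx":0,"ry":0,"rz":0},{"gripper":0.0,"tx":0,"ty":0,"tz":0,"rx":0,"ry":0,"rz":0}]' 60 >/dev/null; python3 st.py
python3 -m crank '[{"gripper":0.0,"tx":0,"ty":0,"tz":0.015,"rx":0,"ry":0,"rz":0},{"gripper":0.0,"tx":0,"ty":0,"tz":0.02,"rx":0,"ry":0,"rz":0},{"gripper":0.0,"tx":0,"ty":0,"tz":0.02,"rx":0,"ry":0,"rz":0},{"gripper":0.0,"tx":0,"ty":0,"tz":0.02,"rx":0,"ry":0,"rz":0},{"gripper":0.0,"tx":0,"ty":0.01,"tz":0.02,"rx":0,"ry":0,"rz":0},{"gripper":0.0,"tx":0,"ty":0.02,"tz":0,"rx":0,"ry":0,"rz":6},{"gripper":0.0,"tx":0,"ty":0.03,"tz":0,"rx":0,"ry":0,"rz":6},{"gripper":0.0,"tx":0,"ty":0.03,"tz":0,"rx":0,"ry":0,"rz":6},{"gripper":0.0,"tx":0,"ty":0.03,"tz":0,"rx":0,"ry":0,"rz":6},{"gripper":0.0,"tx":0,"ty":0.03,"tz":0,"rx":0,"ry":0,"rz":6},{"gripper":0.0,"tx":0,"ty":0.03,"tz":0,"rx":0,"ry":0,"rz":6},{"gripper":0.0,"tx":0,"ty":0.03,"tz":0,"rx":0,"ry":0,"rz":6}]' 60 >/dev/null
python3 -m crank '[{"gripper":0.0,"tx":0,"ty":0.03,"tz":0,"rx":0,"ry":0,"rz":1.3},{"gripper":0.0,"tx":0,"ty":0.03,"tz":0,"rx":0,"ry":0,"rz":0},{"gripper":0.0,"tx":0,"ty":0.03,"tz":0,"rx":0,"ry":0,"rz":0},{"gripper":0.0,"tx":0,"ty":0.03,"tz":0,"rx":0,"ry":0,"rz":0},{"gripper":0.0,"tx":0,"ty":0.03,"tz":0,"rx":0,"ry":0,"rz":0},{"gripper":0.0,"tx":0,"ty":0.03,"tz":0,"rx":0,"ry":0,"rz":0},{"gripper":0.0,"tx":0,"ty":0.03,"tz":0,"rx":0,"ry":0,"rz":0},{"gripper":0.0,"tx":0.01,"ty":0.025,"tz":0,"rx":0,"ry":0,"rz":0},{"gripper":0.0,"tx":0.01,"ty":0.02,"tz":0,"rx":0,"ry":0,"rz":0},{"gripper":0.0,"tx":0,"ty":0,"tz":0,"rx":0,"ry":0,"rz":0},{"gripper":0.0,"tx":0,"ty":0,"tz":0,"rx":0,"ry":0,"rz":0},{"gripper":0.0,"tx":0,"ty":0,"tz":0,"rx":0,"ry":0,"rz":0}]' 60 >/dev/null; python3 st.py 0.4476 0.243 0.0692
```

```text
t 10.68 tcp [ 0.4231 -0.2296  0.0227] close 136.14 tz [ 1.3e-03 -8.0e-04 -1.0e+00] F [-1.6  0.8  6.1] op 0.0096 ff 60.4 q [-0.52  0.45  2.07 -0.    0.63  0.24]
t 12.68 tcp [0.4419 0.235  0.1165] close 179.45 tz [-0.0014 -0.001  -1.    ] F [-0.4  0.8 -0.7] op 0.0097 ff 59.6 q [ 0.47  0.33  1.92 -0.    0.89  0.48]
delta [ 0.0057  0.008  -0.0473]
```

```bash
python3 -m crank '[{"gripper":0,"tx":0.0057,"ty":0.008,"tz":-0.015,"rx":0,"ry":0,"rz":0},{"gripper":0,"tx":0,"ty":0,"tz":-0.015,"rx":0,"ry":0,"rz":0},{"gripper":0,"tx":0,"ty":0,"tz":-0.012,"rx":0,"ry":0,"rz":0},{"gripper":0,"tx":0,"ty":0,"tz":-0.0043,"rx":0,"ry":0,"rz":0},{"gripper":0,"tx":0,"ty":0,"tz":0,"rx":0,"ry":0,"rz":0},{"gripper":0,"tx":0,"ty":0,"tz":0,"rx":0,"ry":0,"rz":0},{"gripper":0,"tx":0,"ty":0,"tz":0,"rx":0,"ry":0,"rz":0},{"gripper":0,"tx":0,"ty":0,"tz":0,"rx":0,"ry":0,"rz":0}]' 60 >/dev/null; python3 st.py 0.5206 0.243 0.0702
python3 -c "
from h import *
snap('scene','s4',(120,90,220,190),6)
o=status.get_obs()['tcp_pos'];
print((proj('scene',[o-[0,.041,.014],o+[0,.041,-.014]])-[120,90])*6)"
```

```text
t 13.35 tcp [0.4489 0.2436 0.0714] close 179.42 tz [ 1.5e-03  7.0e-04 -1.0e+00] F [-0.1 -1.1 -1.1] op 0.0095 ff 59.6 q [ 0.47  0.41  1.95 -0.    0.78  0.48]
delta [ 0.0717 -0.0006 -0.0012]
[[490.81081476 534.79238806]
 [429.24554661 449.89895437]]
```

View pics/s4.png

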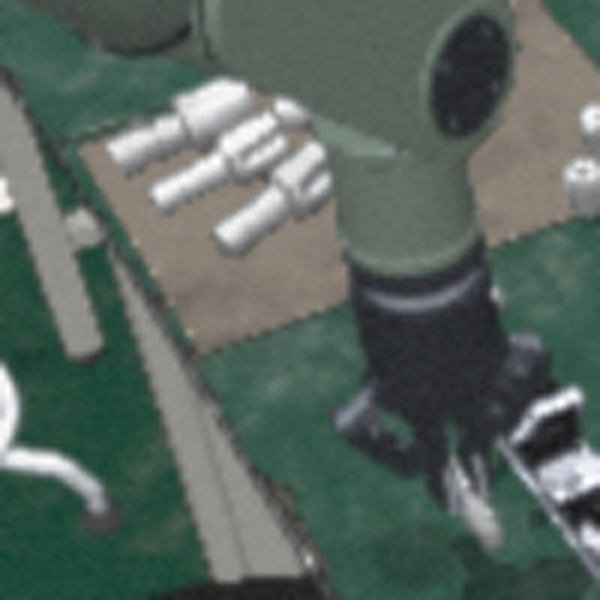

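The mill is held along the rail, with its near end at about (492,540) against a predicted (491,535). That is fine, so I push it into place 1.

```bash
python3 -m crank '[{"gripper":0,"tx":0.01,"ty":0,"tz":-0.001,"rx":0,"ry":0,"rz":0},{"gripper":0,"tx":0.01,"ty":0,"tz":0,"rx":0,"ry":0,"rz":0},{"gripper":0,"tx":0.01,"ty":0,"tz":0,"rx":0,"ry":0,"rz":0},{"gripper":0,"tx":0.007,"ty":0,"tz":0,"rx":0,"ry":0,"rz":0},{"gripper":0,"tx":0.005,"ty":0,"tz":0,"rx":0,"ry":0,"rz":0},{"gripper":0,"tx":0.005,"ty":0,"tz":0,"rx":0,"ry":0,"rz":0},{"gripper":0,"tx":0.005,"ty":0,"tz":0,"rx":0,"ry":0,"rz":0},{"gripper":0,"tx":0,"ty":0,"tz":0,"rx":0,"ry":0,"rz":0}]' 60 >/dev/null; python3 st.py 0.5206 0.243 0.0702
python3 -m crank '[{"gripper":0,"tx":0.005,"ty":0,"tz":0,"rx":0,"ry":0,"rz":0},{"gripper":0,"tx":0.005,"ty":0,"tz":0,"rx":0,"ry":0,"rz":0},{"gripper":0,"tx":0.005,"ty":0,"tz":0,"rx":0,"ry":0,"rz":0},{"gripper":0,"tx":0.005,"ty":0,"tz":0,"rx":0,"ry":0,"rz":0},{"gripper":0,"tx":0.002,"ty":0,"tz":0,"rx":0,"ry":0,"rz":0},{"gripper":0,"tx":0.001,"ty":0,"tz":0,"rx":0,"ry":0,"rz":0},{"gripper":0,"tx":0,"ty":0,"tz":0,"rx":0,"ry":0,"rz":0},{"gripper":0,"tx":0,"ty":0,"tz":0,"rx":0,"ry":0,"rz":0}]' 60 >/dev/null; python3 st.py 0.5206 0.243 0.0702
```

```text
t 14.07 tcp [0.4962 0.2432 0.0688] close 179.34 tz [-0.0115 -0.0018 -0.9999] F [-10.4   2.6   4.6] op 0.0094 ff 60.4 q [0.43 0.47 1.85 0.   0.84 0.44]
delta [ 0.0244 -0.0002  0.0014]
t 14.73 tcp [0.5224 0.2439 0.0697] close 179.41 tz [-2.7e-03  4.0e-04 -1.0e+00] F [-6.3  2.6  4.5] op 0.0093 ff 61.2 q [0.42 0.49 1.8  0.   0.86 0.43]
delta [-0.0018 -0.0009  0.0005]
```

```bash
python3 -m crank '[{"gripper":0.035,"tx":0,"ty":0,"tz":0,"rx":0,"ry":0,"rz":0},{"gripper":0.035,"tx":0,"ty":0,"tz":0,"rx":0,"ry":0,"rz":0},{"gripper":0.035,"tx":0,"ty":0,"tz":0,"rx":0,"ry":0,"rz":0},{"gripper":0.035,"tx":0,"ty":0,"tz":0,"rx":0,"ry":0,"rz":0},{"gripper":0.035,"tx":0,"ty":0,"tz":0.015,"rx":0,"ry":0,"rz":0},{"gripper":0.035,"tx":0,"ty":0,"tz":0.02,"rx":0,"ry":0,"rz":0},{"gripper":0.035,"tx":0,"ty":0,"tz":0.02,"rx":0,"ry":0,"rz":0},{"gripper":0.035,"tx":0,"ty":0,"tz":0.02,"rx":0,"ry":0,"rz":0},{"gripper":0.04,"tx":0,"ty":0,"tz":0.015,"rx":0,"ry":0,"rz":0}]' 60 >/dev/null; python3 st.py
python3 -m crank '[{"gripper":0.05,"tx":-0.008,"ty":-0.03,"tz":0,"rx":0,"ry":0,"rz":4.1},{"gripper":0.05,"tx":-0.008,"ty":-0.03,"tz":0,"rx":0,"ry":0,"rz":4.1},{"gripper":0.05,"tx":-0.008,"ty":-0.03,"tz":0,"rx":0,"ry":0,"rz":4.1},{"gripper":0.05,"tx":-0.008,"ty":-0.03,"tz":0,"rx":0,"ry":0,"rz":4.1},{"gripper":0.05,"tx":-0.008,"ty":-0.03,"tz":0,"rx":0,"ry":0,"rz":4.1},{"gripper":0.05,"tx":-0.008,"ty":-0.03,"tz":0,"rx":0,"ry":0,"rz":4.1},{"gripper":0.05,"tx":-0.008,"ty":-0.03,"tz":0,"rx":0,"ry":0,"rz":4.1},{"gripper":0.05,"tx":-0.008,"ty":-0.03,"tz":0,"rx":0,"ry":0,"rz":4.1},{"gripper":0.05,"tx":-0.008,"ty":-0.03,"tz":0,"rx":0,"ry":0,"rz":4.1},{"gripper":0.05,"tx":-0.008,"ty":-0.03,"tz":0,"rx":0,"ry":0,"rz":4.1},{"gripper":0.05,"tx":-0.008,"ty":-0.03,"tz":0,"rx":0,"ry":0,"rz":4.1},{"gripper":0.05,"tx":0,"ty":-0.03,"tz":0,"rx":0,"ry":0,"rz":4.1}]' 60 >/dev/null
python3 -m crank '[{"gripper":0.05,"tx":0,"ty":-0.02,"tz":0,"rx":0,"ry":0,"rz":0.6},{"gripper":0.05,"tx":0,"ty":0,"tz":0,"rx":0,"ry":0,"rz":0},{"gripper":0.05,"tx":0,"ty":0,"tz":0,"rx":0,"ry":0,"rz":0}]' 60 >/dev/null
python3 st.py 0.4245 -0.339 0.0625; sed -i 's/\.npy.)$/&/' sm.py; python3 sm.py s5; python3 mills.py t5
python3 -c "
from h import *
im=np.load('pics/t5.npy');cv2.imwrite('pics/t5c.png',cv2.resize(im[150:280,150:440],None,fx=2.7,fy=2.7,interpolation=cv2.INTER_CUBIC)[:,:,::-1])"
```

```text
t 15.48 tcp [0.5242 0.2437 0.1613] close 179.43 tz [ 2.3e-03  8.0e-04 -1.0e+00] F [0.1 0.5 0.1] op 0.0403 ff 0.0 q [ 0.42  0.39  1.69 -0.    1.06  0.43]
t 16.73 tcp [ 0.4355 -0.1372  0.1596] close 49.07 tz [ 5.e-04  2.e-04 -1.e+00] F [-0.1 -0.3 -0.4] op 0.0504 ff 0.0 q [-0.33  0.22  1.96  0.    0.96 -1.19]
delta [-0.011  -0.2018 -0.0971]
91 [292.5 257.3] mean [ 0.5515 -0.1963] rect 552 -196 [  9. 107.] axis 76.6
154 [283.2 317.3] mean [ 0.4205 -0.3388] rect 421 -339 [15. 80.] axis 139.8
157 [280.6 374.4] mean [ 0.3326 -0.4571] rect 339 -456 [27. 50.] axis 66.7
1536 [343.6 239.2] mean [ 0.4344 -0.2186] rect 425 -213 [122.61003112792969, 164.33566284179688] axis 94.9
117 [372.3 246.1] mean [ 0.4118 -0.3034] rect 414 -304 [9.759819984436035, 105.77913665771484] axis 170.8
196 [381.2 243.6] mean [ 0.4188 -0.3305] rect 417 -322 [44.5108642578125, 111.06671142578125] axis 149.0
```

View pics/t5c.png

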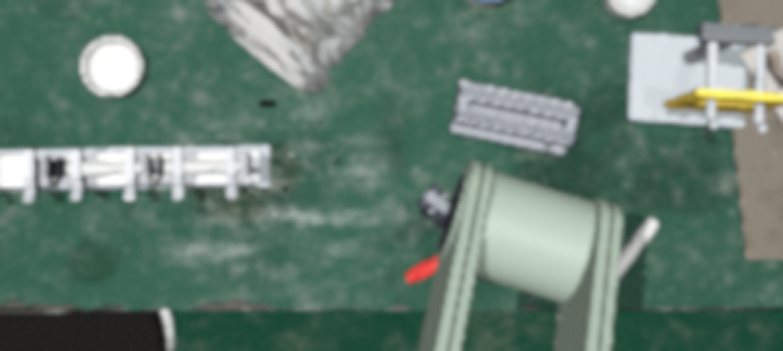

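The crop shows mills in places 0 and 1, at about (210,165) and (108,165). The scene camera finds mill C unmoved at (0.422,−0.339). Going to C.

```bash
python3 -m crank '[{"gripper":0.05,"tx":-0.002,"ty":-0.025,"tz":-0.005,"rx":0,"ry":0,"rz":0.3},{"gripper":0.05,"tx":-0.002,"ty":-0.025,"tz":-0.005,"rx":0,"ry":0,"rz":0},{"gripper":0.05,"tx":-0.002,"ty":-0.025,"tz":-0.005,"rx":0,"ry":0,"rz":0},{"gripper":0.05,"tx":-0.002,"ty":-0.025,"tz":-0.01,"rx":0,"ry":0,"rz":0},{"gripper":0.05,"tx":-0.002,"ty":-0.025,"tz":-0.01,"rx":0,"ry":0,"rz":0},{"gripper":0.05,"tx":-0.002,"ty":-0.025,"tz":-0.01,"rx":0,"ry":0,"rz":0},{"gripper":0.05,"tx":-0.001,"ty":-0.025,"tz":-0.01,"rx":0,"ry":0,"rz":0},{"gripper":0.05,"tx":0,"ty":-0.025,"tz":-0.014,"rx":0,"ry":0,"rz":0},{"gripper":0.05,"tx":0,"ty":0,"tz":-0.014,"rx":0,"ry":0,"rz":0},{"gripper":0.05,"tx":0,"ty":0,"tz":-0.014,"rx":0,"ry":0,"rz":0},{"gripper":0.05,"tx":0,"ty":0,"tz":0,"rx":0,"ry":0,"rz":0},{"gripper":0.05,"tx":0,"ty":0,"tz":0,"rx":0,"ry":0,"rz":0}]' 40 >/dev/null; python3 st.py 0.4222 -0.3387 0.0222
```

```text
t 17.83 tcp [ 0.4226 -0.3351  0.0621] close 49.62 tz [-0.0014  0.0014 -1.    ] F [-0.3  0.7 -0.4] op 0.0502 ff 0.0 q [-0.69  0.46  1.89  0.    0.8  -1.56]
delta [-0.0004 -0.0036 -0.0399]
```

```bash
python3 -m crank '[{"gripper":0.05,"tx":0,"ty":-0.0036,"tz":-0.012,"rx":0,"ry":0,"rz":0},{"gripper":0.05,"tx":0,"ty":0,"tz":-0.012,"rx":0,"ry":0,"rz":0},{"gripper":0.05,"tx":0,"ty":0,"tz":-0.012,"rx":0,"ry":0,"rz":0},{"gripper":0.05,"tx":0,"ty":0,"tz":-0.004,"rx":0,"ry":0,"rz":0},{"gripper":0.05,"tx":0,"ty":0,"tz":0,"rx":0,"ry":0,"rz":0},{"gripper":0.05,"tx":0,"ty":0,"tz":0,"rx":0,"ry":0,"rz":0},{"gripper":0.0,"tx":0,"ty":0,"tz":0,"rx":0,"ry":0,"rz":0},{"gripper":0.0,"tx":0,"ty":0,"tz":0,"rx":0,"ry":0,"rz":0},{"gripper":0.0,"tx":0,"ty":0,"tz":0,"rx":0,"ry":0,"rz":0},{"gripper":0.0,"tx":0,"ty":0,"tz":0,"rx":0,"ry":0,"rz":0},{"gripper":0.0,"tx":0,"ty":0,"tz":0,"rx":0,"ry":0,"rz":0},{"gripper":0.0,"tx":0,"ty":0,"tz":0,"rx":0,"ry":0,"rz":0}]' 60 >/dev/null; python3 st.py
python3 -m crank '[{"gripper":0.0,"tx":0,"ty":0,"tz":0.015,"rx":0,"ry":0,"rz":0},{"gripper":0.0,"tx":0,"ty":0,"tz":0.02,"rx":0,"ry":0,"rz":0},{"gripper":0.0,"tx":0,"ty":0,"tz":0.02,"rx":0,"ry":0,"rz":0},{"gripper":0.0,"tx":0,"ty":0,"tz":0.02,"rx":0,"ry":0,"rz":0},{"gripper":0.0,"tx":0,"ty":0.01,"tz":0.02,"rx":0,"ry":0,"rz":0},{"gripper":0.0,"tx":0,"ty":0.02,"tz":0,"rx":0,"ry":0,"rz":-5},{"gripper":0.0,"tx":0,"ty":0.03,"tz":0,"rx":0,"ry":0,"rz":-5},{"gripper":0.0,"tx":0,"ty":0.03,"tz":0,"rx":0,"ry":0,"rz":-5},{"gripper":0.0,"tx":0,"ty":0.03,"tz":0,"rx":0,"ry":0,"rz":-5},{"gripper":0.0,"tx":0,"ty":0.03,"tz":0,"rx":0,"ry":0,"rz":-5},{"gripper":0.0,"tx":0,"ty":0.03,"tz":0,"rx":0,"ry":0,"rz":-5},{"gripper":0.0,"tx":0,"ty":0.03,"tz":0,"rx":0,"ry":0,"rz":-5}]' 60 >/dev/null
python3 -m crank '[{"gripper":0.0,"tx":0,"ty":0.03,"tz":0,"rx":0,"ry":0,"rz":-5},{"gripper":0.0,"tx":0,"ty":0.03,"tz":0,"rx":0,"ry":0,"rz":-5},{"gripper":0.0,"tx":0,"ty":0.03,"tz":0,"rx":0,"ry":0,"rz":-5},{"gripper":0.0,"tx":0,"ty":0.03,"tz":0,"rx":0,"ry":0,"rz":0},{"gripper":0.0,"tx":0,"ty":0.03,"tz":0,"rx":0,"ry":0,"rz":0},{"gripper":0.0,"tx":0,"ty":0.03,"tz":0,"rx":0,"ry":0,"rz":0},{"gripper":0.0,"tx":0,"ty":0.03,"tz":0,"rx":0,"ry":0,"rz":0},{"gripper":0.0,"tx":0,"ty":0.03,"tz":0,"rx":0,"ry":0,"rz":0},{"gripper":0.0,"tx":0,"ty":0.03,"tz":0,"rx":0,"ry":0,"rz":0},{"gripper":0.0,"tx":0,"ty":0.03,"tz":0,"rx":0,"ry":0,"rz":0},{"gripper":0.0,"tx":0,"ty":0.03,"tz":0,"rx":0,"ry":0,"rz":0},{"gripper":0.0,"tx":0,"ty":0.03,"tz":0,"rx":0,"ry":0,"rz":0}]' 60 >/dev/null
python3 -m crank '[{"gripper":0.0,"tx":0.005,"ty":0.03,"tz":0,"rx":0,"ry":0,"rz":0},{"gripper":0.0,"tx":0.01,"ty":0.03,"tz":0,"rx":0,"ry":0,"rz":0},{"gripper":0.0,"tx":0.01,"ty":0.03,"tz":0,"rx":0,"ry":0,"rz":0},{"gripper":0.0,"tx":0,"ty":0.02,"tz":0,"rx":0,"ry":0,"rz":0},{"gripper":0.0,"tx":0,"ty":0,"tz":0,"rx":0,"ry":0,"rz":0},{"gripper":0.0,"tx":0,"ty":0,"tz":0,"rx":0,"ry":0,"rz":0},{"gripper":0.0,"tx":0,"ty":0,"tz":0,"rx":0,"ry":0,"rz":0}]' 60 >/dev/null; python3 st.py 0.4496 0.353 0.0702
```

```text
t 18.83 tcp [ 0.4228 -0.3402  0.0234] close 49.53 tz [ 1.1e-03 -6.0e-04 -1.0e+00] F [-0.3  1.5  5.8] op 0.0096 ff 61.0 q [-0.7   0.51  1.92  0.    0.71 -1.56]
t 21.42 tcp [0.4468 0.3391 0.1171] close 179.55 tz [-0.0012 -0.0014 -1.    ] F [ 0.5  0.4 -0.6] op 0.0095 ff 60.3 q [ 0.63  0.42  1.78 -0.    0.94  0.64]
delta [ 0.0028  0.0139 -0.0469]
```

```bash
python3 -m crank '[{"gripper":0,"tx":0.0028,"ty":0.0139,"tz":-0.015,"rx":0,"ry":0,"rz":-0.1},{"gripper":0,"tx":0,"ty":0,"tz":-0.015,"rx":0,"ry":0,"rz":0},{"gripper":0,"tx":0,"ty":0,"tz":-0.012,"rx":0,"ry":0,"rz":0},{"gripper":0,"tx":0,"ty":0,"tz":-0.0046,"rx":0,"ry":0,"rz":0},{"gripper":0,"tx":0,"ty":0,"tz":0,"rx":0,"ry":0,"rz":0},{"gripper":0,"tx":0,"ty":0,"tz":0,"rx":0,"ry":0,"rz":0},{"gripper":0,"tx":0,"ty":0,"tz":0,"rx":0,"ry":0,"rz":0},{"gripper":0,"tx":0,"ty":0,"tz":0,"rx":0,"ry":0,"rz":0}]' 60 >/dev/null; python3 st.py 0.5216 0.353 0.0705
```

```text
t 22.08 tcp [0.4507 0.354  0.0719] close 179.42 tz [ 0.0015  0.001  -1.    ] F [-0.7 -0.9 -0.1] op 0.009 ff 60.3 q [ 0.65  0.48  1.81 -0.    0.85  0.66]
delta [ 0.0709 -0.001  -0.0014]
```

```bash
python3 -m crank '[{"gripper":0,"tx":0.01,"ty":-0.0005,"tz":-0.0013,"rx":0,"ry":0,"rz":0},{"gripper":0,"tx":0.01,"ty":0,"tz":0,"rx":0,"ry":0,"rz":0},{"gripper":0,"tx":0.01,"ty":0,"tz":0,"rx":0,"ry":0,"rz":0},{"gripper":0,"tx":0.006,"ty":0,"tz":0,"rx":0,"ry":0,"rz":0},{"gripper":0,"tx":0.005,"ty":0,"tz":0,"rx":0,"ry":0,"rz":0},{"gripper":0,"tx":0.005,"ty":0,"tz":0,"rx":0,"ry":0,"rz":0},{"gripper":0,"tx":0.005,"ty":0,"tz":0,"rx":0,"ry":0,"rz":0},{"gripper":0,"tx":0,"ty":0,"tz":0,"rx":0,"ry":0,"rz":0}]' 60 >/dev/null; python3 st.py 0.5216 0.353 0.0705
python3 -m crank '[{"gripper":0,"tx":0.005,"ty":0,"tz":0,"rx":0,"ry":0,"rz":0},{"gripper":0,"tx":0.005,"ty":0,"tz":0,"rx":0,"ry":0,"rz":0},{"gripper":0,"tx":0.005,"ty":0,"tz":0,"rx":0,"ry":0,"rz":0},{"gripper":0,"tx":0.005,"ty":0,"tz":0,"rx":0,"ry":0,"rz":0},{"gripper":0,"tx":0.002,"ty":0,"tz":0,"rx":0,"ry":0,"rz":0},{"gripper":0,"tx":0.001,"ty":0,"tz":0,"rx":0,"ry":0,"rz":0},{"gripper":0,"tx":0,"ty":0,"tz":0,"rx":0,"ry":0,"rz":0},{"gripper":0,"tx":0,"ty":0,"tz":0,"rx":0,"ry":0,"rz":0}]' 60 >/dev/null; python3 st.py 0.5216 0.353 0.0705
```

```text
t 22.75 tcp [0.4965 0.353  0.069 ] close 179.31 tz [-0.0124 -0.0022 -0.9999] F [-13.    2.3   5.1] op 0.0093 ff 61.1 q [0.6  0.54 1.71 0.01 0.91 0.6 ]
delta [ 0.0251 -0.      0.0015]
t 23.42 tcp [0.4987 0.3529 0.0687] close 179.08 tz [-0.0559 -0.0087 -0.9984] F [-61.2   9.8  33.1] op 0.0096 ff 64.8 q [0.59 0.56 1.68 0.03 0.96 0.58]
delta [0.0229 0.0001 0.0018]
```

The push is blocked at x = −23 mm with a strong upward force, so the mill is hitting the ledge lip, which means it is a little low. Backing off to look.

```bash
python3 -m crank '[{"gripper":0,"tx":-0.01,"ty":0,"tz":0,"rx":0,"ry":0,"rz":0},{"gripper":0,"tx":-0.01,"ty":0,"tz":0,"rx":0,"ry":0,"rz":0},{"gripper":0,"tx":-0.015,"ty":0,"tz":0,"rx":0,"ry":0,"rz":0},{"gripper":0,"tx":-0.02,"ty":0,"tz":0,"rx":0,"ry":0,"rz":0},{"gripper":0,"tx":-0.015,"ty":0,"tz":0,"rx":0,"ry":0,"rz":0},{"gripper":0,"tx":0,"ty":0,"tz":0,"rx":0,"ry":0,"rz":0},{"gripper":0,"tx":0,"ty":0,"tz":0,"rx":0,"ry":0,"rz":0},{"gripper":0,"tx":0,"ty":0,"tz":0,"rx":0,"ry":0,"rz":0}]' 60 >/dev/null; python3 st.py 0.5216 0.353 0.0705
python3 -c "
from h import *
snap('scene','s6',(100,70,200,170),6)
o=status.get_obs()['tcp_pos'];
print((proj('scene',[o-[0,.041,.015],o+[0,.041,-.015],o-[0,.041,.005]])-[100,70])*6)"
```

```text
t 24.08 tcp [0.4553 0.3538 0.0699] close 179.45 tz [ 1.6e-03  8.0e-04 -1.0e+00] F [-0.6  0.  -0.6] op 0.0093 ff 61.0 q [ 0.64  0.49  1.8  -0.    0.85  0.65]
delta [ 0.0663 -0.0008  0.0006]
[[539.80018353 540.92000477]
 [483.2861328  463.49850637]
 [537.31118523 528.88732028]]
```

View pics/s6.png

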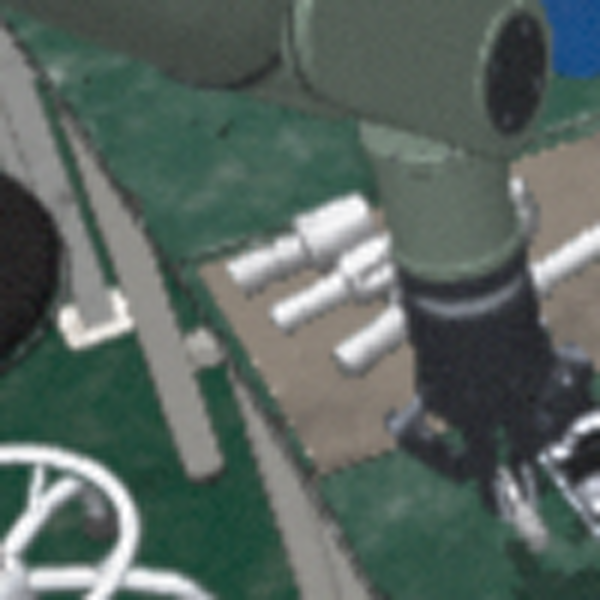

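The mill still sits as predicted, with its near end at about (540,545), and it has not slipped. I raise it 2 mm and retry.

```bash
python3 -m crank '[{"gripper":0,"tx":0,"ty":-0.0005,"tz":0.002,"rx":0,"ry":0,"rz":0},{"gripper":0,"tx":0.007,"ty":0,"tz":0,"rx":0,"ry":0,"rz":0},{"gripper":0,"tx":0.007,"ty":0,"tz":0,"rx":0,"ry":0,"rz":0},{"gripper":0,"tx":0.006,"ty":0,"tz":0,"rx":0,"ry":0,"rz":0},{"gripper":0,"tx":0.005,"ty":0,"tz":0,"rx":0,"ry":0,"rz":0},{"gripper":0,"tx":0.005,"ty":0,"tz":0,"rx":0,"ry":0,"rz":0},{"gripper":0,"tx":0.004,"ty":0,"tz":0,"rx":0,"ry":0,"rz":0},{"gripper":0,"tx":0.004,"ty":0,"tz":0,"rx":0,"ry":0,"rz":0},{"gripper":0,"tx":0.004,"ty":0,"tz":0,"rx":0,"ry":0,"rz":0},{"gripper":0,"tx":0,"ty":0,"tz":0,"rx":0,"ry":0,"rz":0}]' 80 >/dev/null; python3 st.py 0.5216 0.353 0.0725
python3 -m crank '[{"gripper":0,"tx":0.004,"ty":0,"tz":0,"rx":0,"ry":0,"rz":0},{"gripper":0,"tx":0.003,"ty":0,"tz":0,"rx":0,"ry":0,"rz":0},{"gripper":0,"tx":0,"ty":0,"tz":0,"rx":0,"ry":0,"rz":0}]' 80 >/dev/null; python3 st.py 0.5216 0.353 0.0725
```

```text
t 24.97 tcp [0.4915 0.3519 0.0704] close 179.41 tz [-0.012  -0.0037 -0.9999] F [-10.9   1.5   3.5] op 0.0087 ff 82.5 q [0.6  0.53 1.72 0.   0.9  0.61]
delta [0.0301 0.0011 0.0021]
t 25.22 tcp [0.4934 0.3522 0.0689] close 179.38 tz [-0.0227 -0.0049 -0.9997] F [-22.9   5.6   1. ] op 0.0087 ff 84.5 q [0.6  0.54 1.71 0.01 0.92 0.6 ]
delta [0.0282 0.0008 0.0036]
```

The arm is soft (about 2 N/mm) and sags about 3 mm in z while pushing, so I raise the command to compensate and continue.

```bash
python3 -m crank '[{"gripper":0,"tx":-0.006,"ty":0,"tz":0,"rx":0,"ry":0,"rz":0},{"gripper":0,"tx":-0.006,"ty":0,"tz":0.002,"rx":0,"ry":0,"rz":0},{"gripper":0,"tx":0,"ty":0.0005,"tz":0.001,"rx":0,"ry":0,"rz":0},{"gripper":0,"tx":0,"ty":0,"tz":0,"rx":0,"ry":0,"rz":0},{"gripper":0,"tx":0,"ty":0,"tz":0,"rx":0,"ry":0,"rz":0}]' 80 >/dev/null; python3 st.py 0.5216 0.353 0.0725
python3 -m crank '[{"gripper":0,"tx":0.005,"ty":0,"tz":0.0005,"rx":0,"ry":-0.3,"rz":0},{"gripper":0,"tx":0.005,"ty":0,"tz":0.0005,"rx":0,"ry":-0.3,"rz":0},{"gripper":0,"tx":0.005,"ty":0,"tz":0.0005,"rx":0,"ry":-0.3,"rz":0},{"gripper":0,"tx":0,"ty":0,"tz":0,"rx":0,"ry":0,"rz":0}]' 80 >/dev/null; python3 st.py 0.5216 0.353 0.0725
```

```text
t 25.63 tcp [0.4918 0.3535 0.075 ] close 179.42 tz [ 9.e-04  5.e-04 -1.e+00] F [-1.1 -0.  -2. ] op 0.0087 ff 81.6 q [ 0.6   0.52  1.72 -0.    0.9   0.61]
delta [ 0.0298 -0.0005 -0.0025]
t 25.97 tcp [0.4981 0.3525 0.075 ] close 179.35 tz [-0.0039 -0.0042 -1.    ] F [-23.3   2.9   8.3] op 0.0087 ff 85.1 q [ 0.6   0.53  1.71 -0.    0.91  0.61]
delta [ 0.0235  0.0005 -0.0025]
```

```bash
for i in 1; do python3 -m crank '[{"gripper":0,"tx":0.004,"ty":0,"tz":0.0005,"rx":0,"ry":-0.2,"rz":0},{"gripper":0,"tx":0,"ty":0,"tz":0,"rx":0,"ry":0,"rz":0}]' 80 >/dev/null; python3 st.py 0.5216 0.353 0.0725
python3 -m crank '[{"gripper":0,"tx":0.004,"ty":0,"tz":0.0005,"rx":0,"ry":-0.2,"rz":0},{"gripper":0,"tx":0,"ty":0,"tz":0,"rx":0,"ry":0,"rz":0}]' 80 >/dev/null; python3 st.py 0.5216 0.353 0.0725; done
python3 -c "
from h import *
a=snap('top','t6');snap('scene','s7')"
```

```text
t 26.13 tcp [0.4993 0.3524 0.075 ] close 179.36 tz [-0.0062 -0.0055 -1.    ] F [-29.4   2.9  10. ] op 0.0086 ff 87.1 q [ 0.6   0.53  1.7  -0.    0.92  0.61]
delta [ 0.0223  0.0006 -0.0025]
t 26.3 tcp [0.5001 0.3522 0.0748] close 179.36 tz [-0.0096 -0.0071 -0.9999] F [-35.7   5.   11.9] op 0.0083 ff 90.3 q [ 0.59  0.53  1.7  -0.    0.92  0.61]
delta [ 0.0215  0.0008 -0.0023]
```

```bash
python3 -c "
from h import *
s=np.load('pics/s7.npy')[110:190,165:245];t=np.load('pics/t6.npy')[185:235,150:260]
p=proj('scene',[[.5216,.353,.055],[.5216,.306,.055],[.5216,.4,.055]]);print(p,(p-[165,110])*6)
a=cv2.resize(s,(480,480),interpolation=cv2.INTER_CUBIC)
s0=np.load('pics/scene0.npy')[110:190,165:245];b=cv2.resize(s0,(310,310),interpolation=cv2.INTER_CUBIC)
t=cv2.resize(t,(310,141),interpolation=cv2.INTER_CUBIC)
o=np.zeros((480,790,3),np.uint8);o[:,:480]=a;o[:310,480:]=b;o[320:461,480:]=t
cv2.imwrite('pics/m1.png',o[:,:,::-1])"
```

```text
[[201.46387643 147.04260354]
 [207.18205676 154.34051549]
 [195.95037666 140.00591818]] [[218.78325858 222.25562126]
 [253.09234057 266.04309292]
 [185.70225995 180.03550909]]
```

View pics/m1.png

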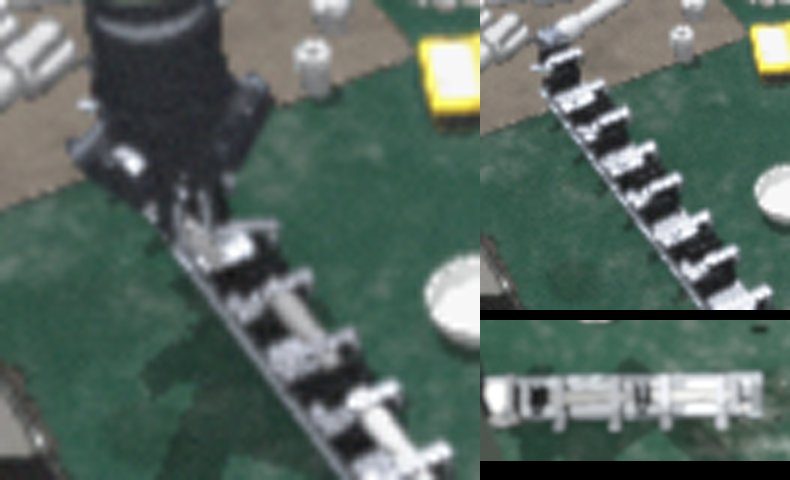

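The near jaw of place 2 looks lifted, at about (250,225), while places 0 and 1 hold their mills. The fit here is doubtful. I'll back off, set the mill on the clear bench in front to measure its true height in the grip, and regrip it.

```bash
python3 -m crank '[{"gripper":0,"tx":-0.01,"ty":0,"tz":0,"rx":0,"ry":0.5,"rz":0},{"gripper":0,"tx":-0.015,"ty":0,"tz":0,"rx":0,"ry":0.8,"rz":0},{"gripper":0,"tx":-0.02,"ty":0,"tz":0,"rx":0,"ry":0,"rz":0},{"gripper":0,"tx":-0.02,"ty":0,"tz":0,"rx":0,"ry":0,"rz":0},{"gripper":0,"tx":-0.02,"ty":0,"tz":-0.01,"rx":0,"ry":0,"rz":0},{"gripper":0,"tx":0,"ty":0,"tz":-0.015,"rx":0,"ry":0,"rz":0},{"gripper":0,"tx":0,"ty":0,"tz":-0.015,"rx":0,"ry":0,"rz":0},{"gripper":0,"tx":0,"ty":0,"tz":0,"rx":0,"ry":0,"rz":0},{"gripper":0,"tx":0,"ty":0,"tz":0,"rx":0,"ry":0,"rz":0},{"gripper":0,"tx":0,"ty":0,"tz":0,"rx":0,"ry":0,"rz":0}]' 60 >/dev/null; python3 st.py
```

```text
t 27.23 tcp [0.4306 0.3539 0.038 ] close 179.41 tz [ 0.0023  0.0014 -1.    ] F [ 0.1 -0.1 -0.4] op 0.0085 ff 81.7 q [ 0.67  0.51  1.87 -0.    0.76  0.68]
```

```bash

python3 -m crank '[{"gripper":0,"tx":0,"ty":0,"tz":-0.01,"rx":0,"ry":0,"rz":0},{"gripper":0,"tx":0,"ty":0,"tz":0,"rx":0,"ry":0,"rz":0},{"gripper":0,"tx":0,"ty":0,"tz":0,"rx":0,"ry":0,"rz":0}]' 60 >/dev/null; python3 st.py
python3 -m crank '[{"gripper":0,"tx":0,"ty":0,"tz":-0.002,"rx":0,"ry":0,"rz":0},{"gripper":0,"tx":0,"ty":0,"tz":0,"rx":0,"ry":0,"rz":0},{"gripper":0,"tx":0,"ty":0,"tz":0,"rx":0,"ry":0,"rz":0}]' 60 >/dev/null; python3 st.py
python3 -m crank '[{"gripper":0,"tx":0,"ty":0,"tz":-0.001,"rx":0,"ry":0,"rz":0},{"gripper":0,"tx":0,"ty":0,"tz":0,"rx":0,"ry":0,"rz":0},{"gripper":0,"tx":0,"ty":0,"tz":0,"rx":0,"ry":0,"rz":0}]' 60 >/dev/null; python3 st.py
python3 -m crank '[{"gripper":0,"tx":0,"ty":0,"tz":-0.001,"rx":0,"ry":0,"rz":0},{"gripper":0,"tx":0,"ty":0,"tz":0,"rx":0,"ry":0,"rz":0},{"gripper":0,"tx":0,"ty":0,"tz":0,"rx":0,"ry":0,"rz":0}]' 60 >/dev/null; python3 st.py
```

```text
t 27.48 tcp [0.4312 0.3552 0.0288] close 179.39 tz [ 0.0046  0.0046 -1.    ] F [-0.3  2.3  6.2] op 0.0088 ff 84.3 q [0.67 0.52 1.88 0.   0.73 0.68]
t 27.73 tcp [0.4317 0.3551 0.0276] close 179.4 tz [ 0.0058  0.0048 -1.    ] F [-0.2 -0.9  9.9] op 0.0087 ff 85.0 q [0.67 0.52 1.88 0.   0.73 0.68]
t 27.98 tcp [0.4315 0.3552 0.0268] close 179.4 tz [ 0.0057  0.005  -1.    ] F [-0.3  0.2 11.2] op 0.0087 ff 85.3 q [0.67 0.52 1.88 0.   0.73 0.68]
t 28.23 tcp [0.432  0.3553 0.026 ] close 179.4 tz [ 0.0067  0.0054 -1.    ] F [-0.2 -1.1 11.8] op 0.0087 ff 85.6 q [0.67 0.53 1.88 0.   0.72 0.68]
```

Contact started about 6 mm early and kept giving way, so the mill is pitched in the grip. I release it flat here, look, and regrip it firmly.

```bash

python3 -m crank '[{"gripper":0.04,"tx":0,"ty":0,"tz":0,"rx":0,"ry":0,"rz":0},{"gripper":0.04,"tx":0,"ty":0,"tz":0,"rx":0,"ry":0,"rz":0},{"gripper":0.04,"tx":0,"ty":0,"tz":0,"rx":0,"ry":0,"rz":0},{"gripper":0.04,"tx":0,"ty":0,"tz":0.01,"rx":0,"ry":0,"rz":0},{"gripper":0.04,"tx":0,"ty":0,"tz":0.02,"rx":0,"ry":0,"rz":0},{"gripper":0.04,"tx":0,"ty":0,"tz":0.02,"rx":0,"ry":0,"rz":0},{"gripper":0.04,"tx":0,"ty":0,"tz":0.02,"rx":0,"ry":0,"rz":0},{"gripper":0.04,"tx":0,"ty":0.02,"tz":0.02,"rx":0,"ry":0,"rz":0},{"gripper":0.04,"tx":0,"ty":0.03,"tz":0,"rx":0,"ry":0,"rz":0},{"gripper":0.04,"tx":0,"ty":0.03,"tz":0,"rx":0,"ry":0,"rz":0},{"gripper":0.04,"tx":0,"ty":0.03,"tz":0,"rx":0,"ry":0,"rz":0},{"gripper":0.04,"tx":0,"ty":0.03,"tz":0,"rx":0,"ry":0,"rz":0}]' 60 >/dev/null
python3 -m crank '[{"gripper":0.04,"tx":-0.02,"ty":0.03,"tz":0,"rx":0,"ry":0,"rz":0},{"gripper":0.04,"tx":-0.02,"ty":0.03,"tz":0,"rx":0,"ry":0,"rz":0},{"gripper":0.04,"tx":-0.02,"ty":0.03,"tz":0,"rx":0,"ry":0,"rz":0},{"gripper":0.04,"tx":-0.02,"ty":0.03,"tz":0,"rx":0,"ry":0,"rz":0},{"gripper":0.04,"tx":0,"ty":0,"tz":0,"rx":0,"ry":0,"rz":0},{"gripper":0.04,"tx":0,"ty":0,"tz":0,"rx":0,"ry":0,"rz":0}]' 60 >/dev/null; python3 st.py
cat > m2.py <<'E'
from h import *
for n in('top','scene'):
    im=snap(n,'r_'+n);g=im.astype(int);m=(g.min(2)>140).astype(np.uint8)
    k,l,s,c=cv2.connectedComponentsWithStats(m)
    for i in range(1,k):
        if not 50<s[i][4]<900: continue
        ys,xs=np.where(l==i);P=np.array([back(n,u,v,.010) for u,v in zip(xs,ys)])[:,:2];q=P.mean(0)
        if .38<q[0]<.49 and .22<q[1]<.5:
            (cx,cy),wh,_=cv2.minAreaRect((P*1000).astype(np.float32));d=np.linalg.svd(P-q)[2][0]
            print(n,s[i][4],q.round(4),'rect',round(cx),round(cy),np.sort(wh).round(),np.degrees(np.arctan2(d[1],d[0])).round(1)%180)
E
python3 m2.py
```

```text
t 29.73 tcp [0.3477 0.6147 0.1131] close 179.63 tz [ 1.e-04 -3.e-04 -1.e+00] F [-1.5 -0.7  0.4] op 0.04 ff 0.0 q [ 1.04  0.62  1.41 -0.    1.11  1.05]
top 165 [0.4338 0.3645] rect 434 365 [15. 86.] 89.3
scene 64 [0.433  0.3685] rect 433 368 [15. 84.] 89.2
```

The mill lies flat at about (0.4335,0.366), so it had been 10 mm off centre in the grip. Both cameras agree, and I regrip it centred.

```bash

python3 -m crank '[{"gripper":0.05,"tx":0.01,"ty":-0.03,"tz":0,"rx":0,"ry":0,"rz":-0.3},{"gripper":0.05,"tx":0.01,"ty":-0.03,"tz":0,"rx":0,"ry":0,"rz":0},{"gripper":0.05,"tx":0.01,"ty":-0.03,"tz":0,"rx":0,"ry":0,"rz":0},{"gripper":0.05,"tx":0.01,"ty":-0.03,"tz":0,"rx":0,"ry":0,"rz":0},{"gripper":0.05,"tx":0.01,"ty":-0.03,"tz":0,"rx":0,"ry":0,"rz":0},{"gripper":0.05,"tx":0.01,"ty":-0.03,"tz":-0.01,"rx":0,"ry":0,"rz":0},{"gripper":0.05,"tx":0.01,"ty":-0.03,"tz":-0.01,"rx":0,"ry":0,"rz":0},{"gripper":0.05,"tx":0.01,"ty":-0.03,"tz":-0.01,"rx":0,"ry":0,"rz":0},{"gripper":0.05,"tx":0.006,"ty":-0.008,"tz":-0.015,"rx":0,"ry":0,"rz":0},{"gripper":0.05,"tx":0,"ty":0,"tz":-0.015,"rx":0,"ry":0,"rz":0},{"gripper":0.05,"tx":0,"ty":0,"tz":0,"rx":0,"ry":0,"rz":0},{"gripper":0.05,"tx":0,"ty":0,"tz":0,"rx":0,"ry":0,"rz":0}]' 60 >/dev/null; python3 st.py 0.4335 0.366 0.0235
```

```text
t 30.83 tcp [0.4354 0.3639 0.0531] close 179.02 tz [-0.0011 -0.001  -1.    ] F [0.3 0.7 0.2] op 0.0498 ff 0.0 q [ 0.68  0.5   1.83 -0.    0.81  0.69]
delta [-0.0019  0.0021 -0.0296]
```

```bash
python3 -m crank '[{"gripper":0.05,"tx":-0.002,"ty":0.002,"tz":-0.01,"rx":0,"ry":0,"rz":0.3},{"gripper":0.05,"tx":0,"ty":0,"tz":-0.01,"rx":0,"ry":0,"rz":0},{"gripper":0.05,"tx":0,"ty":0,"tz":-0.008,"rx":0,"ry":0,"rz":0},{"gripper":0.05,"tx":0,"ty":0,"tz":-0.0015,"rx":0,"ry":0,"rz":0},{"gripper":0.05,"tx":0,"ty":0,"tz":0,"rx":0,"ry":0,"rz":0},{"gripper":0.0,"tx":0,"ty":0,"tz":0,"rx":0,"ry":0,"rz":0},{"gripper":0.0,"tx":0,"ty":0,"tz":0,"rx":0,"ry":0,"rz":0},{"gripper":0.0,"tx":0,"ty":0,"tz":0,"rx":0,"ry":0,"rz":0},{"gripper":0.0,"tx":0,"ty":0,"tz":0,"rx":0,"ry":0,"rz":0},{"gripper":0.0,"tx":0,"ty":0,"tz":0,"rx":0,"ry":0,"rz":0},{"gripper":0.0,"tx":0,"ty":0,"tz":0,"rx":0,"ry":0,"rz":0},{"gripper":0.0,"tx":0,"ty":0,"tz":0,"rx":0,"ry":0,"rz":0}]' 100 >/dev/null; python3 st.py
python3 -m crank '[{"gripper":0.0,"tx":0,"ty":0,"tz":0.01,"rx":0,"ry":0,"rz":0},{"gripper":0.0,"tx":0,"ty":0,"tz":0.015,"rx":0,"ry":0,"rz":0},{"gripper":0.0,"tx":0,"ty":-0.006,"tz":0.015,"rx":0,"ry":0,"rz":0},{"gripper":0.0,"tx":0.005,"ty":-0.006,"tz":0.008,"rx":0,"ry":0,"rz":0},{"gripper":0.0,"tx":0.005,"ty":0,"tz":0,"rx":0,"ry":0,"rz":0},{"gripper":0.0,"tx":0,"ty":0,"tz":0,"rx":0,"ry":0,"rz":0},{"gripper":0.0,"tx":0,"ty":0,"tz":0,"rx":0,"ry":0,"rz":0},{"gripper":0.0,"tx":0,"ty":0,"tz":0,"rx":0,"ry":0,"rz":0}]' 100 >/dev/null; python3 st.py 0.5216 0.353 0.0715
```

```text
t 31.83 tcp [0.4336 0.3678 0.0243] close 179.44 tz [ 0.0011  0.001  -1.    ] F [-1.1 -0.5  4.7] op 0.008 ff 98.9 q [0.68 0.54 1.86 0.   0.74 0.69]
t 32.5 tcp [0.4429 0.3551 0.0707] close 179.43 tz [-0.0014 -0.0011 -1.    ] F [ 0.6  0.6 -1. ] op 0.008 ff 98.3 q [0.66 0.48 1.82 0.   0.85 0.67]
delta [ 0.0787 -0.0021  0.0008]
```

```bash
python3 -m crank '[{"gripper":0,"tx":0.005,"ty":-0.0003,"tz":0.002,"rx":0,"ry":0,"rz":0},{"gripper":0,"tx":0.01,"ty":0,"tz":0,"rx":0,"ry":0,"rz":0},{"gripper":0,"tx":0.01,"ty":0,"tz":0,"rx":0,"ry":0,"rz":0},{"gripper":0,"tx":0.01,"ty":0,"tz":0,"rx":0,"ry":0,"rz":0},{"gripper":0,"tx":0.006,"ty":0,"tz":0,"rx":0,"ry":0,"rz":0},{"gripper":0,"tx":0.005,"ty":0,"tz":0,"rx":0,"ry":0,"rz":0},{"gripper":0,"tx":0.005,"ty":0,"tz":0,"rx":0,"ry":0,"rz":0},{"gripper":0,"tx":0,"ty":0,"tz":0,"rx":0,"ry":0,"rz":0}]' 100 >/dev/null; python3 st.py 0.5216 0.353 0.0726
python3 -m crank '[{"gripper":0,"tx":0.005,"ty":0,"tz":0.0005,"rx":0,"ry":0,"rz":0},{"gripper":0,"tx":0.003,"ty":0,"tz":0.0005,"rx":0,"ry":0,"rz":0},{"gripper":0,"tx":0,"ty":0,"tz":0,"rx":0,"ry":0,"rz":0}]' 100 >/dev/null; python3 st.py 0.5216 0.353 0.0726
```

```text
t 33.17 tcp [0.4949 0.3549 0.0732] close 179.41 tz [-3.e-04 -4.e-04 -1.e+00] F [-0.1  0.  -2.6] op 0.008 ff 100.0 q [ 0.6   0.53  1.71 -0.    0.9   0.61]
delta [ 0.0267 -0.0019 -0.0006]
t 33.42 tcp [0.5005 0.3547 0.0739] close 179.35 tz [-0.0049 -0.0014 -1.    ] F [-4.5  0.  -3.1] op 0.0079 ff 100.0 q [0.6  0.53 1.7  0.   0.91 0.61]
delta [ 0.0211 -0.0017 -0.0013]
```

Much easier this time: 4.5 N, with Fz slightly downward as a jaw should give. Continuing.

```bash
python3 -m crank '[{"gripper":0,"tx":0.005,"ty":0,"tz":-0.0005,"rx":0,"ry":0,"rz":0},{"gripper":0,"tx":0.004,"ty":0,"tz":-0.0005,"rx":0,"ry":0,"rz":0},{"gripper":0,"tx":0,"ty":0,"tz":0,"rx":0,"ry":0,"rz":0}]' 100 >/dev/null; python3 st.py 0.5216 0.353 0.0726
python3 -m crank '[{"gripper":0,"tx":0.005,"ty":0,"tz":0,"rx":0,"ry":0,"rz":0},{"gripper":0,"tx":0.004,"ty":0,"tz":0,"rx":0,"ry":0,"rz":0},{"gripper":0,"tx":0,"ty":0,"tz":0,"rx":0,"ry":0,"rz":0},{"gripper":0,"tx":0,"ty":0,"tz":0,"rx":0,"ry":0,"rz":0}]' 100 >/dev/null; python3 st.py 0.5216 0.353 0.0726
```

```text
t 33.67 tcp [0.5033 0.3544 0.072 ] close 179.09 tz [-0.0191 -0.0033 -0.9998] F [-20.7   3.1   4.1] op 0.008 ff 102.4 q [0.59 0.54 1.69 0.01 0.93 0.6 ]
delta [ 0.0183 -0.0014  0.0006]
t 34.0 tcp [0.5063 0.3543 0.0709] close 178.9 tz [-0.0318 -0.0052 -0.9995] F [-31.6   5.5   6.6] op 0.008 ff 109.5 q [0.59 0.55 1.67 0.02 0.95 0.59]
delta [ 0.0153 -0.0013  0.0017]
```

The tool yaws and Fy is positive, so the −y end is catching on its cheek. The mill should sit a few mm more to +y. I back off, shift it and retry.

```bash
python3 -m crank '[{"gripper":0,"tx":-0.012,"ty":0,"tz":0,"rx":0,"ry":0,"rz":0},{"gripper":0,"tx":-0.012,"ty":0,"tz":0,"rx":0,"ry":0,"rz":0},{"gripper":0,"tx":-0.01,"ty":0.002,"tz":0,"rx":0,"ry":0,"rz":0},{"gripper":0,"tx":-0.01,"ty":0.002,"tz":0,"rx":0,"ry":0,"rz":0},{"gripper":0,"tx":0,"ty":0,"tz":0,"rx":0,"ry":0,"rz":0},{"gripper":0,"tx":0,"ty":0,"tz":0,"rx":0,"ry":0,"rz":0},{"gripper":0,"tx":0,"ty":0,"tz":0,"rx":0,"ry":0,"rz":0}]' 100 >/dev/null; python3 st.py 0.5216 0.357 0.0726
python3 -c "
from h import *
im=snap('scene','s8');K=proj('scene',[status.get_obs()['tcp_pos']])[0];print(K);o=status.get_obs()['tcp_pos']
print('pred near end',proj('scene',[o-[0,.041,.0163],o-[0,.044,.0163],o-[-.006,.041,.0083]]))
x,y=K.astype(int);cv2.imwrite('pics/s8c.png',cv2.resize(im[y-25:y+45,x-30:x+55],None,fx=8,fy=8,interpolation=cv2.INTER_CUBIC)[:,:,::-1]);print(x-30,y-25)"
```

```text
t 34.58 tcp [0.4773 0.3596 0.0742] close 179.45 tz [ 0.0022  0.0011 -1.    ] F [-0.8  0.  -0.8] op 0.008 ff 100.6 q [ 0.63  0.51  1.74 -0.    0.88  0.64]
delta [ 0.0443 -0.0026 -0.0016]
[189.14963479 146.61365971]
pred near end [[194.64744481 156.36570379]
 [195.00727369 156.84646822]
 [195.83668422 154.13539973]]
159 121
```

View pics/s8c.png

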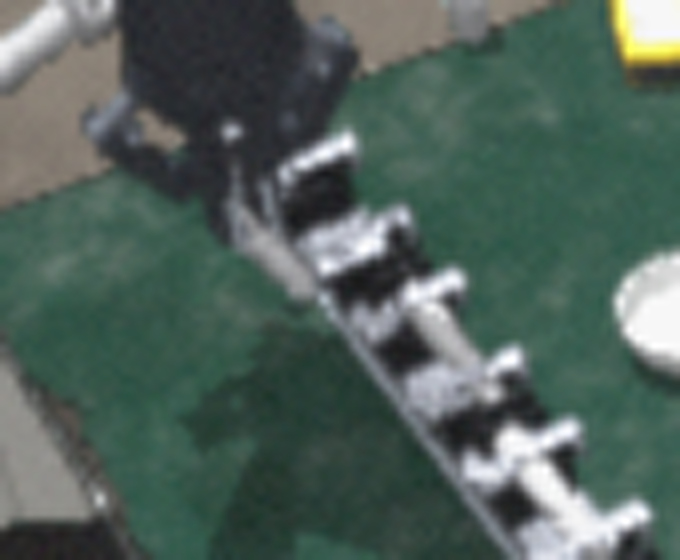

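The mill is level, with its near end at about (300,285), as predicted to within about 1 mm. Places 0 and 1 are filled. The jaw strip ends run from (345,140) to (640,510). I check the rail's y position with those scene-camera points.

```bash
python3 - <<'E'
from h import *
for q in[(345,142),(403,215),(460,280),(515,357),(575,432),(640,512)]:
    u=np.array(q)/8-.4+[159,121];print(q,[back('scene',*u,z).round(4) for z in(.062,.070)])
print([round(.353+d,3) for d in(.029,-.029)],[.243+.029,.243-.029],[.133+.029,.133-.029])
# top view: cheeks/seated mills: row profile through mills 0,1 in t6
im=np.load('pics/t6.npy').astype(int);
for v in(210,211,212): print(v,im[v,175:252].mean(1).astype(int).tolist())
p=lambda y,x=.521,z=.063:proj('top',[[x,y,z]])[0].round(1)
print('mill0 ends',p(.133-.041),p(.133+.041),'mill1',p(.243-.041),p(.243+.041),'cheeks0',p(.133-.047,z=.066),p(.133+.047,z=.066),'cheek1',p(.243-.047,z=.066),p(.243+.047,z=.066))
E
```

```text
(345, 142) [array([0.5414, 0.3888, 0.062 ]), array([0.5382, 0.38  , 0.07  ])]
(403, 215) [array([0.5412, 0.3283, 0.062 ]), array([0.538 , 0.3199, 0.07  ])]
(460, 280) [array([0.5431, 0.2754, 0.062 ]), array([0.5398, 0.2674, 0.07  ])]
(515, 357) [array([0.5405, 0.2184, 0.062 ]), array([0.5373, 0.2109, 0.07  ])]
(575, 432) [array([0.5405, 0.1639, 0.062 ]), array([0.5372, 0.1569, 0.07  ])]
(640, 512) [array([0.5408, 0.1082, 0.062 ]), array([0.5376, 0.1016, 0.07  ])]
[0.382, 0.324] [0.272, 0.214] [0.162, 0.10400000000000001]
210 [158, 177, 183, 178, 161, 149, 158, 171, 179, 182, 180, 175, 172, 173, 176, 179, 181, 183, 184, 184, 186, 192, 194, 188, 172, 160, 169, 177, 171, 140, 93, 104, 135, 127, 96, 138, 196, 219, 225, 236, 243, 235, 218, 216, 225, 229, 229, 230, 232, 232, 232, 232, 233, 235, 234, 232, 232, 233, 234, 240, 241, 230, 222, 219, 215, 205, 175, 152, 180, 202, 201, 184, 172, 164, 141, 104, 76]
211 [158, 177, 183, 180, 169, 169, 175, 179, 180, 180, 179, 179, 179, 180, 179, 179, 179, 180, 183, 185, 188, 194, 195, 192, 185, 178, 176, 174, 166, 139, 94, 99, 128, 120, 93, 142, 204, 229, 235, 240, 244, 237, 225, 228, 239, 243, 243, 243, 243, 243, 243, 242, 241, 239, 236, 233, 235, 237, 238, 242, 243, 236, 230, 225, 217, 202, 171, 143, 165, 185, 186, 176, 169, 164, 143, 110, 88]
212 [164, 181, 186, 181, 172, 174, 182, 185, 186, 185, 186, 186, 186, 186, 186, 184, 182, 181, 180, 182, 187, 193, 195, 194, 189, 183, 178, 173, 166, 139, 92, 85, 109, 102, 81, 127, 191, 221, 231, 239, 244, 237, 224, 225, 235, 239, 239, 238, 237, 237, 236, 234, 229, 223, 221, 223, 229, 232, 235, 241, 243, 234, 223, 214, 209, 199, 170, 132, 132, 148, 156, 160, 165, 163, 144, 115, 98]
mill0 ends [239.3 211.6] [211.4 212.2] mill1 [201.9 212.4] [174.1 213.1] cheeks0 [241.3 211.5] [209.3 212.2] cheek1 [203.8 212.3] [171.8 213. ]
```

The scene strips and the cheek shadows both put the rail y within 1–2 mm of my fit. The resistance was therefore the normal pass under the noses, which lasts until x = −6.5 mm, and I had stopped midway. I re-centre y and push on through with a z lead.

```bash
python3 -m crank '[{"gripper":0,"tx":0.005,"ty":-0.0035,"tz":0,"rx":0,"ry":0,"rz":0},{"gripper":0,"tx":0.005,"ty":0,"tz":0,"rx":0,"ry":0,"rz":0},{"gripper":0,"tx":0.005,"ty":0,"tz":0,"rx":0,"ry":0,"rz":0},{"gripper":0,"tx":0.005,"ty":0,"tz":0,"rx":0,"ry":0,"rz":0},{"gripper":0,"tx":0.005,"ty":0,"tz":0.0005,"rx":0,"ry":-0.3,"rz":0},{"gripper":0,"tx":0.005,"ty":0,"tz":0.0005,"rx":0,"ry":-0.4,"rz":0},{"gripper":0,"tx":0.005,"ty":0,"tz":0.0005,"rx":0,"ry":-0.4,"rz":0},{"gripper":0,"tx":0.005,"ty":0,"tz":0.0005,"rx":0,"ry":0,"rz":0}]' 100 >/dev/null; python3 st.py 0.5216 0.3555 0.0726
python3 -m crank '[{"gripper":0,"tx":0.005,"ty":0,"tz":0,"rx":0,"ry":0,"rz":0},{"gripper":0,"tx":0.004,"ty":0,"tz":0,"rx":0,"ry":0,"rz":0}]' 100 >/dev/null; python3 st.py 0.5216 0.3555 0.0726
```

```text
t 35.3 tcp [0.5077 0.3542 0.0728] close 179.43 tz [ 0.0021 -0.0063 -1.    ] F [-1.5 -0.3  0.5] op 0.0071 ff 105.8 q [ 0.59  0.54  1.69 -0.01  0.91  0.61]
delta [ 0.0139  0.0013 -0.0002]
t 35.47 tcp [0.5237 0.3546 0.0744] close 179.36 tz [ 0.0136 -0.0023 -0.9999] F [-14.4   0.5  -2.2] op 0.0077 ff 105.6 q [ 0.58  0.55  1.66 -0.01  0.92  0.6 ]
delta [-0.0021  0.0009 -0.0018]
```

It snapped home, reaching the stops at +2 mm. Releasing and rising.

```bash
python3 -m crank '[{"gripper":0,"tx":-0.002,"ty":0,"tz":-0.001,"rx":0,"ry":1.1,"rz":0},{"gripper":0,"tx":0,"ty":0,"tz":0,"rx":0,"ry":0,"rz":0},{"gripper":0,"tx":0,"ty":0,"tz":0,"rx":0,"ry":0,"rz":0},{"gripper":0.035,"tx":0,"ty":0,"tz":0,"rx":0,"ry":0,"rz":0},{"gripper":0.035,"tx":0,"ty":0,"tz":0,"rx":0,"ry":0,"rz":0},{"gripper":0.035,"tx":0,"ty":0,"tz":0,"rx":0,"ry":0,"rz":0},{"gripper":0.035,"tx":0,"ty":0,"tz":0,"rx":0,"ry":0,"rz":0},{"gripper":0.035,"tx":0,"ty":0,"tz":0.015,"rx":0,"ry":0,"rz":0},{"gripper":0.035,"tx":0,"ty":0,"tz":0.02,"rx":0,"ry":0,"rz":0},{"gripper":0.035,"tx":0,"ty":0,"tz":0.02,"rx":0,"ry":0,"rz":0},{"gripper":0.035,"tx":0,"ty":0,"tz":0.02,"rx":0,"ry":0,"rz":0},{"gripper":0.04,"tx":0,"ty":0,"tz":0.02,"rx":0,"ry":0,"rz":0}]' 60 >/dev/null; python3 st.py
python3 -m crank '[{"gripper":0.06,"tx":-0.015,"ty":-0.03,"tz":0.02,"rx":0,"ry":0,"rz":0},{"gripper":0.06,"tx":-0.015,"ty":-0.03,"tz":0.02,"rx":0,"ry":0,"rz":0},{"gripper":0.06,"tx":-0.015,"ty":-0.03,"tz":0.02,"rx":0,"ry":0,"rz":0},{"gripper":0.06,"tx":-0.015,"ty":-0.03,"tz":0.02,"rx":0,"ry":0,"rz":0},{"gripper":0.06,"tx":0,"ty":-0.03,"tz":0.02,"rx":0,"ry":0,"rz":0},{"gripper":0.06,"tx":0,"ty":-0.03,"tz":0.01,"rx":0,"ry":0,"rz":0},{"gripper":0.06,"tx":0,"ty":-0.03,"tz":0,"rx":0,"ry":0,"rz":0},{"gripper":0.06,"tx":0,"ty":-0.03,"tz":0,"rx":0,"ry":0,"rz":0},{"gripper":0.06,"tx":0,"ty":-0.03,"tz":0,"rx":0,"ry":0,"rz":0},{"gripper":0.06,"tx":0,"ty":-0.03,"tz":0,"rx":0,"ry":0,"rz":0},{"gripper":0.06,"tx":0,"ty":0,"tz":0,"rx":0,"ry":0,"rz":0},{"gripper":0.06,"tx":0,"ty":0,"tz":0,"rx":0,"ry":0,"rz":0}]' 60 >/dev/null; python3 st.py
python3 - <<'E'
from h import *
im=snap('top','t9');s=snap('scene','s9')
# mill axis x for each place: brightness profile across x between the clips (finger gap), places 0..2
for k,(x,y) in enumerate([(.5196,.133),(.5206,.243),(.5216,.353),(.5226,.463)]):
    print(k,[int(im[int(round(v)),int(round(u))].mean()) for u,v in proj('top',[[x+d/1000,y,.063] for d in range(-24,25,3)])])
E
```

```text
t 36.47 tcp [0.5237 0.356  0.1715] close 179.45 tz [ 0.0023  0.0013 -1.    ] F [-0.4 -1.3 -0.2] op 0.0397 ff 0.0 q [ 0.58  0.46  1.54 -0.    1.13  0.59]
t 37.47 tcp [0.4636 0.0546 0.2806] close 179.28 tz [ 2.6e-03  4.0e-04 -1.0e+00] F [-0.4  0.3  0.3] op 0.0599 ff 0.0 q [0.09 0.13 1.74 0.   1.27 0.11]
0 [198, 197, 197, 195, 194, 192, 191, 189, 185, 182, 178, 174, 170, 164, 156, 145, 127]
1 [58, 103, 165, 220, 251, 253, 227, 212, 232, 245, 236, 225, 239, 255, 251, 222, 185]
2 [69, 78, 120, 244, 255, 255, 255, 253, 233, 220, 222, 222, 221, 220, 209, 199, 162]
3 [75, 97, 156, 201, 220, 224, 225, 248, 247, 248, 247, 247, 247, 241, 229, 215, 180]
```

```bash
python3 - <<'E'
from h import *
t=np.load('pics/t9.npy');s=np.load('pics/s9.npy')
R=lambda a,w,h:cv2.resize(a,(w,h),interpolation=cv2.INTER_CUBIC)
o=np.zeros((600,800,3),np.uint8)
o[:160,:400]=R(t[195:235,90:190],400,160)           # 4x
o[160:600,:400]=R(s[100:210,165:265],400,440)       # 4x
o[:300,400:800]=R(t[155:215,375:455],400,300)       # 5x
o[300:600,400:800]=R(s[255:330,320:420],400,300)    # 4x
cv2.imwrite('pics/m2.png',o[:,:,::-1])
E
```

```text
(no output)
```

View pics/m2.png

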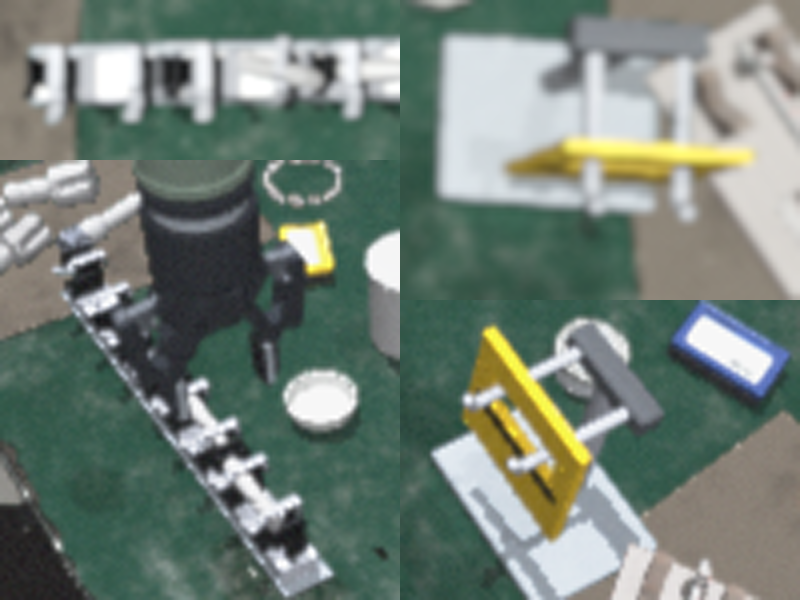

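Top-left shows the mill in place 2 lying skewed: the tip of its right jaw, expected at (282,115), is missing, and a strip stands at (280,45). So it is not properly seated. Places 0 and 1 look good. Lower-right, the plate hangs normally. My picture allowance is used up, so I analyse numerically from here.

```bash
python3 - <<'E'
from h import *
t=np.load('pics/t9.npy').astype(np.float32).mean(2)
for k,(x,y) in enumerate([(.5196,.133),(.5206,.243),(.5216,.353)]):
    if k==0: t0=np.load('pics/t5.npy').astype(np.float32).mean(2)
    for dy in range(48,-49,-8):
        uv=proj('top',[[x+d/1000,y+dy/1000,.063] for d in range(-40,33,4)]).astype(np.float32)
        v=cv2.remap(t0 if k==0 else t,uv[:,0].reshape(1,-1),uv[:,1].reshape(1,-1),cv2.INTER_LINEAR)[0]
        print(k,'%4d'%dy,' '.join('%3d'%a for a in v))
E
```

```text
0   48  86  85  81  85  97 133 148 160 151 113  96 105 105 125 176 206 192 125  89
0   40  83  82  88  95  99 130 154 193 210 203 217 230 215 216 239 229 192 125  97
0   32  85 100 155 197 207 207 202 216 221 230 240 243 240 237 241 239 209 138 104
0   24  82  86 123 161 174 172 169 181 186 199 219 226 217 204 205 209 186 134 122
0   16  81  82  82  80  80  96 143 190 198 202 229 243 225 208 209 209 194 146 119
0    8  75  78  71  64  60  98 185 232 230 212 230 244 229 227 231 216 187 125 106
0    0  91  94  81  69  71 108 196 248 253 222 229 244 233 246 254 231 186 119 100
0   -8 109 104  91  82  84 113 199 248 253 219 218 240 237 250 253 232 186 121  96
0  -16  90  84  80  86  88 118 203 249 252 223 226 236 235 251 253 233 186 119 101
0  -24  83  90 131 169 176 176 205 237 234 229 237 240 239 246 249 233 181 111 100
0  -32  90  97 146 182 186 183 187 197 195 213 231 234 224 217 220 215 173 116 107
0  -40  76  75  85  84  76  97 162 203 211 205 210 218 214 213 211 211 187 130 107
0  -48  79  76  77  83  95 112 174 213 196 157 144 155 163 172 194 211 189 130  95
1   48  86  78  75  7
[... 1436 characters left out ...]
 151 150 153 174 211 211 177 105  78
2    8  83  80  80  80  85 111 157 201 211 211 209 209 211 211 206 202 174 102  80
2    0  92  86  83  77  74 110 196 246 252 251 239 220 222 221 220 205 171 101  81
2   -8 103  87  71  73  89 132 210 252 255 251 229 219 219 215 224 213 172  98  76
2  -16 100  94  90  94 115 151 213 251 255 242 217 220 215 220 238 222 176 103  77
2  -24  95  92  93  98 120 159 189 212 229 213 211 227 227 230 233 225 201 142  91
2  -32  87  86  85  78  68  84 114 138 174 198 217 212 179 156 169 188 183 134  88
2  -40  79  78  80  79  80  83 110 138 172 208 216 199 165 160 193 203 162  97  79
2  -48  79  78  78  81  82 100 145 179 190 197 192 160 135 136 168 198 165  99  79
```

```bash
python3 -m crank '[{"gripper":0.06,"tx":0,"ty":-0.03,"tz":0,"rx":0,"ry":0,"rz":0},{"gripper":0.06,"tx":0,"ty":-0.03,"tz":0,"rx":0,"ry":0,"rz":0},{"gripper":0.06,"tx":0,"ty":-0.03,"tz":0,"rx":0,"ry":0,"rz":0},{"gripper":0.06,"tx":0,"ty":-0.03,"tz":0,"rx":0,"ry":0,"rz":0},{"gripper":0.06,"tx":0,"ty":-0.03,"tz":0,"rx":0,"ry":0,"rz":0},{"gripper":0.06,"tx":0,"ty":-0.03,"tz":0,"rx":0,"ry":0,"rz":0},{"gripper":0.06,"tx":0,"ty":-0.03,"tz":0,"rx":0,"ry":0,"rz":0},{"gripper":0.06,"tx":0,"ty":-0.03,"tz":0,"rx":0,"ry":0,"rz":0},{"gripper":0.06,"tx":0,"ty":0,"tz":0,"rx":0,"ry":0,"rz":0},{"gripper":0.06,"tx":0,"ty":0,"tz":0,"rx":0,"ry":0,"rz":0}]' 60 >/dev/null; python3 st.py
python3 - <<'E'
from h import *
im=snap('top','t10').astype(int).mean(2).astype(int);s=snap('scene','s10').astype(int).mean(2).astype(int)
print('scene rows 132-166 cols 186-222');
for v in range(132,166): print(v,' '.join('%3d'%a for a in s[v,186:222]))
print('top cols 138-175')
for v in range(200,226): print(v,' '.join('%3d'%a for a in im[v,138:176]))
print(proj('scene',[[.5216,.353+d,.055] for d in(-.047,-.029,0,.029,.047)]).round(1).tolist())
E
```

```text
t 38.4 tcp [ 0.4638 -0.1844  0.2795] close 179.39 tz [ 2.e-04  5.e-04 -1.e+00] F [0.4 0.8 0.2] op 0.0599 ff 0.0 q [-0.4   0.18  1.68  0.    1.28 -0.39]
scene rows 132-166 cols 186-222
132 106 103 107 108 105 108 105 105 106 106 108 104 106 104 108 105 104 106 105 106 103 106 106 104 102 105 104 106 106 103 104 108 104 104 104 103
133 106 103 105 107 106 103 106 103 107 107 105 103 102 105 105 106 106 105 104 105 104 102 106 107 107 104 104 105 105 104 104 104 104 106 105 106
134 106 107 105 104 106 104 107 104 103 104 108 107 103 106 106 104 105 108 107 104 105 104 104 110 105 106 103 105 104 104 104 105 105 106 106 107
135 105 104 103 105 105 105 102 103 105 105 105 104 102 105 103 106 105 105 107 105 107 105 104 106 106 106 104 108 103 105 105 107 104 107 105 106
136 107 105 105 105 106 105 107 107 102 103 107 105 109 108 105 106 106 105 106 106 105 107 107 102 103 107 106 106 106 106 107 109 106 104 104 105
137 106 106 104 106 107 104 104 109 106 106 104 103 107 104 105 105 106 106 103 104 104 105 107 105 103 104 104 105 106 105 101 105 105 107 106 104
138 107 104 106 105 104 107 
[... 7569 characters left out ...]
140 194 217 217 187 127  80  79  83  83  80  78  72  69  68  73  86  95 102 110 111 103  90  75  68  72  78  83  84  81  74  67  69  74  73  65  68 112
223 141 196 218 215 184 127  83  77  80  81  80  78  78  78  72  69  76  85  91  97  98  96  88  82  79  78  80  82  81  80  78  76  74  75  74  74  79 115
224 132 183 203 196 163 113  82  81  83  83  81  80  82  82  75  67  72  81  89  93  94  93  89  86  84  81  79  79  79  79  78  78  76  75  76  77  81 101
225 102 137 152 144 119  89  79  82  84  84  79  81  84  85  80  77  79  87  92  93  93  90  90  88  84  80  78  77  78  77  78  78  76  75  77  78  80  86
[[207.2, 154.3], [205.0, 151.5], [201.5, 147.0], [198.0, 142.7], [196.0, 140.0]]
```

```bash
python3 - <<'E'
from h import *
for n,a,b,r,c in(('scene','scene0','s10',(136,162),(188,216)),('top','top0','t10',(201,224),(142,178))):
    A=np.load(f'pics/{a}.npy').astype(int).mean(2).astype(int);B=np.load(f'pics/{b}.npy').astype(int).mean(2).astype(int)
    print(n,'diff, cols from',c[0])
    for v in range(*r): print(v,' '.join('%4d'%x if abs(x)>18 else '   .' for x in (B-A)[v,c[0]:c[1]]))
E
```

```text
scene diff, cols from 188
136 -113  -73 -128 -138 -104  -34   28   64   65   65   57   32    .    .    .    .   22   26   19    .    .    .   19   27   20    .    .    .
137 -139  -89  -72  -32   21   56   59   67   58   63   61   38    .  -21  -60    .    .   23   21    .    .    .    .   22    .    .    .    .
138  -43    .   32   63   61   53   55   65   64   46    .  -19  -66 -102 -135  -46    .    .    .    .    .    .    .   19   19    .    .    .
139   40   60   61   65   63   64   63   41    .  -37  -79 -117 -127 -126 -124  -48    .    .    .   21   21   22    .   19   25   19    .    .
140    .    .   24   34   49   40   40    .  -46 -100 -131 -138 -102  -26    .    .    .   25   19   21   20   19   19    .   20   21   25   21
141    .    .    .    .    .    .    .    .  -37  -48  -61  -42    .   35   38    .    .   27   22    .    .    .    .    .    .    .    .   26
142    .    .    .    .    .    .    .    .    .  -19    .    .    .    .    .    .    .    .    .    .    .    .    .    .    .    .    .    .
143    .    .    .    .    .    .    .    .    .    .    .    .   
[... 6225 characters left out ...]
  .    .    .    .    .    .    .    .    .    .    .  -35  -76 -112 -107  -49    .    .    .    .    .    .    .    .    .    .    .    .    .    .
221    .    .    .    .    .    .    .    .    .    .    .    .    .    .    .    .    .  -67 -109 -134 -114  -49    .    .    .    .    .    .    .    .    .    .    .    .    .    .
222    .    .    .    .    .    .    .    .    .    .    .    .    .    .    .    .  -44  -93 -121 -124  -94  -36    .    .    .    .    .    .    .   19    .    .    .    .    .    .
223    .    .    .    .    .    .    .    .    .    .    .    .    .    .    .    .  -58  -96 -116 -106  -69  -22    .    .    .    .    .    .    .   20   22    .    .    .    .    .
```

```bash
python3 - <<'E'
from h import *
for zl in(.033,.036,.04,.063):
    L=back('top',149.5,210.7,zl)
    for zr in(.04,.055,.065,.075,.085,.095):
        Rr=back('top',171.3,213.8,zr);d=Rr-L
        print(zl,zr,'L',L.round(3),'R',Rr.round(3),'len',np.linalg.norm(d).round(3),'scene',proj('scene',[L,Rr]).round(1).tolist(),'pitch',np.degrees(np.arcsin(d[2]/np.linalg.norm(d))).round(0))
E
```

```text
0.033 0.04 L [0.532 0.364 0.033] R [0.521 0.297 0.04 ] len 0.069 scene [[203.3, 148.7], [208.6, 158.9]] pitch 6.0
0.033 0.055 L [0.532 0.364 0.033] R [0.52  0.294 0.055] len 0.075 scene [[203.3, 148.7], [208.2, 156.5]] pitch 17.0
0.033 0.065 L [0.532 0.364 0.033] R [0.519 0.292 0.065] len 0.08 scene [[203.3, 148.7], [208.0, 154.9]] pitch 24.0
0.033 0.075 L [0.532 0.364 0.033] R [0.518 0.29  0.075] len 0.087 scene [[203.3, 148.7], [207.7, 153.2]] pitch 29.0
0.033 0.085 L [0.532 0.364 0.033] R [0.518 0.288 0.085] len 0.094 scene [[203.3, 148.7], [207.5, 151.6]] pitch 34.0
0.033 0.095 L [0.532 0.364 0.033] R [0.517 0.286 0.095] len 0.101 scene [[203.3, 148.7], [207.3, 149.9]] pitch 38.0
0.036 0.04 L [0.532 0.363 0.036] R [0.521 0.297 0.04 ] len 0.068 scene [[203.3, 148.2], [208.6, 158.9]] pitch 3.0
0.036 0.055 L [0.532 0.363 0.036] R [0.52  0.294 0.055] len 0.073 scene [[203.3, 148.2], [208.2, 156.5]] pitch 15.0
0.036 0.065 L [0.532 0.363 0.036] R [0.519 0.292 0.065] len 0.078 scene [[203.3, 148.2], [208.0, 154.9]] pitch 22.0
0.036 0.075 L [0.532 0.363 0.036] R [0.518 0.29  0.075] len 0
[... 969 characters left out ...]
 35.0
0.063 0.04 L [0.53  0.357 0.063] R [0.521 0.297 0.04 ] len 0.065 scene [[202.7, 144.1], [208.6, 158.9]] pitch -21.0
0.063 0.055 L [0.53  0.357 0.063] R [0.52  0.294 0.055] len 0.064 scene [[202.7, 144.1], [208.2, 156.5]] pitch -7.0
0.063 0.065 L [0.53  0.357 0.063] R [0.519 0.292 0.065] len 0.066 scene [[202.7, 144.1], [208.0, 154.9]] pitch 2.0
0.063 0.075 L [0.53  0.357 0.063] R [0.518 0.29  0.075] len 0.069 scene [[202.7, 144.1], [207.7, 153.2]] pitch 10.0
0.063 0.085 L [0.53  0.357 0.063] R [0.518 0.288 0.085] len 0.073 scene [[202.7, 144.1], [207.5, 151.6]] pitch 17.0
0.063 0.095 L [0.53  0.357 0.063] R [0.517 0.286 0.095] len 0.079 scene [[202.7, 144.1], [207.3, 149.9]] pitch 24.0
```

The image differences fit a mill at place 2 that is pitched about 25°. Its +y end lies low on the bar near (0.532,0.364,0.035), and its −y end is up near (0.518,0.291,0.07) under a raised jaw. I'll grip it in the gap between the clips, draw it out along −x, lay it flat and redo the insertion at place 3.

```bash
python3 -m crank '[{"gripper":0.04,"tx":0.005,"ty":0.03,"tz":0,"rx":0,"ry":0,"rz":-1},{"gripper":0.04,"tx":0.005,"ty":0.03,"tz":0,"rx":0,"ry":0,"rz":-1},{"gripper":0.04,"tx":0.005,"ty":0.03,"tz":0,"rx":0,"ry":0,"rz":-1},{"gripper":0.04,"tx":0.005,"ty":0.03,"tz":0,"rx":0,"ry":0,"rz":-1},{"gripper":0.04,"tx":0.005,"ty":0.03,"tz":0,"rx":0,"ry":0,"rz":-1},{"gripper":0.04,"tx":0.005,"ty":0.03,"tz":0,"rx":0,"ry":0,"rz":-1},{"gripper":0.04,"tx":0.005,"ty":0.03,"tz":0,"rx":0,"ry":0,"rz":-1},{"gripper":0.04,"tx":0.005,"ty":0.03,"tz":0,"rx":0,"ry":0,"rz":-1},{"gripper":0.04,"tx":0.005,"ty":0.03,"tz":0,"rx":0,"ry":0,"rz":-1},{"gripper":0.04,"tx":0.005,"ty":0.03,"tz":0,"rx":0,"ry":0,"rz":-1},{"gripper":0.04,"tx":0.005,"ty":0.03,"tz":0,"rx":0,"ry":0,"rz":0},{"gripper":0.04,"tx":0.005,"ty":0.03,"tz":0,"rx":0,"ry":0,"rz":0}]' 60 >/dev/null
python3 -m crank '[{"gripper":0.04,"tx":0,"ty":0.03,"tz":-0.02,"rx":0,"ry":0,"rz":0},{"gripper":0.04,"tx":0,"ty":0.03,"tz":-0.02,"rx":0,"ry":0,"rz":0},{"gripper":0.04,"tx":0,"ty":0.03,"tz":-0.02,"rx":0,"ry":0,"rz":0},{"gripper":0.04,"tx":0,"ty":0.03,"tz":-0.02,"rx":0,"ry":0,"rz":0},{"gripper":0.04,"tx":0,"ty":0.03,"tz":-0.02,"rx":0,"ry":0,"rz":0},{"gripper":0.04,"tx":0.004,"ty":0.02,"tz":-0.02,"rx":0,"ry":0,"rz":0},{"gripper":0.04,"tx":0,"ty":0,"tz":-0.02,"rx":0,"ry":0,"rz":0},{"gripper":0.04,"tx":0,"ty":0,"tz":0,"rx":0,"ry":0,"rz":0},{"gripper":0.04,"tx":0,"ty":0,"tz":0,"rx":0,"ry":0,"rz":0},{"gripper":0.04,"tx":0,"ty":0,"tz":0,"rx":0,"ry":0,"rz":0}]' 60 >/dev/null; python3 st.py .528 .347 .05
```

```text
t 40.33 tcp [0.5271 0.3463 0.141 ] close 169.5 tz [ 1.4e-03  8.0e-04 -1.0e+00] F [0.2 0.4 0.2] op 0.0399 ff 0.0 q [ 0.56  0.49  1.59 -0.    1.07  0.75]
delta [ 0.0009  0.0007 -0.091 ]
```

```bash
python3 -m crank '[{"gripper":0.04,"tx":0.001,"ty":0.001,"tz":-0.015,"rx":0,"ry":0,"rz":0},{"gripper":0.04,"tx":0,"ty":0,"tz":-0.015,"rx":0,"ry":0,"rz":0},{"gripper":0.04,"tx":0,"ty":0,"tz":-0.015,"rx":0,"ry":0,"rz":0},{"gripper":0.04,"tx":0,"ty":0,"tz":-0.015,"rx":0,"ry":0,"rz":0},{"gripper":0.04,"tx":0,"ty":0,"tz":-0.01,"rx":0,"ry":0,"rz":0},{"gripper":0.04,"tx":0,"ty":0,"tz":0,"rx":0,"ry":0,"rz":0},{"gripper":0.04,"tx":0,"ty":0,"tz":0,"rx":0,"ry":0,"rz":0}]' 60 >/dev/null; python3 st.py .528 .347 .05
python3 -m crank '[{"gripper":0.04,"tx":0,"ty":0,"tz":-0.008,"rx":0,"ry":0,"rz":0},{"gripper":0.04,"tx":0,"ty":0,"tz":-0.008,"rx":0,"ry":0,"rz":0},{"gripper":0.04,"tx":0,"ty":0,"tz":0,"rx":0,"ry":0,"rz":0},{"gripper":0.04,"tx":0,"ty":0,"tz":0,"rx":0,"ry":0,"rz":0}]' 60 >/dev/null; python3 st.py .528 .347 .05
```

```text
t 40.92 tcp [0.5286 0.3466 0.0706] close 169.41 tz [ 1.e-03  6.e-04 -1.e+00] F [-0.9 -0.4  0.3] op 0.0403 ff 0.0 q [ 0.56  0.56  1.66 -0.    0.92  0.75]
delta [-0.0006  0.0004 -0.0206]
t 41.25 tcp [0.5279 0.3465 0.0532] close 169.44 tz [-8.e-04 -6.e-04 -1.e+00] F [ 0.3 -0.7  0.4] op 0.0399 ff 0.0 q [ 0.56  0.58  1.67 -0.    0.89  0.75]
delta [ 0.0001  0.0005 -0.0032]
```

```bash
python3 -m crank '[{"gripper":0.0,"tx":0,"ty":0,"tz":0,"rx":0,"ry":0,"rz":0},{"gripper":0.0,"tx":0,"ty":0,"tz":0,"rx":0,"ry":0,"rz":0},{"gripper":0.0,"tx":0,"ty":0,"tz":0,"rx":0,"ry":0,"rz":0},{"gripper":0.0,"tx":0,"ty":0,"tz":0,"rx":0,"ry":0,"rz":0},{"gripper":0.0,"tx":0,"ty":0,"tz":0,"rx":0,"ry":0,"rz":0},{"gripper":0.0,"tx":0,"ty":0,"tz":0,"rx":0,"ry":0,"rz":0}]' 80 >/dev/null; python3 st.py
python3 -m crank '[{"gripper":0.0,"tx":-0.004,"ty":0,"tz":0,"rx":0,"ry":0,"rz":0},{"gripper":0.0,"tx":-0.004,"ty":0,"tz":0,"rx":0,"ry":0,"rz":0},{"gripper":0.0,"tx":0,"ty":0,"tz":0,"rx":0,"ry":0,"rz":0}]' 80 >/dev/null; python3 st.py
```

```text
t 41.75 tcp [0.5265 0.3466 0.0535] close 169.42 tz [-3.5e-03 -7.0e-04 -1.0e+00] F [-5.2  1.3  0.7] op 0.0095 ff 78.7 q [0.56 0.58 1.68 0.   0.89 0.75]
t 42.0 tcp [0.525  0.347  0.0539] close 169.62 tz [ 0.0117  0.0021 -0.9999] F [12.6 -1.1 -9.1] op 0.0093 ff 78.7 q [ 0.57  0.57  1.69 -0.01  0.87  0.75]
```

```bash
python3 -m crank '[{"gripper":0.0,"tx":-0.005,"ty":0,"tz":0.001,"rx":0,"ry":0,"rz":0},{"gripper":0.0,"tx":-0.005,"ty":0,"tz":0.001,"rx":0,"ry":0,"rz":0},{"gripper":0.0,"tx":0,"ty":0,"tz":0,"rx":0,"ry":0,"rz":0}]' 110 >/dev/null; python3 st.py
python3 -m crank '[{"gripper":0.0,"tx":-0.005,"ty":0,"tz":0.001,"rx":0,"ry":0,"rz":0},{"gripper":0.0,"tx":-0.005,"ty":0,"tz":0.001,"rx":0,"ry":0,"rz":0},{"gripper":0.0,"tx":0,"ty":0,"tz":0,"rx":0,"ry":0,"rz":0}]' 110 >/dev/null; python3 st.py
```

```text
t 42.25 tcp [0.5235 0.3481 0.0556] close 169.82 tz [ 0.0298  0.0065 -0.9995] F [ 36.2  -2.1 -26.2] op 0.0087 ff 108.4 q [ 0.57  0.56  1.7  -0.01  0.85  0.76]
t 42.5 tcp [0.5218 0.3501 0.0593] close 169.97 tz [ 0.0472  0.0129 -0.9988] F [ 54.4  -0.1 -32.5] op 0.0085 ff 110.2 q [ 0.58  0.55  1.71 -0.02  0.83  0.77]
```

```bash
python3 -m crank '[{"gripper":0.0,"tx":-0.003,"ty":0,"tz":-0.004,"rx":0,"ry":0.5,"rz":0},{"gripper":0.0,"tx":-0.003,"ty":0,"tz":-0.003,"rx":0,"ry":0.5,"rz":0},{"gripper":0.0,"tx":0,"ty":0,"tz":0,"rx":0,"ry":0,"rz":0}]' 110 >/dev/null; python3 st.py
python3 -m crank '[{"gripper":0.0,"tx":-0.004,"ty":0,"tz":-0.001,"rx":0,"ry":0.5,"rz":0},{"gripper":0.0,"tx":0,"ty":0,"tz":0,"rx":0,"ry":0,"rz":0}]' 110 >/dev/null; python3 st.py; python3 -c "
from h import *
print(status.get_obs()['ft_torque'])"
```

```text
t 42.75 tcp [0.5206 0.3501 0.0571] close 170.13 tz [ 0.0403  0.0142 -0.9991] F [59.  -8.3 -9.7] op 0.0085 ff 118.3 q [ 0.58  0.55  1.71 -0.01  0.83  0.76]
t 42.92 tcp [0.52   0.3503 0.0572] close 170.21 tz [ 0.0393  0.0159 -0.9991] F [ 66.2 -10.8 -10.5] op 0.0084 ff 123.6 q [ 0.58  0.55  1.72 -0.01  0.83  0.76]
[-1.7742149  -9.39419943  1.63919555]
```

Pulling is locked at 66 N. The torque arm puts the reaction on the −y clip's nose, so the mill is already behind that nose with its −y end riding on the cheek top. Instead I'll relax and regrip lightly nearer its middle. Then I lift the low end to ledge height and slide it +y, so the sprung jaw presses the other end down into its seat.

```bash
python3 -m crank '[{"gripper":0.0,"tx":0.01,"ty":0,"tz":0.001,"rx":0,"ry":-0.5,"rz":0},{"gripper":0.0,"tx":0.01,"ty":0,"tz":0.001,"rx":0,"ry":-0.5,"rz":0},{"gripper":0.0,"tx":0.009,"ty":0,"tz":0.001,"rx":0,"ry":-0.5,"rz":0},{"gripper":0.0,"tx":0,"ty":0,"tz":0,"rx":0,"ry":0,"rz":0},{"gripper":0.0,"tx":0,"ty":0,"tz":0,"rx":0,"ry":0,"rz":0},{"gripper":0.0,"tx":0,"ty":0,"tz":0,"rx":0,"ry":0,"rz":0}]' 60 >/dev/null; python3 st.py
python3 -m crank '[{"gripper":0.035,"tx":0,"ty":0,"tz":0,"rx":0,"ry":0,"rz":0},{"gripper":0.035,"tx":0,"ty":0,"tz":0,"rx":0,"ry":0,"rz":0},{"gripper":0.035,"tx":0,"ty":0,"tz":0,"rx":0,"ry":0,"rz":0},{"gripper":0.035,"tx":0,"ty":-0.004,"tz":0,"rx":0,"ry":0,"rz":0},{"gripper":0.035,"tx":0,"ty":0,"tz":0,"rx":0,"ry":0,"rz":0},{"gripper":0.035,"tx":0,"ty":0,"tz":0,"rx":0,"ry":0,"rz":0}]' 60 >/dev/null; python3 st.py
python3 -m crank '[{"gripper":0.0,"tx":0,"ty":0,"tz":0,"rx":0,"ry":0,"rz":0},{"gripper":0.0,"tx":0,"ty":0,"tz":0,"rx":0,"ry":0,"rz":0},{"gripper":0.0,"tx":0,"ty":0,"tz":0,"rx":0,"ry":0,"rz":0},{"gripper":0.0,"tx":0,"ty":0,"tz":0,"rx":0,"ry":0,"rz":0},{"gripper":0.0,"tx":0,"ty":0,"tz":0,"rx":0,"ry":0,"rz":0},{"gripper":0.0,"tx":0,"ty":0,"tz":0,"rx":0,"ry":0,"rz":0}]' 25 >/dev/null; python3 st.py
```

```text
t 43.42 tcp [0.5248 0.3488 0.0559] close 169.49 tz [ 0.0135  0.0062 -0.9999] F [7.5 2.  5.7] op 0.0085 ff 108.8 q [ 0.57  0.57  1.69 -0.    0.87  0.75]
t 43.92 tcp [0.519  0.3438 0.0526] close 169.42 tz [ 3.0e-04  2.6e-03 -1.0e+00] F [-1.2  5.1 -0.9] op 0.0351 ff 2.7 q [0.57 0.57 1.7  0.   0.87 0.75]
t 44.42 tcp [0.5233 0.3426 0.0531] close 169.54 tz [ 0.0089  0.0015 -1.    ] F [10.9  0.3 -3.1] op 0.0109 ff 24.1 q [ 0.56  0.57  1.7  -0.    0.87  0.75]
```

```bash
python3 -m crank '[{"gripper":0.0,"tx":0.004,"ty":0,"tz":0.003,"rx":0,"ry":0,"rz":1},{"gripper":0.0,"tx":0,"ty":0,"tz":0.003,"rx":0,"ry":0,"rz":1},{"gripper":0.0,"tx":0,"ty":0,"tz":0.003,"rx":0,"ry":0,"rz":1},{"gripper":0.0,"tx":0,"ty":0,"tz":0,"rx":0,"ry":0,"rz":0},{"gripper":0.0,"tx":0,"ty":0,"tz":0,"rx":0,"ry":0,"rz":0}]' 25 >/dev/null; python3 st.py
python3 -m crank '[{"gripper":0.0,"tx":0,"ty":0,"tz":0.003,"rx":0,"ry":0,"rz":1},{"gripper":0.0,"tx":0,"ty":0,"tz":0.003,"rx":0,"ry":0,"rz":1},{"gripper":0.0,"tx":0,"ty":0,"tz":0.003,"rx":0,"ry":0,"rz":1},{"gripper":0.0,"tx":0,"ty":0,"tz":0,"rx":0,"ry":0,"rz":0},{"gripper":0.0,"tx":0,"ty":0,"tz":0,"rx":0,"ry":0,"rz":0}]' 25 >/dev/null; python3 st.py;python3 -c "
from h import *
print(status.get_obs()['ft_torque'])"
```

```text
t 44.83 tcp [0.5243 0.3414 0.0597] close 172.49 tz [ 0.0013 -0.002  -1.    ] F [  6.8   0.1 -10.2] op 0.0108 ff 26.8 q [ 0.56  0.56  1.68 -0.    0.89  0.69]
t 45.25 tcp [0.524  0.3413 0.0677] close 175.49 tz [ 2.0e-04 -2.4e-03 -1.0e+00] F [  7.1   1.1 -15.5] op 0.0108 ff 24.6 q [ 0.56  0.56  1.68 -0.    0.91  0.64]
[ 0.26815407 -1.05855867  0.17864048]
```

```bash
python3 -m crank '[{"gripper":0.0,"tx":0,"ty":0,"tz":0.002,"rx":0,"ry":0,"rz":1},{"gripper":0.0,"tx":0,"ty":0,"tz":0.002,"rx":0,"ry":0,"rz":1},{"gripper":0.0,"tx":0,"ty":0,"tz":0.001,"rx":0,"ry":0,"rz":1},{"gripper":0.0,"tx":0,"ty":0,"tz":0,"rx":0,"ry":0,"rz":0},{"gripper":0.0,"tx":0,"ty":0,"tz":0,"rx":0,"ry":0,"rz":0}]' 30 >/dev/null; python3 st.py
python3 -m crank '[{"gripper":0.0,"tx":0,"ty":0.004,"tz":0,"rx":0,"ry":0,"rz":0.5},{"gripper":0.0,"tx":0,"ty":0.004,"tz":0,"rx":0,"ry":0,"rz":0},{"gripper":0.0,"tx":0,"ty":0,"tz":0,"rx":0,"ry":0,"rz":0},{"gripper":0.0,"tx":0,"ty":0,"tz":0,"rx":0,"ry":0,"rz":0}]' 30 >/dev/null; python3 st.py
python3 -c "
from h import *
A=np.load('pics/scene0.npy').astype(int).mean(2);B=snap('scene','s11').astype(int).mean(2)
C=np.load('pics/s10.npy').astype(int).mean(2)
for v in range(144,158): print(v,' '.join('%4d'%x for x in B[v,194:214]))"
```

```text
t 45.67 tcp [0.5233 0.3411 0.0711] close 178.47 tz [-0.0017 -0.0033 -1.    ] F [  9.1   1.6 -21.9] op 0.0104 ff 29.8 q [ 0.56  0.55  1.67 -0.    0.92  0.59]
t 46.0 tcp [0.5231 0.3439 0.0713] close 179.1 tz [-0.0038 -0.0134 -0.9999] F [  9.6 -13.9 -14. ] op 0.0106 ff 29.0 q [ 0.57  0.56  1.66 -0.01  0.93  0.59]
144  119   60   45   56   51   59   90  123   92   74   55   89  124   74   65   76   78   79   84   80
145  184   87   55   70   69   93   98  128  137  125   99   92  133   90   82   86   87   79   79   79
146   88   50   40   43   63  117  106  128  136  140  145  126  144  139  135  125  121  112   84   71
147   47   34   24   43   46   72   98  128  159  150  127  131  155  171  150  147  157  159   97   75
148   63   39   34   39   52   54   71  121  139  128  138  165  174  167  108  103  123  114   79   71
149   83   46   45   73  105   95   83  122  131  124  129  147  156  158  131  111  133   95   73   74
150  121   63   85  136  186  168  138  139  150  166  153  132  137  145  159  153  114   79   71   69
151  134  102  132  170  185  190  210  197  198  236  219  147  123  141  163  157   97   61   68   71
152  145  141  122  157  204  223  244  240  201  187  175  143   94  117  153  154   93   64   65   67
153  103  174  140  138  228  244  244  213  169  121   93   69   52   89  128  135   82   49   52   68
154   73  111  167  127  156  235  221  164   89   53   44   38   40   45   56   64   48   33   39   68
155   71   79  100  123  111  142  100   68   43   30   32   33   42   40   39   41   64   52   68  102
156   71   66   68  114  110   79   58   40   29   33   31   29   36   32   43   74  131  110  127  164
157   64   60   48   75  125  128   95   47   30   31   30   35   32   41   66  126  191  175  170  175
```

```bash
python3 -m crank '[{"gripper":0.0,"tx":0,"ty":0,"tz":0.003,"rx":0,"ry":0,"rz":0},{"gripper":0.0,"tx":0,"ty":0,"tz":0.003,"rx":0,"ry":0,"rz":0},{"gripper":0.0,"tx":0,"ty":0,"tz":0,"rx":0,"ry":0,"rz":0},{"gripper":0.0,"tx":0,"ty":0,"tz":0,"rx":0,"ry":0,"rz":0}]' 35 >/dev/null; python3 st.py
python3 -m crank '[{"gripper":0.0,"tx":0,"ty":0.003,"tz":0.001,"rx":0,"ry":0,"rz":0},{"gripper":0.0,"tx":0,"ty":0.003,"tz":0.001,"rx":0,"ry":0,"rz":0},{"gripper":0.0,"tx":0,"ty":0,"tz":0,"rx":0,"ry":0,"rz":0},{"gripper":0.0,"tx":0,"ty":0,"tz":0,"rx":0,"ry":0,"rz":0}]' 35 >/dev/null; python3 st.py
```

```text
t 46.38 tcp [0.5234 0.3453 0.076 ] close 179.05 tz [-0.0033 -0.0106 -0.9999] F [ 11.8  -8.2 -23.8] op 0.0104 ff 35.9 q [ 0.57  0.55  1.66 -0.01  0.94  0.59]
t 46.72 tcp [0.5232 0.3484 0.0778] close 179.14 tz [-0.0046 -0.0166 -0.9999] F [ 12.6 -15.9 -21. ] op 0.0101 ff 34.1 q [ 0.57  0.55  1.65 -0.01  0.95  0.6 ]
```

```bash
python3 -m crank '[{"gripper":0.0,"tx":0,"ty":0.004,"tz":0,"rx":0,"ry":0,"rz":0},{"gripper":0.0,"tx":0,"ty":0.004,"tz":0,"rx":0,"ry":0,"rz":0},{"gripper":0.0,"tx":0,"ty":0,"tz":0,"rx":0,"ry":0,"rz":0},{"gripper":0.0,"tx":0,"ty":0,"tz":0,"rx":0,"ry":0,"rz":0}]' 50 >/dev/null; python3 st.py
python3 -m crank '[{"gripper":0.0,"tx":0,"ty":0.004,"tz":0,"rx":0,"ry":0,"rz":0},{"gripper":0.0,"tx":0,"ty":0.004,"tz":0,"rx":0,"ry":0,"rz":0},{"gripper":0.0,"tx":0,"ty":0,"tz":0,"rx":0,"ry":0,"rz":0},{"gripper":0.0,"tx":0,"ty":0,"tz":0,"rx":0,"ry":0,"rz":0}]' 50 >/dev/null; python3 st.py; python3 -c "
from h import *
print(status.get_obs()['ft_torque'])"
```

```text
t 47.05 tcp [0.5214 0.361  0.0793] close 178.88 tz [-0.0071 -0.0067 -1.    ] F [  3.   -1.3 -18.2] op 0.0095 ff 50.2 q [ 0.59  0.56  1.64 -0.    0.96  0.61]
t 47.38 tcp [0.5213 0.3679 0.0795] close 179.05 tz [-0.0066 -0.0109 -0.9999] F [  3.4 -11.3 -18.5] op 0.0094 ff 53.7 q [ 0.6   0.56  1.62 -0.01  0.97  0.62]
[-1.41285912 -0.70999919  0.04951526]
```

```bash
python3 -m crank '[{"gripper":0.0,"tx":0,"ty":-0.005,"tz":-0.003,"rx":0,"ry":0,"rz":0},{"gripper":0.0,"tx":0,"ty":0,"tz":-0.004,"rx":0,"ry":0,"rz":0},{"gripper":0.0,"tx":0,"ty":0,"tz":0,"rx":0,"ry":0,"rz":0},{"gripper":0.0,"tx":0,"ty":0,"tz":0,"rx":0,"ry":0,"rz":0}]' 25 >/dev/null; python3 st.py
python3 -m crank '[{"gripper":0.0,"tx":0,"ty":0,"tz":-0.004,"rx":0,"ry":0,"rz":0},{"gripper":0.0,"tx":0,"ty":0,"tz":-0.004,"rx":0,"ry":0,"rz":0},{"gripper":0.0,"tx":0,"ty":0,"tz":0,"rx":0,"ry":0,"rz":0},{"gripper":0.0,"tx":0,"ty":0,"tz":0,"rx":0,"ry":0,"rz":0}]' 25 >/dev/null; python3 st.py; python3 -c "
from h import *
print(status.get_obs()['ft_torque'])"
```

```text
t 47.72 tcp [0.5226 0.3673 0.0764] close 178.96 tz [-0.0011 -0.0013 -1.    ] F [-0.9 -4.1 -8. ] op 0.0096 ff 50.2 q [ 0.59  0.56  1.63 -0.    0.95  0.61]
t 48.05 tcp [0.5231 0.3675 0.072 ] close 179.0 tz [ 0.0013 -0.     -1.    ] F [-5.9 -7.2 10.3] op 0.0096 ff 54.7 q [ 0.59  0.57  1.64 -0.    0.93  0.61]
[-0.84981024  0.95184109  0.15194278]
```

```bash
python3 -m crank '[{"gripper":0.035,"tx":0,"ty":0,"tz":0,"rx":0,"ry":0,"rz":0},{"gripper":0.035,"tx":0,"ty":0,"tz":0,"rx":0,"ry":0,"rz":0},{"gripper":0.035,"tx":0,"ty":0,"tz":0,"rx":0,"ry":0,"rz":0},{"gripper":0.035,"tx":0,"ty":0,"tz":0.02,"rx":0,"ry":0,"rz":0},{"gripper":0.035,"tx":0,"ty":0,"tz":0.02,"rx":0,"ry":0,"rz":0},{"gripper":0.035,"tx":0,"ty":0,"tz":0.02,"rx":0,"ry":0,"rz":0},{"gripper":0.035,"tx":0,"ty":0,"tz":0.02,"rx":0,"ry":0,"rz":0},{"gripper":0.035,"tx":-0.03,"ty":-0.02,"tz":0.02,"rx":0,"ry":0,"rz":0},{"gripper":0.035,"tx":-0.03,"ty":-0.03,"tz":0,"rx":0,"ry":0,"rz":0},{"gripper":0.035,"tx":-0.03,"ty":-0.03,"tz":0,"rx":0,"ry":0,"rz":0},{"gripper":0.035,"tx":-0.03,"ty":-0.03,"tz":0,"rx":0,"ry":0,"rz":0},{"gripper":0.035,"tx":-0.03,"ty":-0.03,"tz":0,"rx":0,"ry":0,"rz":0}]' 25 >/dev/null
python3 -m crank '[{"gripper":0.035,"tx":0,"ty":-0.03,"tz":0,"rx":0,"ry":0,"rz":0},{"gripper":0.035,"tx":0,"ty":-0.03,"tz":0,"rx":0,"ry":0,"rz":0},{"gripper":0.035,"tx":0,"ty":-0.03,"tz":0,"rx":0,"ry":0,"rz":0},{"gripper":0.035,"tx":0,"ty":-0.03,"tz":0,"rx":0,"ry":0,"rz":0},{"gripper":0.035,"tx":0,"ty":-0.03,"tz":0,"rx":0,"ry":0,"rz":0},{"gripper":0.035,"tx":0,"ty":-0.03,"tz":0,"rx":0,"ry":0,"rz":0},{"gripper":0.035,"tx":0,"ty":-0.03,"tz":0,"rx":0,"ry":0,"rz":0},{"gripper":0.035,"tx":0,"ty":-0.03,"tz":0,"rx":0,"ry":0,"rz":0},{"gripper":0.035,"tx":0,"ty":-0.03,"tz":0,"rx":0,"ry":0,"rz":0},{"gripper":0.035,"tx":0,"ty":-0.03,"tz":0,"rx":0,"ry":0,"rz":0},{"gripper":0.035,"tx":0,"ty":-0.03,"tz":0,"rx":0,"ry":0,"rz":0},{"gripper":0.035,"tx":0,"ty":0,"tz":0,"rx":0,"ry":0,"rz":0}]' 25 >/dev/null; python3 st.py
cat > df.py <<'E'
from h import *
import sys
def g(f): return np.load(f'pics/{f}.npy').astype(int).mean(2).astype(int)
snap('top',sys.argv[1]+'t');snap('scene',sys.argv[1]+'s')
for n,a,b,r,c in(('scene','scene0',sys.argv[1]+'s',(136,158),(186,214)),('top','top0',sys.argv[1]+'t',(201,224),(136,178))):
    D=g(b)-g(a);print(n,'diff, cols from',c[0])
    for v in range(*r): print(v,' '.join('%4d'%x if abs(x)>18 else '   .' for x in D[v,c[0]:c[1]]))
E
python3 df.py u1
```

```text
t 50.05 tcp [ 0.3783 -0.1044  0.171 ] close 178.71 tz [ 0.0086 -0.0039 -1.    ] F [1.3 1.1 0.2] op 0.0348 ff 0.0 q [-0.3   0.1   2.07 -0.    0.95 -0.27]
scene diff, cols from 186
136  -55  -73  -76  -46 -112 -118  -54   29  102  147  148  153  147  126  110  106  100  117  127  133  127  120  117  118  128  131  122  109
137  -98  -95  -77  -32  -23   28   86  122  129  142  140  151  150  134   98   80   41  106  127  131  130  121  116  118  125  128  118  110
138    .  -63    .   40   75  122  125  129  127  137  131  131  107   76   33    .  -31   56  119  120  125  117  117  121  125  127  125  120
139   73   83  116  144  124   99  103  116  121  105   79   34    .  -30  -29  -27  -22   55  108  120  123  126  126  128  126  125  129  125
140   48   92  115  140  145  145  148  122   95   30  -50  -81  -63  -62    .   66   82   87  113  129  123  129  130  126  125  124  125  123
141  -22  -19   37   93  114  123  127  107   43   21  -42  -60  -21   20   73  122  119   92  104  123  115  119  120  117  115  114  117  122
142    .  -87  -26   31    .    .    .    .  -55    .   6
[... 6492 characters left out ...]
  .    .    .    .    .    .    .    .    .    .    .    .
221    .    .    .    .    .    .    .    .    .    .    .    .    .    .    .    .    .    .    .    .    .    .    .    .    .    .    .    .    .    .    .    .    .    .    .    .    .    .    .    .    .    .
222    .    .    .    .    .    .    .    .    .    .    .    .    .    .    .    .    .    .    .    .    .    .    .    .    .    .    .    .    .    .    .    .    .    .    .    .    .    .    .    .    .    .
223    .    .    .    .    .    .    .    .    .    .    .    .    .    .    .    .    .    .    .    .    .    .    .    .    .    .    .    .    .    .    .    .    .    .    .    .    .    .    .    .    .    .
```

The top difference now shows a straight, level mill across both clips of place 2, with both jaw tips back in place. I compare its position with the seated ones.

```bash
python3 - <<'E'
from h import *
t=np.load('pics/u1t.npy').astype(np.float32).mean(2);t0=np.load('pics/top0.npy').astype(np.float32).mean(2)
for k,(x,y) in enumerate([(.5196,.133),(.5206,.243),(.5216,.353)]):
    for dy in(44,40,36,32,16,8,0,-8,-16,-32,-36,-40,-44):
        uv=proj('top',[[x+d/1000,y+dy/1000,.063] for d in range(-20,25,3)]).astype(np.float32)
        f=lambda a:cv2.remap(a,uv[:,0].reshape(1,-1),uv[:,1].reshape(1,-1),cv2.INTER_LINEAR)[0]
        print(k,'%4d'%dy,' '.join('%4d'%a for a in f(t)-f(t0)))
E
```

```text
0   44    0   -2  -10  -15    2   41   70   70   41   12    0    0    1    1    0
0   40    0   -4  -14  -21   -9   16   34   30   10    0   -1    0    1    1    0
0   36    0   -2   -9  -13   -5    9   18   13    2   -1    0    0    0    0    0
0   32    1    0   -1   -3    0    4    6    5    1    0    0    1    1    0    0
0   16    0   -6  -17  -20   -3   18   28   19    1   -3    0    1    0    0    1
0    8   -1   -6  -15  -31  -27   -7    2   -6  -16   -7    0    1    1    1    0
0    0    0   -6  -18  -36  -45  -26  -13  -18  -16    0    0    0    0    1    0
0   -8    0   -7  -21  -38  -46  -36  -21  -20  -17    0    0    0    0    1    1
0  -16   -1   -6  -17  -30  -32  -22  -17  -19  -14    0    0    0    0    1    0
0  -32    1    1    0    1    7   13   15   12    6    2    1    1    1    1    3
0  -36    1    0    1    1    4   10   14   11    6    2    1    1    0    1    1
0  -40    1    1    1    0    0    2    2    2    1    1    1    1    1    1    1
0  -44    0    0    1    1    1    1    1    1    1    1    1    1    1    1    1
1   44    0    1    1    0    0   
[... 1397 characters left out ...]
  63   86   89   70   33    3    0    1    1
2    8    0   -5  -11  -13  -16  -10   11   30   30   14   -3   -5    0    1    1
2    0    0   -3   -3   -2   -8  -28  -29  -14  -12  -24  -22   -6   -1    0    0
2   -8    0   -3   -3    0   -2  -29  -37  -19  -16  -25  -14    0    0    0    0
2  -16    0   -2   -3    0   -3  -33  -47  -29  -18  -21  -15    0    0    0    0
2  -32    1    0    1    1    0    6   16   22   20   12    5    1    1    1    1
2  -36    1    0    0    0    4   33   69   89   85   62   26    5    1    1    0
2  -40    0   -4   -9  -11   -7   14   52   77   77   52   17    1    0    1    1
2  -44   -1   -7  -11  -13  -14  -13    0   20   23    8   -4   -2    0    0    0
```

Mill 2 sits at the same depth as mill 1, so it is home. Mill 0 reads about 4 mm shallower than those two, possibly close to the home limit, so I go back and press it firmly in.

```bash
python3 -m crank '[{"gripper":0.035,"tx":0.018,"ty":0.03,"tz":0,"rx":0,"ry":0,"rz":0.3},{"gripper":0.035,"tx":0.018,"ty":0.03,"tz":0,"rx":0,"ry":0,"rz":0.3},{"gripper":0.035,"tx":0.018,"ty":0.03,"tz":0,"rx":0,"ry":0,"rz":0},{"gripper":0.035,"tx":0.018,"ty":0.03,"tz":0,"rx":0,"ry":0,"rz":0},{"gripper":0.035,"tx":0.018,"ty":0.03,"tz":0,"rx":0,"ry":0,"rz":0},{"gripper":0.035,"tx":0.018,"ty":0.03,"tz":0,"rx":0,"ry":0,"rz":0},{"gripper":0.035,"tx":0.018,"ty":0.03,"tz":0,"rx":0,"ry":0,"rz":0},{"gripper":0.035,"tx":0.014,"ty":0.028,"tz":0,"rx":0,"ry":0,"rz":0},{"gripper":0.035,"tx":0,"ty":0,"tz":0,"rx":0,"ry":0,"rz":0},{"gripper":0.035,"tx":0,"ty":0,"tz":0,"rx":0,"ry":0,"rz":0},{"gripper":0.035,"tx":0,"ty":0,"tz":0,"rx":0,"ry":0,"rz":0}]' 40 >/dev/null; python3 st.py .518 .133 .07
```

```text
t 51.07 tcp [0.5147 0.1388 0.169 ] close 179.67 tz [ 4.e-04  0.e+00 -1.e+00] F [ 0.  -0.1  0. ] op 0.0352 ff 0.0 q [ 0.24  0.32  1.78 -0.    1.04  0.25]
delta [ 0.0033 -0.0058 -0.099 ]
```

```bash
python3 -m crank '[{"gripper":0.035,"tx":0.003,"ty":-0.006,"tz":-0.015,"rx":0,"ry":0,"rz":-0.1},{"gripper":0.035,"tx":0,"ty":0,"tz":-0.018,"rx":0,"ry":0,"rz":0},{"gripper":0.035,"tx":0,"ty":0,"tz":-0.018,"rx":0,"ry":0,"rz":0},{"gripper":0.035,"tx":0,"ty":0,"tz":-0.018,"rx":0,"ry":0,"rz":0},{"gripper":0.035,"tx":0,"ty":0,"tz":-0.018,"rx":0,"ry":0,"rz":0},{"gripper":0.035,"tx":0,"ty":0,"tz":-0.012,"rx":0,"ry":0,"rz":0},{"gripper":0.035,"tx":0,"ty":0,"tz":0,"rx":0,"ry":0,"rz":0},{"gripper":0.035,"tx":0,"ty":0,"tz":0,"rx":0,"ry":0,"rz":0}]' 40 >/dev/null; python3 st.py .518 .133 .07
python3 -m crank '[{"gripper":0,"tx":0,"ty":0,"tz":0,"rx":0,"ry":0,"rz":0},{"gripper":0,"tx":0,"ty":0,"tz":0,"rx":0,"ry":0,"rz":0},{"gripper":0,"tx":0,"ty":0,"tz":0,"rx":0,"ry":0,"rz":0},{"gripper":0,"tx":0,"ty":0,"tz":0,"rx":0,"ry":0,"rz":0},{"gripper":0,"tx":0,"ty":0,"tz":0,"rx":0,"ry":0,"rz":0}]' 40 >/dev/null; python3 st.py .518 .133 .07
```

```text
t 51.73 tcp [0.5177 0.1311 0.0698] close 179.39 tz [-8.e-04 -2.e-04 -1.e+00] F [ 0.6 -0.6  0.9] op 0.0348 ff 0.0 q [ 0.23  0.44  1.9  -0.    0.81  0.24]
delta [0.0003 0.0019 0.0002]
t 52.15 tcp [0.519  0.1318 0.071 ] close 179.45 tz [ 2.3e-03  2.0e-04 -1.0e+00] F [-0.7 -0.7  6. ] op 0.0098 ff 42.5 q [ 0.23  0.44  1.9  -0.    0.81  0.24]
delta [-0.001   0.0012 -0.001 ]
```

```bash
python3 -m crank '[{"gripper":0,"tx":0.002,"ty":0,"tz":0,"rx":0,"ry":0,"rz":0},{"gripper":0,"tx":0.002,"ty":0,"tz":0,"rx":0,"ry":0,"rz":0},{"gripper":0,"tx":0,"ty":0,"tz":0,"rx":0,"ry":0,"rz":0},{"gripper":0,"tx":0,"ty":0,"tz":0,"rx":0,"ry":0,"rz":0}]' 40 >/dev/null; python3 st.py .5196 .133 .07
python3 -m crank '[{"gripper":0,"tx":0.002,"ty":0,"tz":0,"rx":0,"ry":0,"rz":0},{"gripper":0,"tx":0.002,"ty":0,"tz":0,"rx":0,"ry":0,"rz":0},{"gripper":0,"tx":0,"ty":0,"tz":0,"rx":0,"ry":0,"rz":0},{"gripper":0,"tx":0,"ty":0,"tz":0,"rx":0,"ry":0,"rz":0}]' 40 >/dev/null; python3 st.py .5196 .133 .07
python3 -m crank '[{"gripper":0,"tx":0.002,"ty":0,"tz":0,"rx":0,"ry":0,"rz":0},{"gripper":0,"tx":0.002,"ty":0,"tz":0,"rx":0,"ry":0,"rz":0},{"gripper":0,"tx":0,"ty":0,"tz":0,"rx":0,"ry":0,"rz":0},{"gripper":0,"tx":0,"ty":0,"tz":0,"rx":0,"ry":0,"rz":0}]' 40 >/dev/null; python3 st.py .5196 .133 .07
```

```text
t 52.48 tcp [0.5216 0.1318 0.071 ] close 179.44 tz [-0.0011 -0.     -1.    ] F [-4.3 -0.6 10.1] op 0.01 ff 42.9 q [0.23 0.44 1.89 0.   0.81 0.24]
delta [-0.002   0.0012 -0.001 ]
t 52.82 tcp [0.5218 0.1317 0.0709] close 179.41 tz [-9.4e-03 -5.0e-04 -1.0e+00] F [-12.9   0.1  17.1] op 0.01 ff 43.8 q [0.23 0.44 1.88 0.   0.82 0.23]
delta [-0.0022  0.0013 -0.0009]
t 53.15 tcp [0.5221 0.1317 0.0709] close 179.38 tz [-1.780e-02 -9.000e-04 -9.998e-01] F [-22.2   2.   23.9] op 0.0099 ff 44.7 q [0.22 0.45 1.88 0.   0.84 0.23]
delta [-0.0025  0.0013 -0.0009]
```

It met the hard stop at +2 mm. Relaxing the push, releasing, rising and re-checking.

```bash
python3 -m crank '[{"gripper":0,"tx":-0.004,"ty":0,"tz":0,"rx":0,"ry":0,"rz":0},{"gripper":0,"tx":-0.004,"ty":0,"tz":0,"rx":0,"ry":0,"rz":0},{"gripper":0.035,"tx":0,"ty":0,"tz":0,"rx":0,"ry":0,"rz":0},{"gripper":0.035,"tx":0,"ty":0,"tz":0,"rx":0,"ry":0,"rz":0},{"gripper":0.035,"tx":0,"ty":0,"tz":0,"rx":0,"ry":0,"rz":0},{"gripper":0.035,"tx":0,"ty":0,"tz":0,"rx":0,"ry":0,"rz":0},{"gripper":0.035,"tx":0,"ty":0,"tz":0.015,"rx":0,"ry":0,"rz":0},{"gripper":0.035,"tx":0,"ty":0,"tz":0.02,"rx":0,"ry":0,"rz":0},{"gripper":0.035,"tx":0,"ty":0,"tz":0.02,"rx":0,"ry":0,"rz":0},{"gripper":0.035,"tx":0,"ty":0,"tz":0.02,"rx":0,"ry":0,"rz":0},{"gripper":0.035,"tx":0,"ty":0,"tz":0.02,"rx":0,"ry":0,"rz":0},{"gripper":0.035,"tx":0,"ty":0,"tz":0.02,"rx":0,"ry":0,"rz":0}]' 40 >/dev/null
python3 -m crank '[{"gripper":0.035,"tx":-0.01,"ty":-0.03,"tz":0.02,"rx":0,"ry":0,"rz":0},{"gripper":0.035,"tx":-0.01,"ty":-0.03,"tz":0.02,"rx":0,"ry":0,"rz":0},{"gripper":0.035,"tx":-0.01,"ty":-0.03,"tz":0.02,"rx":0,"ry":0,"rz":0},{"gripper":0.035,"tx":-0.01,"ty":-0.03,"tz":0.02,"rx":0,"ry":0,"rz":0},{"gripper":0.035,"tx":0,"ty":-0.03,"tz":0.02,"rx":0,"ry":0,"rz":0},{"gripper":0.035,"tx":0,"ty":-0.03,"tz":0,"rx":0,"ry":0,"rz":0},{"gripper":0.035,"tx":0,"ty":-0.03,"tz":0,"rx":0,"ry":0,"rz":0},{"gripper":0.035,"tx":0,"ty":-0.03,"tz":0,"rx":0,"ry":0,"rz":0},{"gripper":0.035,"tx":0,"ty":-0.03,"tz":0,"rx":0,"ry":0,"rz":0},{"gripper":0.035,"tx":0,"ty":0,"tz":0,"rx":0,"ry":0,"rz":0},{"gripper":0.035,"tx":0,"ty":0,"tz":0,"rx":0,"ry":0,"rz":0}]' 40 >/dev/null; python3 st.py
cat > chk.py <<'E'
from h import *
import sys
f0=lambda n:np.load(f'pics/{n}.npy').astype(np.float32).mean(2)
snap('top',sys.argv[1]);t=f0(sys.argv[1]);t0=f0('top0')
for k,(x,y) in enumerate([(.5196,.133),(.5206,.243),(.5216,.353)]):
    for dy in(44,36,16,0,-16,-36,-44):
        uv=proj('top',[[x+d/1000,y+dy/1000,.063] for d in range(-32,25,3)]).astype(np.float32)
        f=lambda a:cv2.remap(a,uv[:,0].reshape(1,-1),uv[:,1].reshape(1,-1),cv2.INTER_LINEAR)[0]
        print(k,'%4d'%dy,' '.join('%4d'%a for a in f(t)-f(t0)))
E
python3 chk.py t12
```

```text
t 55.07 tcp [ 0.4824 -0.1394  0.2843] close 179.26 tz [-5.e-04  5.e-04 -1.e+00] F [-0.6  0.2 -0.6] op 0.0351 ff 0.0 q [-0.3   0.18  1.66  0.    1.29 -0.29]
0   44    1    0    0    0    0   -1   -6   -8   -6    6   38   70   80   66   29    5    0    1    1
0   36    1    1    1    0    1   -1   -5   -8   -9   -7    2   15   19   12    1   -1    0    1    1
0   16    0    0    0    0    0   -4  -10  -13  -17  -17    2   23   29   16   -2   -4    0    1    2
0    0    0    0    0    0    0   -2   -2    0   -1  -26  -41  -22  -14  -20  -11    0    0    1    1
0  -16    0    0    0    0    0   -3   -2    0   -4  -30  -32  -17  -16  -23  -17   -1    0    1    1
0  -36    0    0    0    0    1    1    1    1    1    2    6   10   10    5    2    1    1    1    1
0  -44    1    0    0    0    0    1    1    1    1    1    1    1    1    1    1    1    1    1    1
1   44    0    1    1    0    1    1    1    0    0    0    2   14   21   14    4    0    1    1    1
1   36    0    1    0    1    1    0   -3   -5   -6   -4    3   13   16    9    2    0    1    1    1
1   16    0    0    0   -2
[... 497 characters left out ...]
  0    1    0    1    1    1    0    0    1    7   17   18   10    2    1    1    1    1
2   36    1    1    1    1    1    1    1    1    1    4   14   24   24   13    4    1    1    1    1
2   16    0    0    0    0    0   -2   -8  -11   -4   25   64   86   89   71   33    3    0    1    1
2    0    0    0   -1    0    0   -2   -3   -2   -7  -28  -28  -13  -12  -24  -22   -5    0    1    1
2  -16    1    0    0    0    0   -2   -2    0   -2  -33  -47  -29  -18  -21  -15    0    0    1    1
2  -36    2    1    0    0    2    0    0    0    5   33   70   89   85   62   27    5    1    1    1
2  -44    0    0    1    1   -1   -6  -11  -12  -14  -12    0   20   23    8   -3   -2    0    1    1
```

All three mills now sit alike against the stops with the jaws down. Next come the plate and the slot: I fit the plate by its silhouette in both views and take profiles across the slot.

```bash
cat > pl.py <<'E'
from h import *
from scipy.optimize import minimize
M={}
for n,f in(('top','top0'),('scene','scene0')):
    hsv=cv2.cvtColor(np.load(f'pics/{f}.npy'),cv2.COLOR_RGB2HSV);m=((hsv[...,0]>20)&(hsv[...,0]<34)&(hsv[...,1]>130)).astype(np.uint8)
    box=(375,170,460,205) if n=='top' else (320,255,400,320)
    z=np.zeros_like(m);z[box[1]:box[3],box[0]:box[2]]=m[box[1]:box[3],box[0]:box[2]]
    M[n]=cv2.convexHull(np.argwhere(z)[:,::-1].astype(np.float32))[:,0];print(n,z.sum(),M[n].min(0),M[n].max(0))
def sil(n,p):
    x,y,a,zb=p;c,s=np.cos(a),np.sin(a)
    P=[[x+c*i-s*j,y+s*i+c*j,zb+k] for i in(-.004,.004) for j in(-.05,.05) for k in(0,.11)]
    return cv2.convexHull(proj(n,P).astype(np.float32))
def ov(h,poly,S=16):
    r=lambda q:cv2.fillConvexPoly(np.zeros((384*4,512*4),np.uint8),np.round((q+.5)*4*S).astype(np.int32).reshape(-1,1,2),1,shift=4)
    a,b=r(h),r(poly);return (a&b).sum()/(a|b).sum()
def cost(p):
    q=[p[0]/100,p[1]/100,p[2]/10,p[3]/100];return -sum(ov(sil(n,q),M[n].reshape(-1,1,2)) for n in M)
b=minimize(cost,[56.6,-40.9,-.7,8.0],method='Nelder-Mead',options=dict(initial_simplex=[[56.6,-40.9,-.7,8],[57.4,-40.9,-.7,8],[56.6,-40.2,-.7,8],[56.6,-40.9,-.3,8],[56.6,-40.9,-.7,8.4]],maxiter=150))
print('plate x,y cm, yaw deg, bottom cm',b.x[:2],np.degrees(b.x[2]/10),b.x[3],b.fun)
b=minimize(lambda p:cost([*p,8.0]),b.x[:3],method='Nelder-Mead');print('z=8 fixed',b.x[:2],np.degrees(b.x[2]/10),b.fun)
# slot profiles, block frame
cx,cy,a=.5725,-.209,np.radians(-14)
for n,f in(('top','top0'),('scene','scene0')):
    I=np.load(f'pics/{f}.npy').astype(np.float32).mean(2);print(n,'cols local x -40..40 step4')
    for ly in range(-72,73,12):
        P=[[cx+np.cos(a)*lx/1e3-np.sin(a)*ly/1e3,cy+np.sin(a)*lx/1e3+np.cos(a)*ly/1e3,.045] for lx in range(-40,41,4)]
        uv=proj(n,P).astype(np.float32);print('%4d'%ly,' '.join('%3d'%v for v in cv2.remap(I,uv[:,0].reshape(1,-1),uv[:,1].reshape(1,-1),cv2.INTER_LINEAR)[0]))
E
python3 pl.py
```

```text
top 167 [398. 184.] [443. 190.]
scene 633 [336. 262.] [367. 313.]
plate x,y cm, yaw deg, bottom cm [ 57.32617557 -40.64738539] -2.5655919427667437 7.685119617151013 -1.492132334875175
z=8 fixed [ 57.25039172 -40.81741108] -2.6189350608331305 -1.4849297964990908
top cols local x -40..40 step4
 -72  61  62  60  59  59  60  61  70  75  71  72  78  77  70  70  76  73  70  75  79  81
 -60  63  67  94 136 139 138 158 158 162 175 182 181 181 176 168 167 161 125  84  77  79
 -48  78  84 118 165 166 147 160 165 167 181 179 151 156 172 167 171 173 135  86  75  78
 -36  80  88 121 162 161 146 160 166 169 180 182 157 161 175 168 172 181 148  97  85  82
 -24  94  97 135 177 174 150 156 158 162 177 179 149 148 169 171 175 178 145  94  79  77
 -12  89  84 135 179 170 151 168 171 169 176 175 145 138 159 168 175 177 141  91  81  80
   0  78  79 133 178 169 148 161 162 170 182 176 146 148 167 168 172 173 134  90  85  86
  12  81  84 136 178 166 145 163 164 170 182 176 148 157 173 170 171 170 130  92  86  87
  24  84  90 138 179 167 147 157 160 167 182 176 152 166 173 170 173 167 126  92  91  93
  36  
[... 839 characters left out ...]
9 177 123  82 134 149 146 163 141  86  96 159 167 176 183 101  82  82  85  81
   0  89 163 174 120  90 146 145 157 165 140  90 109 167 170 183 170  99  87  93 102 100
  12  94 160 175 105  95 143 199 196 166 132  85 103 175 172 180 174  95  82  87  82  85
  24  87 169 164 112 106 205 151 160 158 118  87 126 197 183 182 166  90  76  77  84  86
  36  98 163 174 113  90 136 128 158 186 131  84 123 184 178 188 155  89  83  85  86  82
  48  77  75  78  80  88 137 140 156 163 129 102 143 210 180 184 156  96  82  86  85  84
  60  76  77  76  77  85 123 132 138 145 151 179 149 143 161 191 147  95  85  79  77  77
  72  75  80  84  88  93  90  92  91  91  88  86  80  81  82  81  77  77  76  75  76  77
```

The slot comes out at about (0.575,−0.210) with yaw ≈ −12.8°. The plate is at about (0.570,−0.410) with yaw ≈ −4°, its bottom at 0.080 and its grip band at 0.16–0.19. Going above the plate.

```bash
python3 -m crank '[{"gripper":0.05,"tx":0.009,"ty":-0.027,"tz":0,"rx":0,"ry":0,"rz":-0.4},{"gripper":0.05,"tx":0.009,"ty":-0.027,"tz":0,"rx":0,"ry":0,"rz":-0.4},{"gripper":0.05,"tx":0.009,"ty":-0.027,"tz":0,"rx":0,"ry":0,"rz":-0.4},{"gripper":0.05,"tx":0.009,"ty":-0.027,"tz":0,"rx":0,"ry":0,"rz":-0.4},{"gripper":0.05,"tx":0.009,"ty":-0.027,"tz":0,"rx":0,"ry":0,"rz":-0.4},{"gripper":0.05,"tx":0.009,"ty":-0.027,"tz":0,"rx":0,"ry":0,"rz":-0.4},{"gripper":0.05,"tx":0.009,"ty":-0.027,"tz":0,"rx":0,"ry":0,"rz":-0.4},{"gripper":0.05,"tx":0.009,"ty":-0.027,"tz":0,"rx":0,"ry":0,"rz":-0.5},{"gripper":0.05,"tx":0.009,"ty":-0.027,"tz":-0.01,"rx":0,"ry":0,"rz":0},{"gripper":0.05,"tx":0.007,"ty":-0.027,"tz":-0.02,"rx":0,"ry":0,"rz":0},{"gripper":0.05,"tx":0,"ty":0,"tz":0,"rx":0,"ry":0,"rz":0},{"gripper":0.05,"tx":0,"ty":0,"tz":0,"rx":0,"ry":0,"rz":0}]' 40 >/dev/null; python3 st.py .57 -.41 .174
```

```text
t 56.12 tcp [ 0.5706 -0.4075  0.252 ] close 176.15 tz [-0.0034  0.0033 -1.    ] F [ 0.8  0.4 -0.1] op 0.05 ff 0.0 q [-0.64  0.53  1.23  0.    1.39 -0.57]
delta [-0.0006 -0.0025 -0.078 ]
```

```bash
python3 -m crank '[{"gripper":0.05,"tx":0,"ty":-0.001,"tz":-0.015,"rx":0,"ry":0,"rz":0},{"gripper":0.05,"tx":0,"ty":0,"tz":-0.015,"rx":0,"ry":0,"rz":0},{"gripper":0.05,"tx":0,"ty":0,"tz":-0.015,"rx":0,"ry":0,"rz":0},{"gripper":0.05,"tx":0,"ty":0,"tz":-0.015,"rx":0,"ry":0,"rz":0},{"gripper":0.05,"tx":0,"ty":0,"tz":-0.018,"rx":0,"ry":0,"rz":0},{"gripper":0.05,"tx":0,"ty":0,"tz":0,"rx":0,"ry":0,"rz":0},{"gripper":0.05,"tx":0,"ty":0,"tz":0,"rx":0,"ry":0,"rz":0},{"gripper":0.05,"tx":0,"ty":0,"tz":0,"rx":0,"ry":0,"rz":0}]' 40 >/dev/null; python3 st.py .57 -.41 .174
python3 -m crank '[{"gripper":0.02,"tx":0,"ty":0,"tz":0,"rx":0,"ry":0,"rz":0},{"gripper":0.015,"tx":0,"ty":0,"tz":0,"rx":0,"ry":0,"rz":0},{"gripper":0,"tx":0,"ty":0,"tz":0,"rx":0,"ry":0,"rz":0},{"gripper":0,"tx":0,"ty":0,"tz":0,"rx":0,"ry":0,"rz":0},{"gripper":0,"tx":0,"ty":0,"tz":0,"rx":0,"ry":0,"rz":0},{"gripper":0,"tx":0,"ty":0,"tz":0,"rx":0,"ry":0,"rz":0},{"gripper":0,"tx":0,"ty":0,"tz":0,"rx":0,"ry":0,"rz":0}]' 50 >/dev/null; python3 st.py .57 -.41 .174
```

```text
t 56.78 tcp [ 0.5713 -0.4085  0.1785] close 176.21 tz [ 0.0022 -0.0012 -1.    ] F [-0.1 -0.8  0.2] op 0.0502 ff 0.0 q [-0.64  0.56  1.35  0.    1.23 -0.57]
delta [-0.0013 -0.0015 -0.0045]
t 57.37 tcp [ 0.5706 -0.4094  0.1776] close 176.13 tz [ 1.3e-03 -8.0e-04 -1.0e+00] F [-2.   0.8  5.6] op 0.0073 ff 50.5 q [-0.64  0.57  1.35  0.    1.23 -0.57]
delta [-0.0006 -0.0006 -0.0036]
```

```bash
python3 -m crank '[{"gripper":0,"tx":0,"ty":0,"tz":0.004,"rx":0,"ry":0,"rz":0},{"gripper":0,"tx":0,"ty":0,"tz":0.005,"rx":0,"ry":0,"rz":0},{"gripper":0,"tx":0,"ty":0,"tz":0.0045,"rx":0,"ry":0,"rz":0},{"gripper":0,"tx":0,"ty":0,"tz":0,"rx":0,"ry":0,"rz":0},{"gripper":0,"tx":0,"ty":0,"tz":0,"rx":0,"ry":0,"rz":0},{"gripper":0,"tx":0,"ty":0,"tz":0,"rx":0,"ry":0,"rz":0}]' 70 >/dev/null; python3 st.py .51 -.4055 .191
python3 -m crank '[{"gripper":0,"tx":-0.005,"ty":0.0004,"tz":0,"rx":0,"ry":0,"rz":0},{"gripper":0,"tx":-0.005,"ty":0.0004,"tz":0,"rx":0,"ry":0,"rz":0},{"gripper":0,"tx":-0.005,"ty":0.0004,"tz":0,"rx":0,"ry":0,"rz":0},{"gripper":0,"tx":0,"ty":0,"tz":0,"rx":0,"ry":0,"rz":0}]' 70 >/dev/null; python3 st.py
```

```text
t 57.87 tcp [ 0.5702 -0.4091  0.1898] close 176.14 tz [-5.e-04  4.e-04 -1.e+00] F [ 0.3  0.1 -1.3] op 0.0069 ff 69.7 q [-0.64  0.56  1.33  0.    1.26 -0.57]
delta [-0.0602  0.0036  0.0012]
t 58.2 tcp [ 0.554  -0.4079  0.1902] close 176.11 tz [-1.1e-03  5.0e-04 -1.0e+00] F [ 0.6  0.5 -2.5] op 0.007 ff 69.5 q [-0.65  0.54  1.37 -0.    1.24 -0.58]
```

```bash
python3 -m crank '[{"gripper":0,"tx":-0.006,"ty":0.0004,"tz":0.001,"rx":0,"ry":0,"rz":0},{"gripper":0,"tx":-0.006,"ty":0.0004,"tz":0,"rx":0,"ry":0,"rz":0},{"gripper":0,"tx":-0.006,"ty":0.0004,"tz":0,"rx":0,"ry":0,"rz":0},{"gripper":0,"tx":0,"ty":0,"tz":0,"rx":0,"ry":0,"rz":0}]' 70 >/dev/null; python3 st.py
python3 -m crank '[{"gripper":0,"tx":-0.008,"ty":0.0005,"tz":0,"rx":0,"ry":0,"rz":0},{"gripper":0,"tx":-0.008,"ty":0.0005,"tz":0,"rx":0,"ry":0,"rz":0},{"gripper":0,"tx":-0.01,"ty":0.0005,"tz":0,"rx":0,"ry":0,"rz":0},{"gripper":0,"tx":-0.01,"ty":0.0005,"tz":0,"rx":0,"ry":0,"rz":0},{"gripper":0,"tx":0,"ty":0,"tz":0,"rx":0,"ry":0,"rz":0},{"gripper":0,"tx":0,"ty":0,"tz":0,"rx":0,"ry":0,"rz":0}]' 70 >/dev/null; python3 st.py .5747 -.2096 .19
```

```text
t 58.53 tcp [ 0.5359 -0.4067  0.1914] close 176.11 tz [-9.e-04  3.e-04 -1.e+00] F [ 0.4 -0.2 -1.5] op 0.0072 ff 69.5 q [-0.67  0.51  1.41 -0.    1.22 -0.6 ]
t 59.03 tcp [ 0.5007 -0.4049  0.1915] close 176.09 tz [ 5.e-04 -1.e-04 -1.e+00] F [ 0.7 -0.4 -2. ] op 0.0071 ff 69.6 q [-0.7   0.47  1.49  0.    1.19 -0.63]
delta [ 0.074   0.1953 -0.0015]
```

The plate is free of the hanger. Carrying it over the slot and turning it.

```bash
python3 -m crank '[{"gripper":0,"tx":0.006,"ty":0.018,"tz":0,"rx":0,"ry":0,"rz":-0.9},{"gripper":0,"tx":0.007,"ty":0.018,"tz":0,"rx":0,"ry":0,"rz":-1},{"gripper":0,"tx":0.007,"ty":0.018,"tz":0,"rx":0,"ry":0,"rz":-1},{"gripper":0,"tx":0.007,"ty":0.018,"tz":0,"rx":0,"ry":0,"rz":-1},{"gripper":0,"tx":0.007,"ty":0.018,"tz":0,"rx":0,"ry":0,"rz":-1},{"gripper":0,"tx":0.007,"ty":0.018,"tz":0,"rx":0,"ry":0,"rz":-1},{"gripper":0,"tx":0.007,"ty":0.018,"tz":0,"rx":0,"ry":0,"rz":-1},{"gripper":0,"tx":0.007,"ty":0.018,"tz":0,"rx":0,"ry":0,"rz":-1},{"gripper":0,"tx":0.007,"ty":0.018,"tz":0,"rx":0,"ry":0,"rz":-1},{"gripper":0,"tx":0.007,"ty":0.018,"tz":0,"rx":0,"ry":0,"rz":0},{"gripper":0,"tx":0.005,"ty":0.015,"tz":0,"rx":0,"ry":0,"rz":0},{"gripper":0,"tx":0,"ty":0,"tz":0,"rx":0,"ry":0,"rz":0}]' 70 >/dev/null
python3 -m crank '[{"gripper":0,"tx":0,"ty":0,"tz":-0.015,"rx":0,"ry":0,"rz":0},{"gripper":0,"tx":0,"ty":0,"tz":-0.01,"rx":0,"ry":0,"rz":0},{"gripper":0,"tx":0,"ty":0,"tz":0,"rx":0,"ry":0,"rz":0},{"gripper":0,"tx":0,"ty":0,"tz":0,"rx":0,"ry":0,"rz":0}]' 70 >/dev/null
python3 st.py .5747 -.2096 .155
cat > sl.py <<'E'
from h import *
im=snap('scene','sl');hsv=cv2.cvtColor(im,cv2.COLOR_RGB2HSV);m=((hsv[...,0]>18)&(hsv[...,0]<36)&(hsv[...,1]>110)).astype(np.uint8)
n,l,s,c=cv2.connectedComponentsWithStats(m[150:330,220:400])
for i in range(1,n):
    if s[i][4]>40: print(s[i],c[i]+[220,150])
o=status.get_obs();R=cv2.Rodrigues(np.zeros(3))[0]
from scipy.spatial.transform import Rotation as Ro
R=Ro.from_quat(o['eef_rot']).as_matrix();y=R[:,1]*(1 if R[0,1]>0 else -1);a=np.arctan2(y[1],y[0]);t=o['tcp_pos'];zb=t[2]-.0976
P=[[t[0]+np.cos(a)*i-np.sin(a)*j,t[1]+np.sin(a)*i+np.cos(a)*j,zb] for i in(-.004,) for j in(-.05,.05)]
print('pred bottom front corners',proj('scene',P).round(1).tolist(),'bottom z',zb.round(4))
m2=m.copy();m2[:150]=0;ys,xs=np.where(m2[:,220:400]);
big=1+np.argmax(s[1:,4]);ys,xs=np.where(l==big);pts=np.c_[xs+220,ys+150].astype(np.float32)
print('hull',cv2.approxPolyDP(cv2.convexHull(pts),1.2,True)[:,0].tolist())
E
python3 sl.py
```

```text
t 60.37 tcp [ 0.5749 -0.2101  0.1653] close 167.21 tz [-1.8e-03  6.0e-04 -1.0e+00] F [ 0.3 -0.2 -1.1] op 0.007 ff 69.5 q [-0.37  0.44  1.6  -0.    1.1  -0.15]
delta [-0.0002  0.0005 -0.0103]
[107  56  12   9  49] [331.73469388 209.83673469]
[ 76  73  19  38 348] [306.3045977  240.78448276]
pred bottom front corners [[308.5, 260.3], [295.0, 233.2]] bottom z 0.0685
hull [[306.0, 223.0], [314.0, 237.0], [311.0, 257.0], [309.0, 260.0], [296.0, 233.0], [296.0, 228.0]]
```

The held plate's front bottom corners are seen at (309,260) and (296,233), within 1 px of prediction, so its position in the grip is right. Lowering with force checks.

```bash
python3 -m crank '[{"gripper":0,"tx":0,"ty":0.0005,"tz":-0.008,"rx":0,"ry":0,"rz":0},{"gripper":0,"tx":0,"ty":0,"tz":-0.008,"rx":0,"ry":0,"rz":0},{"gripper":0,"tx":0,"ty":0,"tz":-0.004,"rx":0,"ry":0,"rz":0},{"gripper":0,"tx":0,"ty":0,"tz":0,"rx":0,"ry":0,"rz":0},{"gripper":0,"tx":0,"ty":0,"tz":0,"rx":0,"ry":0,"rz":0}]' 70 >/dev/null; python3 st.py
python3 -m crank '[{"gripper":0,"tx":0,"ty":0,"tz":-0.003,"rx":0,"ry":0,"rz":0},{"gripper":0,"tx":0,"ty":0,"tz":-0.003,"rx":0,"ry":0,"rz":0},{"gripper":0,"tx":0,"ty":0,"tz":0,"rx":0,"ry":0,"rz":0}]' 70 >/dev/null; python3 st.py
python3 -m crank '[{"gripper":0,"tx":0,"ty":0,"tz":-0.003,"rx":0,"ry":0,"rz":0},{"gripper":0,"tx":0,"ty":0,"tz":-0.002,"rx":0,"ry":0,"rz":0},{"gripper":0,"tx":0,"ty":0,"tz":0,"rx":0,"ry":0,"rz":0}]' 70 >/dev/null; python3 st.py
```

```text
t 60.83 tcp [ 0.5752 -0.2093  0.1457] close 167.24 tz [-8.e-04  3.e-04 -1.e+00] F [ 0.4 -0.  -0.8] op 0.0066 ff 69.6 q [-0.37  0.46  1.63  0.    1.06 -0.15]
t 61.08 tcp [ 0.5754 -0.2093  0.1399] close 167.24 tz [ 1.e-04  0.e+00 -1.e+00] F [-0.2 -0.5 -2. ] op 0.0069 ff 69.5 q [-0.37  0.46  1.63  0.    1.05 -0.15]
t 61.33 tcp [ 0.576  -0.2094  0.1397] close 167.25 tz [ 0.0034 -0.0013 -1.    ] F [-4.2  2.6 18.7] op 0.0071 ff 72.9 q [-0.37  0.46  1.63 -0.    1.04 -0.14]
```

Contact at the mouth, and the force direction says the plate is slightly too far +x. Lifting 4 mm, shifting −x and lowering again.

```bash
python3 -m crank '[{"gripper":0,"tx":0,"ty":0,"tz":0.005,"rx":0,"ry":0,"rz":0},{"gripper":0,"tx":-0.002,"ty":0.0005,"tz":0,"rx":0,"ry":0,"rz":0},{"gripper":0,"tx":0,"ty":0,"tz":0,"rx":0,"ry":0,"rz":0},{"gripper":0,"tx":0,"ty":0,"tz":-0.003,"rx":0,"ry":0,"rz":0},{"gripper":0,"tx":0,"ty":0,"tz":-0.003,"rx":0,"ry":0,"rz":0},{"gripper":0,"tx":0,"ty":0,"tz":0,"rx":0,"ry":0,"rz":0},{"gripper":0,"tx":0,"ty":0,"tz":0,"rx":0,"ry":0,"rz":0}]' 70 >/dev/null; python3 st.py
python3 -m crank '[{"gripper":0,"tx":0,"ty":0,"tz":-0.003,"rx":0,"ry":0,"rz":0},{"gripper":0,"tx":0,"ty":0,"tz":0,"rx":0,"ry":0,"rz":0},{"gripper":0,"tx":0,"ty":0,"tz":0,"rx":0,"ry":0,"rz":0}]' 70 >/dev/null; python3 st.py; python3 -c "
from h import *
print(status.get_obs()['ft_torque'])"
```

```text
t 61.92 tcp [ 0.573  -0.2087  0.1332] close 167.24 tz [-1.5e-03  6.0e-04 -1.0e+00] F [-0.  -0.4 -0.8] op 0.0073 ff 69.5 q [-0.37  0.47  1.65  0.    1.03 -0.15]
t 62.17 tcp [ 0.5732 -0.2088  0.1308] close 167.24 tz [-5.e-04  2.e-04 -1.e+00] F [-0.2 -0.9 -0.8] op 0.0069 ff 69.6 q [-0.37  0.47  1.65 -0.    1.02 -0.15]
[0.03472486 0.00358378 0.00045342]
```

It is in the slot with no force. Going down to the floor.

```bash
python3 -m crank '[{"gripper":0,"tx":0,"ty":0,"tz":-0.004,"rx":0,"ry":0,"rz":0},{"gripper":0,"tx":0,"ty":0,"tz":-0.004,"rx":0,"ry":0,"rz":0},{"gripper":0,"tx":0,"ty":0,"tz":-0.004,"rx":0,"ry":0,"rz":0},{"gripper":0,"tx":0,"ty":0,"tz":0,"rx":0,"ry":0,"rz":0},{"gripper":0,"tx":0,"ty":0,"tz":0,"rx":0,"ry":0,"rz":0}]' 70 >/dev/null; python3 st.py
python3 -m crank '[{"gripper":0,"tx":0,"ty":0,"tz":-0.004,"rx":0,"ry":0,"rz":0},{"gripper":0,"tx":0,"ty":0,"tz":-0.004,"rx":0,"ry":0,"rz":0},{"gripper":0,"tx":0,"ty":0,"tz":0,"rx":0,"ry":0,"rz":0},{"gripper":0,"tx":0,"ty":0,"tz":0,"rx":0,"ry":0,"rz":0}]' 70 >/dev/null; python3 st.py
python3 -m crank '[{"gripper":0,"tx":0,"ty":0,"tz":-0.002,"rx":0,"ry":0,"rz":0},{"gripper":0,"tx":0,"ty":0,"tz":-0.001,"rx":0,"ry":0,"rz":0},{"gripper":0,"tx":0,"ty":0,"tz":0,"rx":0,"ry":0,"rz":0}]' 70 >/dev/null; python3 st.py
```

```text
t 62.58 tcp [ 0.5731 -0.2087  0.1187] close 167.24 tz [-8.e-04  3.e-04 -1.e+00] F [ 0.4 -0.3 -1.5] op 0.0072 ff 69.6 q [-0.37  0.48  1.66  0.    1.   -0.15]
t 62.92 tcp [ 0.5731 -0.2087  0.1108] close 167.24 tz [-7.e-04  3.e-04 -1.e+00] F [ 0.1 -0.4 -1.2] op 0.0073 ff 69.6 q [-0.37  0.49  1.67  0.    0.98 -0.15]
t 63.17 tcp [ 0.5738 -0.2089  0.1098] close 167.24 tz [ 1.7e-03 -6.0e-04 -1.0e+00] F [-1.5  1.7  6.7] op 0.0068 ff 70.8 q [-0.37  0.49  1.67  0.    0.98 -0.15]
```

Floor reached at TCP 0.1098 m (0.1096 expected), with 6.7 N upward. Releasing, retreating and doing the final checks.

```bash
python3 -m crank '[{"gripper":0.03,"tx":0,"ty":0,"tz":0,"rx":0,"ry":0,"rz":0},{"gripper":0.03,"tx":0,"ty":0,"tz":0,"rx":0,"ry":0,"rz":0},{"gripper":0.03,"tx":0,"ty":0,"tz":0,"rx":0,"ry":0,"rz":0},{"gripper":0.03,"tx":0,"ty":0,"tz":0.005,"rx":0,"ry":0,"rz":0},{"gripper":0.03,"tx":0,"ty":0,"tz":0.01,"rx":0,"ry":0,"rz":0},{"gripper":0.03,"tx":0,"ty":0,"tz":0.02,"rx":0,"ry":0,"rz":0},{"gripper":0.03,"tx":0,"ty":0,"tz":0.02,"rx":0,"ry":0,"rz":0},{"gripper":0.03,"tx":0,"ty":0,"tz":0.02,"rx":0,"ry":0,"rz":0},{"gripper":0.03,"tx":0,"ty":0,"tz":0.02,"rx":0,"ry":0,"rz":0},{"gripper":0.03,"tx":0,"ty":0,"tz":0.02,"rx":0,"ry":0,"rz":0},{"gripper":0.03,"tx":-0.01,"ty":0,"tz":0.02,"rx":0,"ry":0,"rz":0},{"gripper":0.03,"tx":-0.02,"ty":0,"tz":0.01,"rx":0,"ry":0,"rz":0}]' 40 >/dev/null
python3 -m crank '[{"gripper":0.03,"tx":-0.02,"ty":0,"tz":0,"rx":0,"ry":0,"rz":0},{"gripper":0.03,"tx":-0.03,"ty":0,"tz":0,"rx":0,"ry":0,"rz":0},{"gripper":0.03,"tx":-0.03,"ty":0,"tz":0,"rx":0,"ry":0,"rz":0},{"gripper":0.03,"tx":-0.03,"ty":0,"tz":0,"rx":0,"ry":0,"rz":0},{"gripper":0.03,"tx":-0.03,"ty":0,"tz":0,"rx":0,"ry":0,"rz":0},{"gripper":0.03,"tx":-0.03,"ty":0,"tz":0,"rx":0,"ry":0,"rz":0},{"gripper":0.03,"tx":0,"ty":0,"tz":0,"rx":0,"ry":0,"rz":0},{"gripper":0.03,"tx":0,"ty":0,"tz":0,"rx":0,"ry":0,"rz":0},{"gripper":0.03,"tx":0,"ty":0,"tz":0,"rx":0,"ry":0,"rz":0}]' 40 >/dev/null; python3 st.py
python3 chk.py t13 | grep -E ' (16|-36|0) '
python3 - <<'E'
from h import *
im=snap('scene','fin');hsv=cv2.cvtColor(im,cv2.COLOR_RGB2HSV);m=((hsv[...,0]>18)&(hsv[...,0]<36)&(hsv[...,1]>110)).astype(np.uint8)
n,l,s,c=cv2.connectedComponentsWithStats(m[160:330,260:400]);b=1+np.argmax(s[1:,4]);ys,xs=np.where(l==b)
print('hull',cv2.approxPolyDP(cv2.convexHull(np.c_[xs+260,ys+160].astype(np.float32)),1.2,True)[:,0].tolist())
a=np.radians(-12.8);P=[[.5735+np.cos(a)*i-np.sin(a)*j,-.209+np.sin(a)*i+np.cos(a)*j,.122] for i in(-.004,.004) for j in(-.05,.05)]
print('pred top corners',proj('scene',P).round(1).tolist())
A=np.load('pics/top0.npy').astype(int);B=np.load('pics/t13.npy').astype(int)
for nm,(u,v) in dict(dish=(191,174),tin=(331,139)).items(): print(nm,'max diff',abs(A-B)[v-14:v+14,u-14:u+14].mean(2).max())
E
```

```text
t 64.92 tcp [ 0.3742 -0.2092  0.2542] close 167.22 tz [ 0.0025 -0.0011 -1.    ] F [-0.4 -1.   0.3] op 0.0301 ff 0.0 q [-0.54  0.08  1.86  0.    1.19 -0.31]
0   44    0    0    0    0    0   -3   -8  -10   -7    5   37   69   79   65   28    4    0    0    0
0   36    0    0    0    0    0   -2   -7   -9  -10   -8    1   13   18   11    0   -3   -1    0    0
0   16    0   -1   -1   -1   -1   -6  -11  -14  -19  -18    1   22   28   15   -2   -5   -2    0    0
0    0    0    0    0    0   -2   -3   -3    0   -2  -28  -42  -23  -15  -21  -12    0    0    0    0
0  -16   -1   -1   -1   -1   -1   -4   -3    0   -5  -31  -34  -18  -17  -24  -18   -2    0    0    0
0  -36    0    0    0    0    0    0    0    0    0    1    4    9    8    4    1    0    0    0    0
0  -44    0    0    0    0    0    0    0    0    0    0    0    0    0    0    0    0    0    0    0
1   44    0    0    1    0    0    0    0    0    0   -1    1   14   21   12    2    0    0    0    0
1   36    0    0    0    0    0   -1   -4   -6   -7   -6    1   12   15    8    0    0    0    0    0
1   16   -1    0   -1   -2
[... 730 characters left out ...]
 -12   -5   24   62   85   88   69   32    2    0    0    0
2    0    0    0   -1   -1   -1   -4   -4   -2   -8  -29  -30  -15  -13  -25  -24   -7   -1    0    0
2  -16    0    0   -1    0   -1   -3   -4    0   -4  -34  -48  -30  -19  -22  -16   -1    0    0    0
2  -36    0    0    0    0    1   -1   -1   -1    3   32   69   88   84   61   26    4    0    0    0
2  -44    0    0    0    0   -2   -7  -12  -14  -15  -14    0   19   22    7   -5   -3    0    0    0
hull [[309.0, 266.0], [295.0, 239.0], [296.0, 222.0], [299.0, 223.0], [312.0, 248.0]]
pred top corners [[309.2, 250.0], [295.2, 222.4], [311.9, 249.1], [297.7, 221.7]]
dish max diff 2.6666666666666665
tin max diff 2.3333333333333335
```

```bash
python3 -c "
from cell import ticket
print(ticket.sign_off())"
```

```text
the job is handed in; nothing more can be done
None
```

I handed the job in at about 65 s, with all three mills on the bench pressed home in clip places 0–2 and the yellow plate standing on the slot floor. The dish and tin are unmoved. Two mills needed rework: mill 2 jammed crooked and was worked level in its clips, and mill 0 was pressed in again. Wrist force peaked near 70 N, and the sign-off gave no verdict.

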